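# Change the strap punching gauge over to the next size and clear the punches away

## Robot

A 6-joint arm with a two-finger parallel gripper is mounted at the origin on the work surface; the furniture and walls round the work are solid. World frame = base frame: x ahead of the robot, y to its left, z up, the work surface at z = 0. Lengths are in mm, angles in rad, forces in N, time in s.
With the tool pointing down it reaches from about 300 to 775 mm from the base axis. Payload 14.6 kg.
Tool frame: the origin (TCP) lies between the finger pads; the fingertips stand manip.finger_overhang ahead of it and the grasp point (between the pads) lies 2 mm behind it (manip.finger_overhang is the distance from the TCP to the fingertips, in mm); z points along the fingers, y is the direction in which the jaws open and shut (so a half turn about z gives the same grasp; the last joint's range is limited). The gripper opens to 94 mm and grips with 3 to 60 N. Pads are 16 mm wide; open, the fingers measure 119 mm over their backs; the gripper's body (75 mm by 177 mm) begins 78 mm behind the grasp point.
Start: joints at [-1.386, 0.3, 1.521, -0, 1.321, -0.067], TCP at [137.025, -532.648, 200.746] pointing down, gripper open.
Joint ranges: [-3.03, 3.03], [-0.79, 2.21], [0.23, 2.52], [-1.04, 4.18], [0, 3.07], [-2.55, 2.55]. Speed limits (rad/s): [2.22, 2.22, 2.57, 3.14, 3.14, 3.14].

## Interface

Orientations are given as [roll, pitch, yaw] about the fixed x, y, z axes, in that order (R = Rz(yaw) Ry(pitch) Rx(roll)).
In Python, from cell import manip gives the robot as it stands.
- The arm moves only by the tool drive_tool, never from a script. Its argument "steps" is a list of rows, each an object with "delta_pos": the shift along the world's x, y, z in mm, a list of three; "yaw": the turn about the world's z in rad; "hand": the finger opening in mm, from 0 to 94. A call has 1 to 5 rows; each row shifts and turns the commanded pose from where the row before left it; what a row does not reach is not made up. A row lasts 1/12 s, in which the tool goes at most 41.7 mm and 7.16 degrees, less where a joint would pass 70% of its speed; a pose out of reach is approached as far as the arm can. A call is refused whole if a number of a shift passes 41.7 or a number of a turn 0.125, either way. A call with a gripper value outside its range is refused whole. The fingers move at their own pace and stop on an object; "squeeze" is the grip in N (left out, the last holds). Time passes only in rows, so rows that do not move let the fingers close. It gives the time, the measured TCP pose, the force and the opening at its end, in the units of the state.
- manip.read_state(): the state, without advancing time (a new reading comes with each control period).
- manip.camera(name): name is "scene" or "side" or "wrist"; returns a dict with "frame" (480x640x3 uint8, red, green, blue), "range_z" (480x640 float32, mm along the optical axis (not along the pixel's ray), 0 where there is no reading), "intrinsics" (3x3 intrinsics, pixels), "position" and "attitude" of the camera in the world. Camera axes: x right, y down, z forward; pixel columns grow to the right and rows downward; lengths in mm; the calibration is good to about 2 mm. A picture is of the moment at which its call begins.
- manip.sign_off(): hands the job in, once; it reports no verdict.
The state is a dict: "clock": time; "joints": joint angles; "qd": joint speeds; "effort": joint torques, N m; "eef_pos": TCP position; "eef_rot": TCP orientation; "wrist_force": force on the tool from outside, world axes, zero at the start; "moment": the same for the moment, N m; "finger_gap": finger opening in mm.
Only numpy, scipy, OpenCV 4.12 (cv2) and the standard library are available. Lean on these libraries where they do the work, as an engineer would, in place of code of your own. Each camera call takes 0.05 s, during which the arm holds its last target.

## Task

Change the strap punching gauge over to the next size: pull its spring plunger up by the black wing knob and twist it so that it stays out, slide the stop along to the hole marked by the red clip, and twist the knob back so that the pin drops in and locks. Moving the stop trips the batch counter at the end of the gauge, so after that zero it by pressing its recessed red button with the marking pen. Last, lay every steel punch and pricking iron that is out into the open kit drawer and push the drawer home until it seats, leaving the other things on the desk as they are.

Things in the scene. Friction and masses are not known exactly. Their poses are not given: they have to be found in the camera images.
- index_pin (a joint): lift of the gauge's spring plunger in m: 0 = pin fully down in an index hole (locked), about 0.009 = pin standing on the rail between two holes, 0.012 = held out by its cross pin resting on top of the slotted sleeve, 0.018 = stop. A spring pulls it down with 6 N at 0, rising to 10 N at 0.018. It lifts straight up and carries the wing knob. The pin (8 mm, round end) finds its hole by itself when the stop is within 3 mm of it
- pull_knob (a joint): twist of the wing knob in rad, counter-clockwise seen from above: 0 = wing along the rail, cross pin over its slot, free to drop; 1.22 = end of travel. Below a lift of about 0.012 the slot keeps it from turning; lifted to 0.014 or more it turns easily (0.04 N m), and beyond about 0.5 rad it stays out when let go (stays where it is left). To relock turn it back below 0.1
- knob_grip (a point): point on the plunger's axis, inside the black wing knob, a good height to grip: the wing is 44 mm long (this point's y axis), 16 mm thick (its x axis), 30 mm tall, from 20 mm below this point to 10 mm above it; z axis up. Locked, this point is 94 mm above the desk; 4 mm below the wing's underside is the steel sleeve, 28 mm square. Moves and turns with the knob
- carriage (a joint): travel of the sliding stop along the rail in m, 0 at its starting hole and growing toward the counter end (along -y of the gauge); holes at 0, 0.050, 0.100 and 0.150. Slides with 2 N of friction when the pin is out
- stop_pointer (a point): tip of the small brass pointer on the rear top edge of the green sliding block (52 x 50 x 22 mm) that carries the stop and the plunger; level with the plunger's axis along the rail, 28 mm behind it
- clip_red: red plastic size clip (22 mm wide, 37 mm tall) on the rear edge of the gauge, beside the hole wanted next; origin at its foot, its y axis along the rail. The stop is right when the pointer has the same y in this clip's frame. Two grey clips of the same shape mark the other holes
- gauge: the strap punching gauge, fixed to the desk: aluminium base 115 x 330 x 12 mm with a white cutting strip in front and a steel index rail behind; origin under the base's centre, y axis along the rail (to the left), x axis away from the front. The dark-fronted counter (58 wide, 88 mm high) stands at its -y end
- reset_mouth (a point): centre of the round recess (18 mm wide) in the front of the batch counter, 52 mm above the desk, level with the front's face; its x axis points straight in. The red button's face lies 7 mm inside
- reset_button (a joint): travel of the recessed red button in m: 0 out, 0.004 fully in (about 2 N, springs back). Counts as pressed beyond 0.003 for 0.2 s
- button_cap: the red button itself, a 14 mm disc in the recess
- marking_pen: silver and blue marking pen, 140 mm long, 10.5 mm thick, 12 g; lies on the desk, its y axis along its length; origin mid-length at its underside; its ends reach 70 mm (+y) and 66 mm (-y) from there. Either end may press the button
- punch_1: steel hole punch, 16 x 110 x 16 mm, length along its y axis, origin at the centre of its underside as it lies (0.11 kg). May be absent
- punch_2: slim steel hole punch, 13 x 100 x 13 mm, length along its y axis, origin at the centre of its underside as it lies (0.11 kg). May be absent
- punch_3: stout steel hole punch, 20 x 115 x 20 mm, length along its y axis, origin at the centre of its underside as it lies (0.11 kg). May be absent
- pricking_iron_1: pricking iron (stitching chisel) with a square steel shank and a black-tinted toothed end, 27 x 104 x 10 mm, length along its y axis; the shank is on the -y side, about 14 mm wide; origin at the centre of its underside as it lies (0.09 kg). May be absent
- kit_drawer (a joint): opening of the kit drawer in m: 0 fully home, starts 0.128 to 0.140; slides with 1.2 N. In the last 10 mm a spring roller catch resists with about 5 N, and beyond the middle of that it draws the drawer home
- drawer_floor (a point): centre of the kit drawer's inner floor (moves with the drawer), 14 mm above the desk; x axis from the front toward the cabinet, y to the left. Inside 148 mm (x) by 220 mm (y), walls 36 mm high; the drawer's front board (12 mm thick, 246 wide, top 64 mm above the desk) is at -x. What is open to the sky is the front part, as long as the drawer is open; the plywood cabinet over the rest is 74 mm high and carries two spools of thread (52 mm tall) toward its back
- drawer_lip (a point): middle of the front edge of the steel pull lip on the drawer's front board, 54 mm above the desk; the lip is 90 mm wide, 5 mm thick and stands 15 mm out from the board; push here or on the board along the x axis of drawer_floor to close
- wax_block: yellow block of beeswax, 35 x 55 x 18 mm, lying just left of the tools; not part of the job, leave it

How it is judged:
By the outcome, as a careful person would: the job done as asked, in the order asked, and still so for the second after the job is handed in, with the robot touching nothing.
Of punch_1, punch_2, punch_3, pricking_iron_1 only 3 to 4 are there at a start; the rules pass over those that are not, and their reading is None.
At some moment in a run one of punch_1, punch_2, punch_3, pricking_iron_1, marking_pen may be knocked a few centimetres aside while the robot is not near it.
Once in a run the grip may slacken for a moment while it holds something.
It also fails if it takes over 210 s, if anything falls off the work surface, if the arm or the gripper's body presses on something with over 40 N, if the wrist force passes 120 N, or if a joint passes its speed limit or range.

## Working session

There is one attempt and no reset: what is moved stays moved. The work goes in short steps, Python scripts to look and compute and a tool call to move; the robot and the scene stay as the last step left them, time stands still between calls to the robot, and variables do not carry over. Pictures are saved under pics/ and viewed, and the job is handed in when it is done.

Besides the shell and the picture viewer there is one more tool, called after "Emit:" as a command line: name --argument value ..., lists and objects as JSON in quotes. drive_tool: Moves the arm, as the interface text tells. Its arguments: {"type":"object","properties":{"steps":{"type":"array"},"squeeze":{"type":"number"}},"required":["steps"]}

```bash
ls -la; mkdir -p pics
cat > h.py <<'E'
import numpy as np, cv2
from cell import manip
def snap(name,fn):
    c=manip.camera(name); cv2.imwrite('pics/'+fn,c['frame'][:,:,::-1])
    np.savez('pics/'+fn[:-4]+'.npz',**{k:np.array(v) for k,v in c.items()})
    return c
def R(att):
    a=np.array(att,float)
    if a.shape==(3,3): return a
    if a.size==4: raise Exception('quat')
    from scipy.spatial.transform import Rotation as Q
    return Q.from_euler('xyz',a).as_matrix()
def load(fn):
    return dict(np.load('pics/'+fn+'.npz'))
def cloud(c):
    K=c['intrinsics']; z=c['range_z'].astype(float)
    v,u=np.mgrid[0:480,0:640]
    p=np.stack([(u-K[0,2])/K[0,0]*z,(v-K[1,2])/K[1,1]*z,z],-1)
    w=p@R(c['attitude']).T+np.array(c['position'])
    w[z==0]=np.nan
    return w
def proj(c,P):
    p=(np.array(P,float)-c['position'])@R(c['attitude'])
    K=c['intrinsics']; return K[0,0]*p[...,0]/p[...,2]+K[0,2],K[1,1]*p[...,1]/p[...,2]+K[1,2]
E
python3 - <<'E'
from h import *
for n in ['scene','side','wrist']:
    c=snap(n,n+'0.png'); print(n,c['position'],c['attitude'],c['intrinsics'])
print(manip.read_state(), manip.finger_overhang)
E
```

```text
total 12
drwxr-xr-x  3 agent agent 4096 Dec  6 20:01 .
drwxr-xr-x 23 root  root  4096 Dec  6 20:01 ..
drwxr-xr-x  2 agent agent 4096 Dec  6 20:01 pics
scene [-87.69658488 723.9369345  874.03381476] [-2.25072091  0.00319684 -2.39971597] [[593.85752236   0.         311.19881595]
 [  0.         593.85752236 245.72652118]
 [  0.           0.           1.        ]]
side [ 379.19932908 -654.57693329  732.20648011] [-2.32403344 -0.01415354 -0.25536291] [[455.63242724   0.         319.87226792]
 [  0.         455.63242724 244.82449408]
 [  0.           0.           1.        ]]
wrist [ 206.12013071 -514.87993598  384.24279757] [ 2.89241430e+00  8.03993746e-04 -1.31890176e+00] [[365.32188693   0.         317.05672784]
 [  0.         365.32188693 240.19551157]
 [  0.           0.           1.        ]]
{'clock': 0.15, 'joints': array([-1.38563699e+00,  3.00338624e-01,  1.52141583e+00,  2.97655429e-05,
        1.32068892e+00, -6.65966975e-02]), 'qd': array([ 0.00023289, -0.002674  , -0.00249526, -0.0008629 ,  0.00110005,
       -0.00046889]), 'effort': array([ 2.05665405e-03, -5.31962729e+01, -3.52818346e+01,  7.09749176e-02,
        2.36732903e-02, -8.93506444e-05]), 'eef_pos': array([ 136.97895956, -532.47121865,  200.32890815]), 'eef_rot': array([-3.14074574e+00, -8.53820921e-05,  2.51748618e-01]), 'wrist_force': array([-0.19603615, -0.24083387, -0.13377445]), 'moment': array([-0.00357882, -0.01944735, -0.03822119]), 'finger_gap': 93.80944879333329} 17.0
```

View pics/scene0.png

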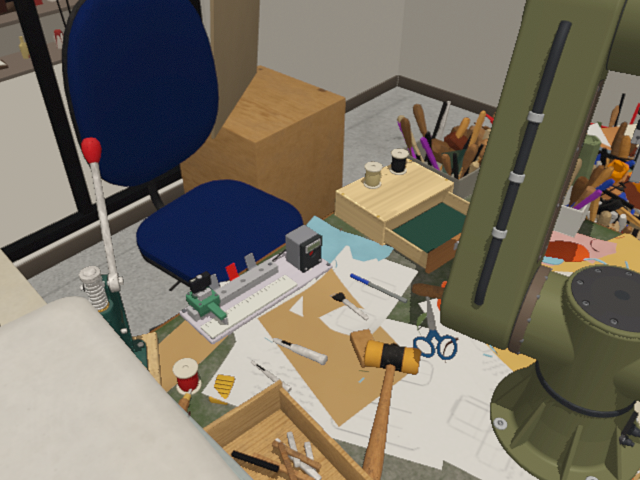

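View pics/side0.png

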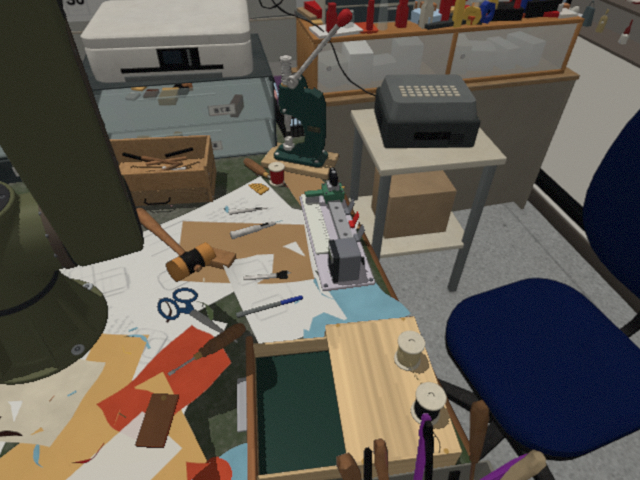

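View pics/wrist0.png

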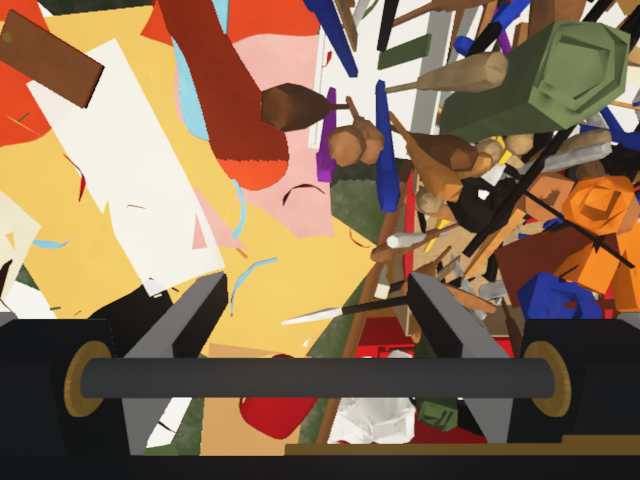

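Run:
```python
from h import *
c=load('side0'); f=c['frame'][:,:,::-1]
cv2.imwrite('pics/z1.png',cv2.resize(f[160:340,150:390],None,fx=3.3,fy=3.3,interpolation=cv2.INTER_CUBIC))
c=load('scene0'); f=c['frame'][:,:,::-1]
cv2.imwrite('pics/z2.png',cv2.resize(f[200:410,170:440],None,fx=2.8,fy=2.8,interpolation=cv2.INTER_CUBIC))
```

```text
(no output)
```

View pics/z1.png

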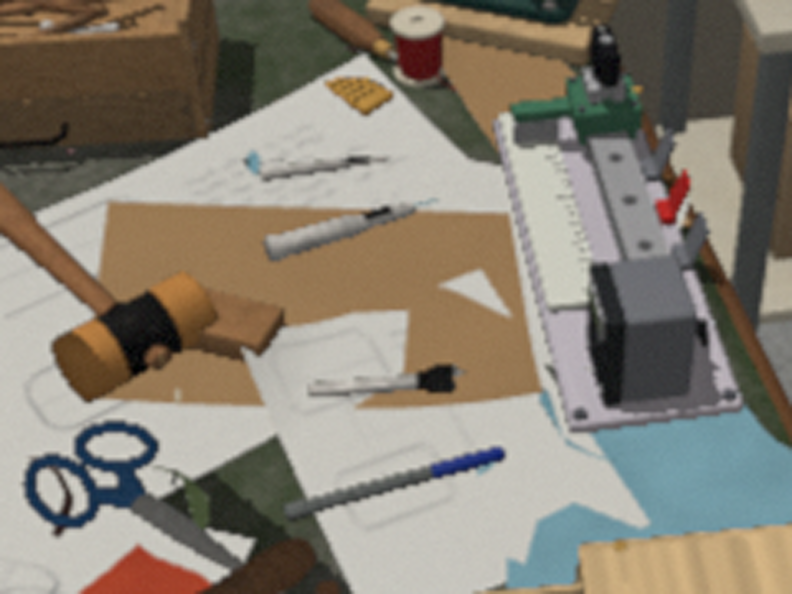

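View pics/z2.png

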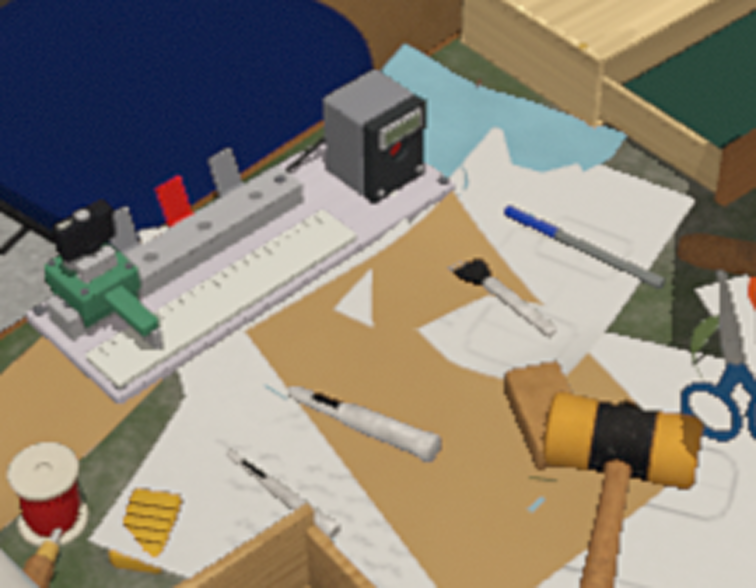

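Run:
```python
from h import *
for n,pts in [('side0',dict(irontooth=(282,275),ironshank=(250,277),penblue=(298,299),pengrey=(240,314),p3butt=(235,234),p3tip=(265,225),p2a=(232,213),p2b=(258,208),wax=(259,188),knob=(333,175),green=(332,191),red=(355,215),counter=(345,245),btn=(330,263),greyclip1=(349,210),greyclip2=(361,232),cabtop=(375,380),drfloor=(295,420),frontboard=(251,400),lip=(241,400),spool=(410,345))),
 ('scene0',dict(knob=(200,284),red=(232,272),greyclip2=(250,262),greyclip1=(214,283),green=(205,300),btn=(312,252),cfront=(318,245),pen1=(355,277),pen2=(403,298),iron=(340,297),shank=(362,314),p3=(280,341),p3b=(322,355),wax=(224,383),drfloor=(430,230),board=(438,250)))]:
    c=load(n); w=cloud(c)
    for k,(u,v) in pts.items(): print(n,k,np.round(w[v,u]))
```

```text
side0 irontooth [480.  18.   7.]
side0 ironshank [412.  26.  10.]
side0 penblue [500. -53.   3.]
side0 pengrey [379. -68.   9.]
side0 p3butt [398. 167.  14.]
side0 p3tip [472. 187.  11.]
side0 p2a [400. 255.   8.]
side0 p2b [467. 263.   6.]
side0 wax [481. 328.  19.]
side0 knob [651. 225. 102.]
side0 green [650. 224.  55.]
side0 red [685. 142.  36.]
side0 counter [612.  -6.  89.]
side0 btn [581.  -5.  42.]
side0 greyclip1 [682. 181.  22.]
side0 greyclip2 [680.  81.  35.]
side0 cabtop [ 571. -306.   74.]
side0 drfloor [ 438. -310.   12.]
side0 frontboard [ 373. -285.   62.]
side0 lip [ 358. -277.   54.]
side0 spool [ 631. -289.  126.]
scene0 knob [647. 245.  93.]
scene0 red [684. 137.  31.]
scene0 greyclip2 [678.  90.  32.]
scene0 greyclip1 [683. 187.  33.]
scene0 green [635. 248.  59.]
scene0 btn [585.  -9.  52.]
scene0 cfront [578. -20.  69.]
scene0 pen1 [491. -44.  12.]
scene0 pen2 [376. -60.  13.]
scene0 iron [477.  23.  10.]
scene0 shank [411.  32.  12.]
scene0 p3 [480. 197.  14.]
scene0 p3b [395. 172.  19.]
scene0 wax [479. 339.  22.]
scene0 drfloor [ 462. -288.   17.]
scene0 board [ 380. -186.   64.]
```

Run:
```python
from h import *
W=np.concatenate([cloud(load(n)).reshape(-1,3) for n in ('side0','scene0')])
W=W[np.isfinite(W).all(1)]
# max heights on 50mm grid
print('y\\x',list(range(300,850,50)))
for y in range(450,-500,-50):
    r=[]
    for x in range(300,850,50):
        m=(abs(W[:,0]-x)<25)&(abs(W[:,1]-y)<25)&(W[:,2]<700); r.append(int(W[m,2].max()) if m.any() else -999)
    print(y,r)
```

```text
y\x [300, 350, 400, 450, 500, 550, 600, 650, 700, 750, 800]
450 [117, 122, 118, 24, 25, 305, 307, 258, 215, 23, -999]
400 [100, 121, 3, 7, 56, 57, 313, 387, 425, -999, -999]
350 [110, 122, 13, 23, 56, 57, 20, 390, 436, -999, -999]
300 [108, 121, 11, 18, 20, 11, 24, 16, 13, -999, -999]
250 [9, 11, 16, 15, 11, 21, 55, 109, 60, -999, -999]
200 [10, 10, 23, 20, 17, 23, 57, 106, 57, -999, -999]
150 [47, 48, 25, 18, 11, 24, 24, 37, 51, -999, -999]
100 [52, 52, 29, 10, 10, 25, 26, 37, 50, -999, -999]
50 [48, 28, 26, 14, 12, 22, 91, 39, 18, -999, -999]
0 [14, 10, 10, 14, 22, 82, 94, 92, 6, -999, -999]
-50 [13, 12, 15, 16, 16, 17, 92, 90, 5, -999, -999]
-100 [27, 28, 23, 9, 10, 9, 9, 9, 10, -999, -999]
-150 [26, 26, 66, 52, 10, 10, 10, 13, 16, -999, -999]
-200 [7, 68, 69, 54, 78, 79, 79, 79, 77, -999, -999]
-250 [5, 69, 68, 20, 79, 80, 130, 130, 77, -999, -999]
-300 [6, 66, 64, 20, 78, 80, 129, 130, 71, -999, -999]
-350 [11, 66, 21, 21, 80, 79, 130, 130, 2, -999, -999]
-400 [-999, 65, 51, 53, 139, 138, 165, 189, 4, -999, -999]
-450 [-999, -999, -999, 177, 174, 138, 175, 190, 75, -999, -999]
```

Emit:
drive_tool --steps '[{"delta_pos":[20,32,20],"yaw":0.12},{"delta_pos":[20,32,20],"yaw":0.12},{"delta_pos":[20,32,20],"yaw":0.12},{"delta_pos":[20,32,20],"yaw":0.12},{"delta_pos":[20,32,20],"yaw":0.12}]'

```text
invalid input at $.steps[0]: expected keys delta_pos, yaw, hand
```

Run:
```python
from h import *
for n in ('side0','scene0'):
    w=cloud(load(n)); m=(w[...,0]>560)&(w[...,0]<800)&(w[...,1]>270)&(w[...,1]<460)&(w[...,2]>70)&(w[...,2]<600)
    P=w[m]
    for z in range(75,600,25):
        q=P[abs(P[:,2]-z)<12]
        if len(q): print(n,z,len(q),q.min(0).round(),q.max(0).round())
```

```text
side0 75 123 [579. 394.  70.] [682. 460.  87.]
side0 100 170 [588. 394.  88.] [686. 460. 112.]
side0 125 210 [583. 393. 113.] [685. 460. 137.]
side0 150 299 [571. 394. 138.] [683. 459. 162.]
side0 175 382 [569. 393. 163.] [683. 460. 187.]
side0 200 399 [570. 393. 188.] [683. 460. 212.]
side0 225 374 [569. 401. 213.] [677. 460. 237.]
side0 250 197 [578. 413. 238.] [637. 460. 262.]
side0 275 136 [579. 411. 263.] [620. 460. 287.]
side0 300 112 [575. 400. 288.] [640. 460. 312.]
side0 325 66 [627. 388. 313.] [655. 408. 337.]
side0 350 66 [647. 378. 338.] [672. 396. 361.]
side0 375 71 [663. 367. 363.] [688. 385. 386.]
side0 400 97 [681. 347. 389.] [714. 376. 412.]
side0 425 146 [689. 344. 413.] [719. 369. 434.]
scene0 75 44 [620. 397.  70.] [667. 428.  87.]
scene0 100 100 [622. 396.  88.] [667. 431. 112.]
scene0 125 84 [623. 396. 113.] [668. 428. 137.]
scene0 150 113 [595. 396. 138.] [668. 442. 162.]
scene0 175 121 [567. 397. 163.] [666. 460. 187.]
scene0 200 74 [568. 418. 188.] [643. 460. 212.]
scene0 225 156 [567. 410. 213.] [668. 460. 237.]
scene0 250 234 [577. 416. 238.] [619. 460. 262.]
scene0 275 264 [577. 411. 263.] [617. 460. 287.]
scene0 300 225 [574. 403. 288.] [636. 460. 312.]
scene0 325 170 [622. 391. 313.] [652. 413. 337.]
scene0 350 164 [642. 382. 338.] [666. 402. 362.]
scene0 375 174 [657. 370. 363.] [686. 392. 387.]
scene0 400 184 [674. 358. 388.] [703. 382. 412.]
scene0 425 339 [685. 348. 413.] [713. 378. 437.]
```

Emit:
drive_tool --steps '[{"delta_pos":[20,32,20],"yaw":0.12,"hand":94},{"delta_pos":[20,32,20],"yaw":0.12,"hand":94},{"delta_pos":[20,32,20],"yaw":0.12,"hand":94},{"delta_pos":[20,32,20],"yaw":0.12,"hand":94},{"delta_pos":[20,32,20],"yaw":0.12,"hand":94}]'

```text
clock: 0.57
eef_pos: [235.0, -374.8, 299.0]
eef_rot: [-3.141, -0.0, 0.857]
wrist_force: [0.8, -0.1, 0.5]
finger_gap: 93.8
```

Emit:
drive_tool --steps '[{"delta_pos":[40,40,0],"yaw":0.12,"hand":94},{"delta_pos":[40,40,0],"yaw":0.12,"hand":94},{"delta_pos":[40,41,0],"yaw":0.12,"hand":94},{"delta_pos":[40,41,0],"yaw":0.12,"hand":94},{"delta_pos":[40,41,0],"yaw":0.12,"hand":94}]'

```text
clock: 0.98
eef_pos: [381.7, -226.3, 298.4]
eef_rot: [3.141, 0.0, 1.458]
wrist_force: [0.7, -1.3, -0.6]
finger_gap: 94.0
```

Emit:
drive_tool --steps '[{"delta_pos":[30,41,0],"yaw":0.113,"hand":94},{"delta_pos":[30,41,0],"yaw":0,"hand":94},{"delta_pos":[30,41,0],"yaw":0,"hand":94},{"delta_pos":[30,41,0],"yaw":0,"hand":94},{"delta_pos":[25,35,0],"yaw":0,"hand":94}]'

```text
clock: 1.4
eef_pos: [504.2, -57.6, 298.2]
eef_rot: [-3.142, 0.0, 1.565]
wrist_force: [0.1, -1.1, 0.7]
finger_gap: 94.2
```

Run:
```python
from h import *
for n in ['wrist','scene','side']:
    c=snap(n,n+'1.png'); print(n,c['position'],c['attitude'])
print(manip.read_state()['eef_pos'],manip.read_state()['eef_rot'])
```

```text
wrist [504.35874215  13.8777596  482.21645354] [ 2.89141390e+00 -9.01491707e-04 -5.74062141e-03]
scene [-87.69658488 723.9369345  874.03381476] [-2.25072091  0.00319684 -2.39971597]
side [ 379.19932908 -654.57693329  732.20648011] [-2.32403344 -0.01415354 -0.25536291]
[504.10918708 -57.67938338 297.51726683] [-3.14013063e+00 -3.39839436e-04  1.56870220e+00]
```

View pics/wrist1.png

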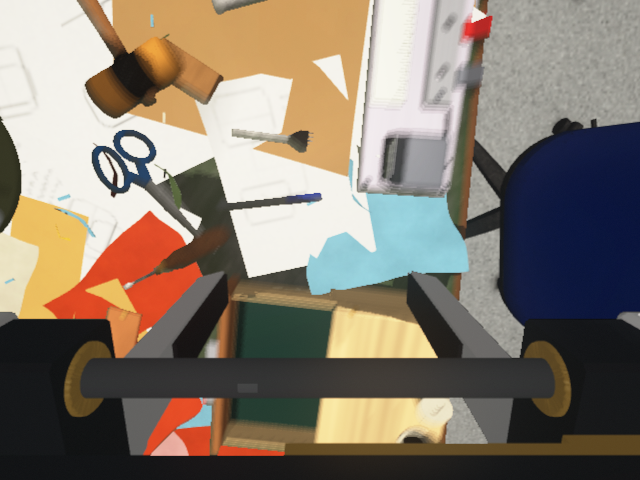

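Emit:
drive_tool --steps '[{"delta_pos":[25,40,0],"yaw":0,"hand":94},{"delta_pos":[25,40,0],"yaw":0,"hand":94},{"delta_pos":[20,40,0],"yaw":0,"hand":94},{"delta_pos":[0,20,0],"yaw":0,"hand":94},{"delta_pos":[0,0,0],"yaw":0,"hand":60}]'

```text
clock: 1.97
eef_pos: [566.2, 70.4, 297.6]
eef_rot: [-3.14, -0.0, 1.567]
wrist_force: [-0.7, -1.0, -0.4]
finger_gap: 90.3
```

Run:
```python
from h import *
c=snap('wrist','wrist2.png'); print(c['position'],c['attitude'])
```

```text
[566.42574895 141.84072224 481.62776681] [ 2.89175771e+00  3.05391517e-04 -3.53683365e-03]
```

View pics/wrist2.png

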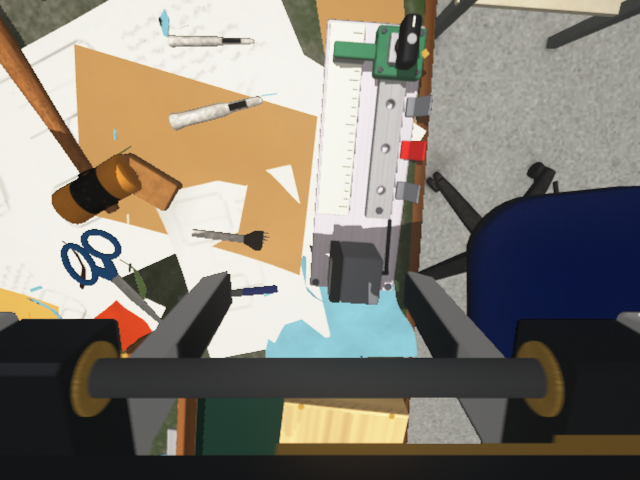

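Run:
```python
from h import *
c=load('wrist2'); w=cloud(c); f=c['frame'].astype(int)
cv2.imwrite('pics/z3.png',cv2.resize(c['frame'][0:210,300:450,::-1],None,fx=2.8,fy=2.8,interpolation=cv2.INTER_CUBIC))
reg=(w[...,0]>560)&(w[...,0]<720)&(w[...,1]>-60)&(w[...,1]<300)
hs=cv2.cvtColor(c['frame'],cv2.COLOR_RGB2HSV)
red=reg&((hs[...,0]<6)|(hs[...,0]>174))&(hs[...,1]>180)&(hs[...,2]>150)
P=w[red]; print('red',len(P),P.min(0),P.max(0),np.median(P,0))
k=reg&(w[...,2]>88)&(w[...,1]>180)&(w[...,2]<112); P=w[k]; print('knob',len(P),P.min(0).round(1),P.max(0).round(1))
if len(P):
    r=cv2.minAreaRect(P[:,:2].astype(np.float32)); print(r)
    print(np.percentile(P[:,2],[5,50,95]))
g=reg&(hs[...,0]>65)&(hs[...,0]<90)&(hs[...,1]>90)&(w[...,2]>48)&(w[...,2]<66); P=w[g]; print('green',P.min(0).round(1),P.max(0).round(1),cv2.minAreaRect(P[:,:2].astype(np.float32)))
# rail top z~?
r=reg&(w[...,2]>30)&(w[...,2]<42)&(w[...,1]<175)&(w[...,1]>65)&(w[...,0]<668); P=w[r]; print('rail',np.median(P[:,2]),cv2.minAreaRect(P[:,:2].astype(np.float32)))
for u,v in [(419,106),(413,150),(407,191),(424,54),(390,103),(385,148),(380,189),(409,42)]: print((u,v),w[v,u].round(1),f[v,u])
b=reg&(w[...,2]>80)&(w[...,1]<60);P=w[b];print('counter',P.min(0).round(1),P.max(0).round(1),cv2.minAreaRect(P[:,:2].astype(np.float32)))
```

```text
red 428 [669.46828925 126.70674726  15.53762456] [691.09080432 148.25295115  49.41351   ] [682.40239886 137.91918689  29.94866127]
knob 996 [646.  217.9  88.2] [664.7 262.2 107.1]
((655.3685913085938, 240.12863159179688), (44.25743865966797, 16.5067138671875), 85.96600341796875)
[ 92.18170485 103.50085291 105.26642225]
green [584.9 213.9  48. ] [680.5 264.5  59.1] ((632.2420654296875, 240.8755340576172), (48.21739196777344, 94.85016632080078), 86.07422637939453)
rail 32.23116358221762 ((647.0037841796875, 119.92842102050781), (111.0965805053711, 30.469799041748047), 85.89281463623047)
(419, 106) [685.9 188.   27.8] [106 106 108]
(413, 150) [681.8 137.9  28.4] [185  47  44]
(407, 191) [677.9  88.4  26.5] [107 107 110]
(424, 54) [680.3 237.2  56.4] [227 177  80]
(390, 103) [654.8 193.1  11.8] [166 158 161]
(385, 148) [651.  140.3  11.8] [235 229 231]
(380, 189) [646.7  89.4  12.2] [237 231 233]
(409, 42) [652.4 236.5 105.6] [177 175 173]
counter [578.5 -36.   80.3] [641.   60.  394.7] ((610.6964721679688, 12.488533020019531), (95.10685729980469, 60.569427490234375), 86.1944351196289)
```

View pics/z3.png

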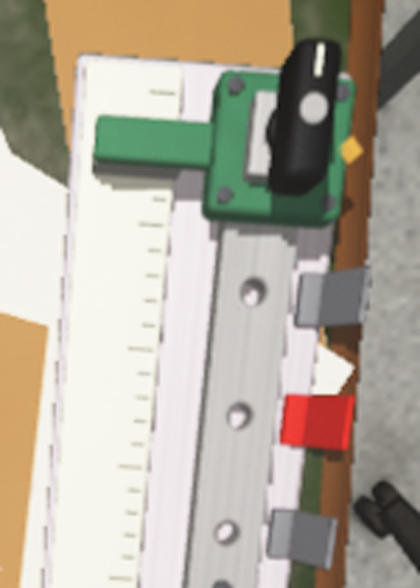

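Run:
```python
from h import *
for n in ['side1','scene1']:
    w=cloud(load(n)); reg=(w[...,0]>600)&(w[...,0]<720)&(w[...,1]>180)&(w[...,1]<300)
    P=w[reg&(w[...,2]>88)&(w[...,2]<112)]; print(n,len(P),P.min(0).round(1),P.max(0).round(1)); print(cv2.minAreaRect(P[:,:2].astype(np.float32)))
w=cloud(load('wrist2'))
# bench: known heights
P=w[(w[...,2]>98)&(w[...,2]<112)&(w[...,1]>180)&(w[...,0]>600)]; print(cv2.minAreaRect(P[:,:2].astype(np.float32)),P.mean(0))
```

```text
side1 42 [645.  216.2  88. ] [663.1 249.7 104.3]
((659.7854614257812, 231.68560791015625), (34.0161247253418, 13.632655143737793), 57.61758041381836)
scene1 248 [641.7 217.9  88. ] [664.  262.9 108.9]
((653.7485961914062, 240.1920166015625), (44.29833984375, 21.49190902709961), 84.96524047851562)
((655.3690185546875, 240.16867065429688), (44.17668533325195, 16.47884178161621), 85.75359344482422) [654.52005275 239.56142877 103.4053553 ]
```

Emit:
drive_tool --steps '[{"delta_pos":[20,40,0],"yaw":0,"hand":50},{"delta_pos":[20,40,0],"yaw":0,"hand":50},{"delta_pos":[20,40,0],"yaw":0,"hand":50},{"delta_pos":[26,30,-20],"yaw":0,"hand":50},{"delta_pos":[0,10,-30],"yaw":-0.07,"hand":50}]'

```text
clock: 2.43
eef_pos: [649.8, 219.4, 250.6]
eef_rot: [3.137, -0.002, 1.496]
wrist_force: [0.6, 0.1, -0.2]
finger_gap: 53.4
```

Emit:
drive_tool --steps '[{"delta_pos":[3,12,-30],"yaw":0,"hand":46},{"delta_pos":[2,8,-30],"yaw":0,"hand":46},{"delta_pos":[0,0,-20],"yaw":0,"hand":46},{"delta_pos":[0,0,0],"yaw":0,"hand":46},{"delta_pos":[0,0,0],"yaw":0,"hand":46}]'

```text
clock: 2.85
eef_pos: [651.7, 236.1, 169.8]
eef_rot: [-3.141, 0.001, 1.493]
wrist_force: [0.6, 0.2, 0.4]
finger_gap: 46.0
```

Run:
```python
from h import *
c=snap('side','side3.png');f=c['frame'][:,:,::-1]
cv2.imwrite('pics/z4.png',cv2.resize(f[100:280,260:440],None,fx=3.3,fy=3.3))
c=snap('wrist','wrist3.png')
s=manip.read_state();print(s['eef_pos'],s['eef_rot'])
```

```text
[652.45239269 236.87790027 172.12476467] [ 3.13870596e+00 -9.81327938e-04  1.49343327e+00]
```

View pics/z4.png

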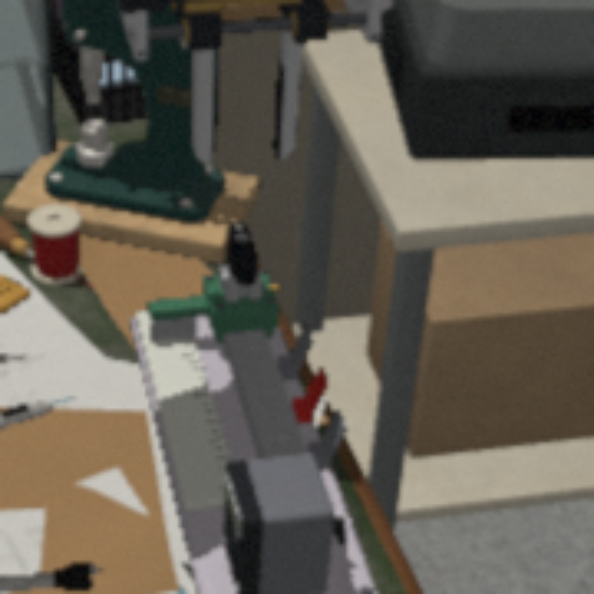

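View pics/wrist3.png

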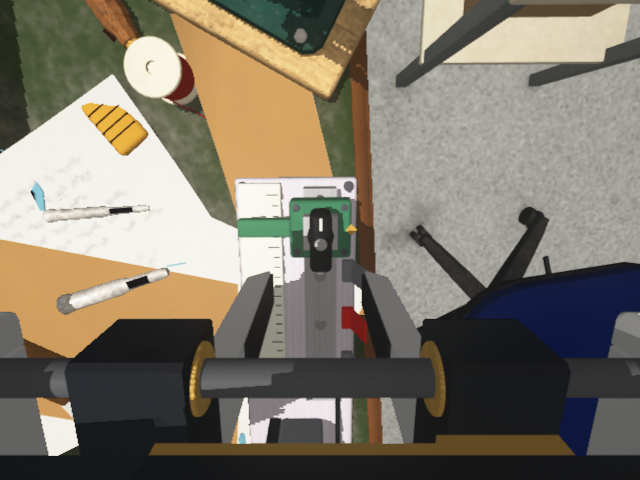

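Run:
```python
from h import *
w=cloud(load('wrist3'))
P=w[(w[...,2]>92)&(w[...,2]<112)&(w[...,1]>190)&(w[...,1]<290)&(w[...,0]>630)&(w[...,0]<690)]; print(cv2.minAreaRect(P[:,:2].astype(np.float32)),P.max(0),P.min(0))
for i in range(3):
    s=manip.read_state();print(s['eef_pos'],s['eef_rot'])
```

```text
((655.1433715820312, 240.38800048828125), (44.5496826171875, 15.403823852539062), 85.68098449707031) [664.23767834 262.78755622 106.00536324] [646.11726906 217.96579651  92.06083567]
[652.45239269 236.87790027 172.12476467] [ 3.13870596e+00 -9.81327938e-04  1.49343327e+00]
[652.45239269 236.87790027 172.12476467] [ 3.13870596e+00 -9.81327938e-04  1.49343327e+00]
[652.45239269 236.87790027 172.12476467] [ 3.13870596e+00 -9.81327938e-04  1.49343327e+00]
```

Emit:
drive_tool --steps '[{"delta_pos":[3,3,-20],"yaw":0,"hand":44},{"delta_pos":[0,0,-20],"yaw":0,"hand":44},{"delta_pos":[0,0,-20],"yaw":0,"hand":44},{"delta_pos":[0,0,-14],"yaw":0,"hand":44},{"delta_pos":[0,0,0],"yaw":0,"hand":44}]'

```text
clock: 3.37
eef_pos: [654.0, 240.3, 93.9]
eef_rot: [-3.139, 0.001, 1.494]
wrist_force: [-0.5, -0.9, 0.2]
finger_gap: 44.3
```

Emit:
drive_tool --steps '[{"delta_pos":[0,0,0],"yaw":0,"hand":44}]'

```text
clock: 3.45
eef_pos: [654.9, 240.8, 96.7]
eef_rot: [3.141, -0.0, 1.494]
wrist_force: [0.4, -0.7, 1.5]
finger_gap: 43.9
```

Emit:
drive_tool --steps '[{"delta_pos":[0,0,-3],"yaw":0,"hand":44},{"delta_pos":[0,0,0],"yaw":0,"hand":10},{"delta_pos":[0,0,0],"yaw":0,"hand":10},{"delta_pos":[0,0,0],"yaw":0,"hand":10},{"delta_pos":[0,0,0],"yaw":0,"hand":10}]' --squeeze 40

```text
clock: 3.87
eef_pos: [654.7, 241.2, 93.1]
eef_rot: [3.141, -0.0, 1.495]
wrist_force: [0.0, 0.4, -0.1]
finger_gap: 20.9
```

Emit:
drive_tool --steps '[{"delta_pos":[0,0,0],"yaw":0,"hand":10},{"delta_pos":[0,0,0],"yaw":0,"hand":10},{"delta_pos":[0,0,0],"yaw":0,"hand":10}]'

```text
clock: 4.12
eef_pos: [654.8, 241.1, 92.9]
eef_rot: [3.141, -0.0, 1.495]
wrist_force: [1.3, 0.0, 1.3]
finger_gap: 15.3
```

Gripped (15.3 mm). Lift 15 mm.

Emit:
drive_tool --steps '[{"delta_pos":[0,0,5],"yaw":0,"hand":8},{"delta_pos":[0,0,5],"yaw":0,"hand":8},{"delta_pos":[0,0,5],"yaw":0,"hand":8},{"delta_pos":[0,0,0.5],"yaw":0,"hand":8},{"delta_pos":[0,0,0],"yaw":0,"hand":8}]'

```text
clock: 4.53
eef_pos: [654.4, 241.0, 107.3]
eef_rot: [-3.141, 0.0, 1.495]
wrist_force: [5.2, 0.8, -10.4]
finger_gap: 15.3
```

Emit:
drive_tool --steps '[{"delta_pos":[0,0,0.5],"yaw":0.12,"hand":8},{"delta_pos":[0,0,0],"yaw":0.12,"hand":8},{"delta_pos":[0,0,0],"yaw":0.12,"hand":8},{"delta_pos":[0,0,0],"yaw":0.12,"hand":8},{"delta_pos":[0,0,0],"yaw":0.12,"hand":8}]'

```text
clock: 4.95
eef_pos: [654.2, 241.0, 107.5]
eef_rot: [-3.14, -0.0, 2.101]
wrist_force: [3.5, 0.1, -9.9]
finger_gap: 15.5
```

Emit:
drive_tool --steps '[{"delta_pos":[0,0,0],"yaw":0.12,"hand":8},{"delta_pos":[0,0,0],"yaw":0.12,"hand":8},{"delta_pos":[0,0,0],"yaw":0.06,"hand":8},{"delta_pos":[0,0,0],"yaw":0,"hand":8}]'

```text
clock: 5.28
eef_pos: [654.1, 241.0, 107.4]
eef_rot: [-3.14, -0.001, 2.398]
wrist_force: [4.1, 0.9, -10.7]
finger_gap: 15.4
```

Emit:
drive_tool --steps '[{"delta_pos":[0,0,-1.5],"yaw":0,"hand":8},{"delta_pos":[0,0,-1.5],"yaw":0,"hand":8},{"delta_pos":[0,0,0],"yaw":0,"hand":8},{"delta_pos":[0,0,0],"yaw":0,"hand":8}]'

```text
clock: 5.62
eef_pos: [654.3, 241.0, 105.2]
eef_rot: [-3.141, -0.0, 2.394]
wrist_force: [2.7, -0.6, -10.1]
finger_gap: 15.2
```

Emit:
drive_tool --steps '[{"delta_pos":[0,0,-1],"yaw":0,"hand":8},{"delta_pos":[0,0,0],"yaw":0,"hand":8},{"delta_pos":[0,0,0],"yaw":0,"hand":8}]'

```text
clock: 5.87
eef_pos: [654.5, 241.1, 105.0]
eef_rot: [3.141, 0.0, 2.395]
wrist_force: [-0.0, -1.3, -3.7]
finger_gap: 16.0
```

Emit:
drive_tool --steps '[{"delta_pos":[-1.5,-20,0],"yaw":0,"hand":8},{"delta_pos":[-1.5,-20,0],"yaw":0,"hand":8},{"delta_pos":[-1.5,-20,0],"yaw":0,"hand":8},{"delta_pos":[-1.4,-20,0],"yaw":0,"hand":8},{"delta_pos":[-1.4,-19.8,0],"yaw":0,"hand":8}]'

```text
clock: 6.28
eef_pos: [647.2, 141.2, 105.2]
eef_rot: [3.14, -0.0, 2.395]
wrist_force: [1.3, 3.1, -3.4]
finger_gap: 15.0
```

Emit:
drive_tool --steps '[{"delta_pos":[0,0,0],"yaw":0,"hand":8},{"delta_pos":[0,0,0],"yaw":0,"hand":8},{"delta_pos":[0,0,0],"yaw":0,"hand":8}]'

```text
clock: 6.53
eef_pos: [647.4, 141.9, 105.1]
eef_rot: [3.141, 0.001, 2.395]
wrist_force: [-0.6, -2.2, 0.3]
finger_gap: 15.2
```

Run:
```python
from h import *
for n in ['side','wrist','scene']: snap(n,n+'4.png')
f=load('side4')['frame'][:,:,::-1]; cv2.imwrite('pics/z5.png',cv2.resize(f[130:330,260:420],None,fx=3,fy=3))
w=load('wrist4')
```

```text
(no output)
```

View pics/z5.png

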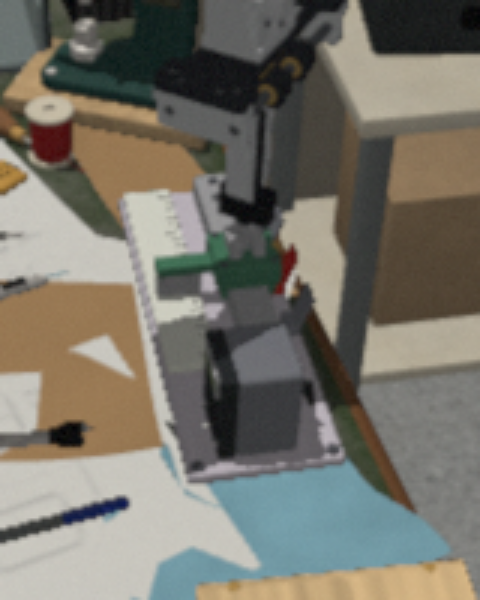

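View pics/wrist4.png

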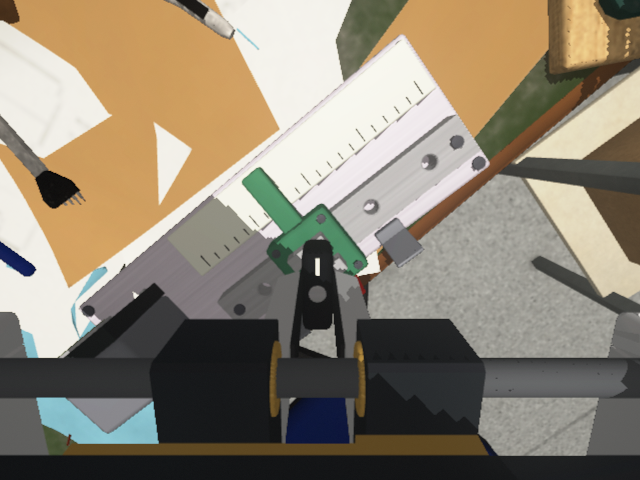

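Emit:
drive_tool --steps '[{"delta_pos":[0,0,1],"yaw":-0.12,"hand":8},{"delta_pos":[0,0,0],"yaw":-0.12,"hand":8},{"delta_pos":[0,0,0],"yaw":-0.12,"hand":8},{"delta_pos":[0,0,0],"yaw":-0.12,"hand":8},{"delta_pos":[0,0,0],"yaw":-0.12,"hand":8}]'

```text
clock: 7.1
eef_pos: [647.2, 142.3, 105.1]
eef_rot: [3.141, -0.0, 1.79]
wrist_force: [3.6, 0.3, -6.1]
finger_gap: 15.3
```

Emit:
drive_tool --steps '[{"delta_pos":[0,0,0],"yaw":-0.12,"hand":8},{"delta_pos":[0,0,0],"yaw":-0.12,"hand":8},{"delta_pos":[0,0,0],"yaw":-0.07,"hand":8},{"delta_pos":[0,0,0],"yaw":0,"hand":8}]'

```text
clock: 7.43
eef_pos: [647.2, 142.2, 104.6]
eef_rot: [-3.141, -0.0, 1.482]
wrist_force: [4.0, 1.3, -9.6]
finger_gap: 15.4
```

Emit:
drive_tool --steps '[{"delta_pos":[0,0,-3],"yaw":0,"hand":8},{"delta_pos":[0,0,-3],"yaw":0,"hand":8},{"delta_pos":[0,0,0],"yaw":0,"hand":8}]'

```text
clock: 7.68
eef_pos: [647.1, 141.7, 98.6]
eef_rot: [-3.141, -0.0, 1.487]
wrist_force: [5.5, 0.7, -8.8]
finger_gap: 14.8
```

Emit:
drive_tool --steps '[{"delta_pos":[0,0,-3],"yaw":0,"hand":8},{"delta_pos":[0,0,-2.5],"yaw":0,"hand":8},{"delta_pos":[0,0,0],"yaw":0,"hand":8},{"delta_pos":[0,0,0],"yaw":0,"hand":8}]'

```text
clock: 8.02
eef_pos: [647.2, 141.4, 93.9]
eef_rot: [-3.142, -0.0, 1.485]
wrist_force: [4.3, 1.2, -6.7]
finger_gap: 15.3
```

Emit:
drive_tool --steps '[{"delta_pos":[0,0,-1],"yaw":0,"hand":8},{"delta_pos":[0,0,0],"yaw":0,"hand":25},{"delta_pos":[0,0,0],"yaw":0,"hand":44},{"delta_pos":[0,0,0],"yaw":0,"hand":44},{"delta_pos":[0,0,0],"yaw":0,"hand":44}]'

```text
clock: 8.43
eef_pos: [647.3, 141.2, 93.5]
eef_rot: [3.141, 0.0, 1.485]
wrist_force: [-0.2, 0.1, 0.0]
finger_gap: 38.5
```

Emit:
drive_tool --steps '[{"delta_pos":[0,0,30],"yaw":0,"hand":44},{"delta_pos":[0,0,40],"yaw":0,"hand":60},{"delta_pos":[-10,-40,40],"yaw":0,"hand":60},{"delta_pos":[-20,-40,30],"yaw":0,"hand":60},{"delta_pos":[-20,-40,0],"yaw":0,"hand":60}]'

```text
clock: 8.85
eef_pos: [606.9, 43.9, 220.6]
eef_rot: [3.134, -0.001, 1.486]
wrist_force: [0.9, -0.9, 0.4]
finger_gap: 59.9
```

Run:
```python
from h import *
for n in ['side','wrist','scene']: snap(n,n+'5.png')
w=cloud(load('wrist5'));c=load('wrist5')
print(manip.read_state()['eef_pos'],manip.read_state()['clock'])
P=w[(w[...,2]>92)&(w[...,2]<125)&(w[...,1]>100)&(w[...,1]<190)&(w[...,0]>610)&(w[...,0]<690)]; print(len(P),cv2.minAreaRect(P[:,:2].astype(np.float32)),np.percentile(P[:,2],[50,90,98]))
```

```text
[605.34832384  42.09303149 216.48543945] 9.0
1254 ((648.1503295898438, 140.678955078125), (43.96233367919922, 16.3158016204834), 85.9769515991211) [103.6208665  104.86201938 105.45088355]
```

View pics/wrist5.png

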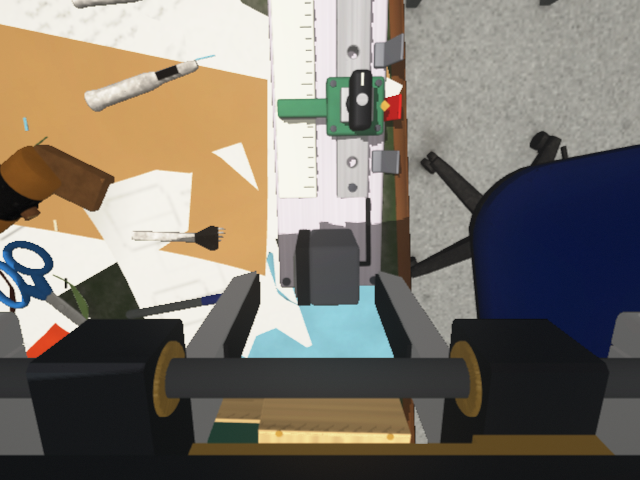

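Emit:
drive_tool --steps '[{"delta_pos":[-25,-10,20],"yaw":-0.125,"hand":60},{"delta_pos":[-25,-10,20],"yaw":-0.125,"hand":60},{"delta_pos":[-25,-10,20],"yaw":-0.125,"hand":60},{"delta_pos":[-25,-10,20],"yaw":-0.125,"hand":60},{"delta_pos":[-25,-10,0],"yaw":-0.125,"hand":60}]'

```text
clock: 9.42
eef_pos: [480.9, -5.5, 298.7]
eef_rot: [3.138, -0.003, 0.855]
wrist_force: [0.0, -0.4, 0.6]
finger_gap: 59.9
```

Emit:
drive_tool --steps '[{"delta_pos":[-25,-10,0],"yaw":-0.125,"hand":60},{"delta_pos":[-25,-10,0],"yaw":-0.125,"hand":60},{"delta_pos":[-25,-10,0],"yaw":-0.125,"hand":60},{"delta_pos":[-25,-10,0],"yaw":-0.125,"hand":60},{"delta_pos":[-25,-10,0],"yaw":-0.125,"hand":60}]'

```text
clock: 9.83
eef_pos: [355.0, -55.6, 295.2]
eef_rot: [-3.141, 0.0, 0.23]
wrist_force: [0.7, 0.3, 0.4]
finger_gap: 60.2
```

Emit:
drive_tool --steps '[{"delta_pos":[-10,0,0],"yaw":-0.125,"hand":60},{"delta_pos":[0,0,0],"yaw":-0.02,"hand":60},{"delta_pos":[0,0,0],"yaw":0,"hand":60}]'

```text
clock: 10.08
eef_pos: [346.4, -55.6, 295.6]
eef_rot: [3.141, -0.001, 0.092]
wrist_force: [-0.3, -0.1, -0.8]
finger_gap: 59.8
```

Run:
```python
from h import *
for n in ['side','wrist','scene']: snap(n,n+'6.png')
s=manip.read_state();print(s['eef_pos'],s['eef_rot'],s['clock'])
```

```text
[346.59131989 -55.59934826 295.12741689] [-3.14127229e+00  6.00538374e-04  9.38582287e-02] 10.2333
```

View pics/wrist6.png

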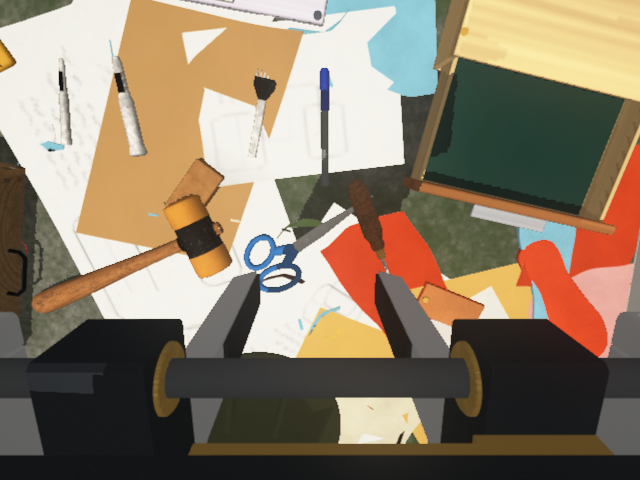

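Run:
```python
from h import *
c=load('wrist6'); w=cloud(c)
pts=dict(pen_b=(324,72),pen_g=(325,178),penmid=(324,125),iron_t=(263,78),iron_s=(253,152),p3t=(118,62),p3b=(139,150),p2t=(61,62),p2b=(67,143),fl1=(460,75),fl2=(600,110),fl3=(430,170),fl4=(575,210),boardL=(410,183),boardR=(612,230),lipL=(475,212),lipR=(545,227),lipM=(510,222),cabL=(455,58),cabR=(628,97))
for k,(u,v) in pts.items(): print(k,w[v,u].round(1))
np.set_printoptions(suppress=True)
# pen pixels
hs=cv2.cvtColor(c['frame'],cv2.COLOR_RGB2HSV)
m=(w[...,2]>4)&(w[...,2]<16)
m[:,:300]=0;m[:,350:]=0;m[:60]=0;m[190:]=0
P=w[m];print(len(P),cv2.minAreaRect(P[:,:2].astype(np.float32)),P.min(0),P.max(0))
f=c['frame'][:,:,::-1]
cv2.imwrite('pics/z6.png',cv2.resize(f[50:220,400:640],None,fx=3.3,fy=3.3))
cv2.imwrite('pics/z7.png',cv2.resize(f[30:190,20:350],None,fx=2.4,fy=2.4,interpolation=cv2.INTER_CUBIC))
```

```text
pen_b [504.3 -49.   11.8]
pen_g [380.9 -62.6   9.8]
penmid [444.8 -55.   11. ]
iron_t [491.4  22.8   9.1]
iron_s [404.5  30.   10.6]
p3t [492.4 193.4  11. ]
p3b [393.9 168.2  17.8]
p2t [486.7 262.5   7.5]
p2b [393.6 259.7  11.4]
fl1 [ 515.2 -208.2   16.4]
fl2 [ 492.6 -382.    17.3]
fl3 [ 403.5 -192.4   14.3]
fl4 [ 371.2 -385.8   15.7]
boardL [ 387.4 -161.5   46.9]
boardR [ 357.  -400.    63.9]
lipL [ 361.8 -240.4   55.9]
lipR [ 344.4 -358.2    7.6]
lipM [ 353.9 -284.1   55.5]
cabL [ 521.1 -183.8   63.1]
cabR [ 498.7 -366.8   73.7]
2852 ((442.703857421875, -56.64314270019531), (153.82723999023438, 62.52437973022461), 4.784388065338135) [363.88205679 -94.00852296   4.00006033] [521.29243478 -19.46784941  15.68797743]
```

View pics/z7.png

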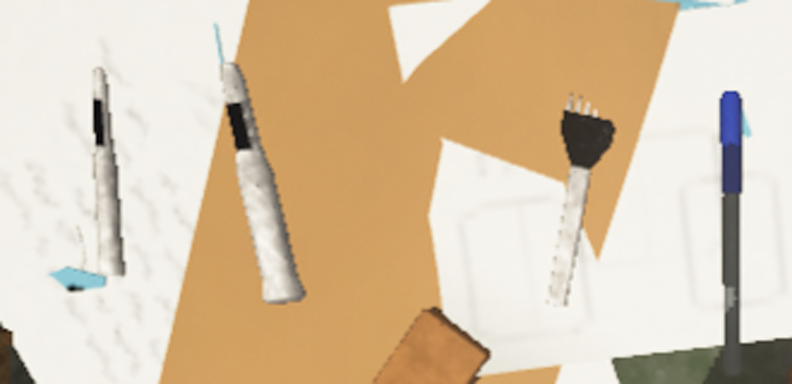

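View pics/z6.png

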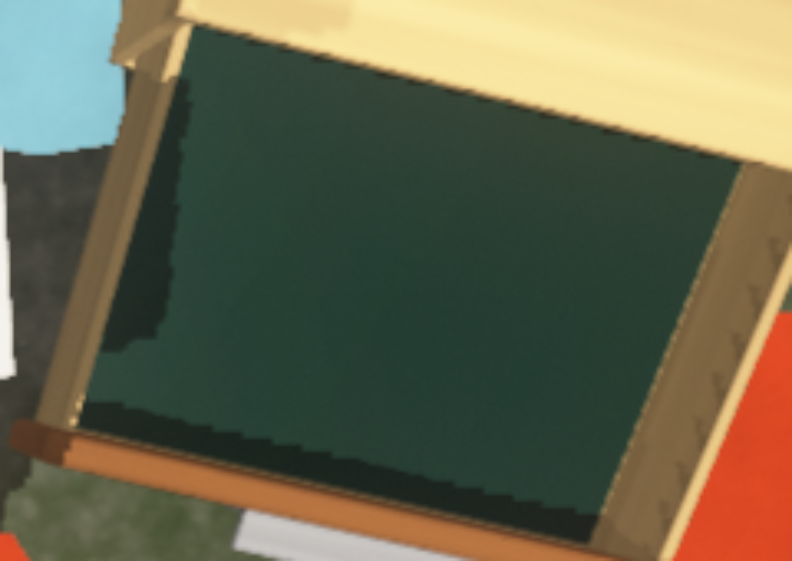

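Emit:
drive_tool --steps '[{"delta_pos":[31,0,-40],"yaw":0.015,"hand":50},{"delta_pos":[31,0,-40],"yaw":0,"hand":50},{"delta_pos":[31,0,-40],"yaw":0,"hand":50},{"delta_pos":[0,0,-40],"yaw":0,"hand":50},{"delta_pos":[0,0,-40],"yaw":0,"hand":50}]'

```text
clock: 10.65
eef_pos: [423.4, -55.4, 114.1]
eef_rot: [-3.141, 0.001, 0.108]
wrist_force: [2.1, -0.5, -0.1]
finger_gap: 49.8
```

Emit:
drive_tool --steps '[{"delta_pos":[0,0,-20],"yaw":0,"hand":40},{"delta_pos":[0,0,-15],"yaw":0,"hand":40},{"delta_pos":[0,0,0],"yaw":0,"hand":40},{"delta_pos":[0,0,0],"yaw":0,"hand":40}]'

```text
clock: 10.98
eef_pos: [422.6, -55.6, 81.1]
eef_rot: [-3.141, 0.002, 0.107]
wrist_force: [0.3, -0.7, 0.3]
finger_gap: 40.1
```

Run:
```python
from h import *
for n in ['side','wrist','scene']: snap(n,n+'7.png')
s=manip.read_state();print(s['eef_pos'],s['eef_rot'],s['clock'])
```

```text
[423.2367867  -55.95535119  82.56027155] [ 3.14103230e+00 -1.71847984e-03  1.05623749e-01] 11.1333
```

View pics/wrist7.png

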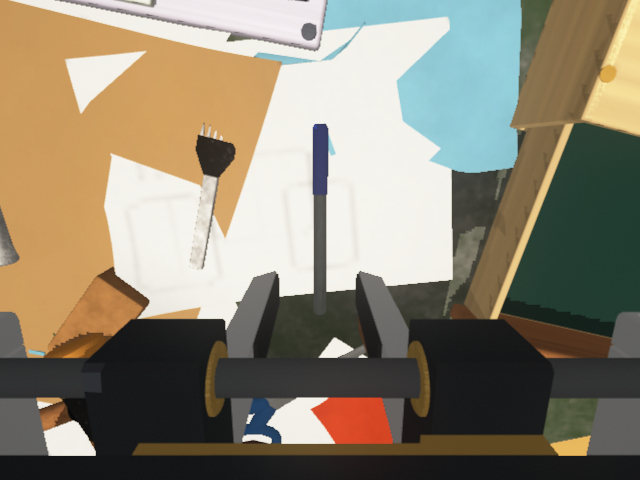

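View pics/side7.png

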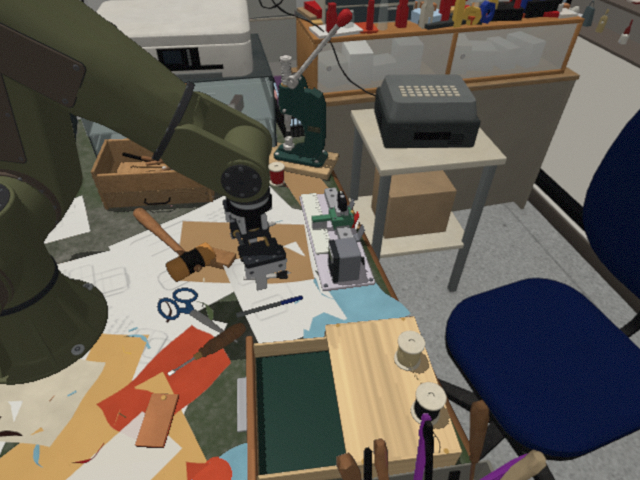

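Emit:
drive_tool --steps '[{"delta_pos":[10,0,-15],"yaw":0.005,"hand":40},{"delta_pos":[9,0,-15],"yaw":0,"hand":40},{"delta_pos":[0,0,-15],"yaw":0,"hand":40},{"delta_pos":[0,0,-13],"yaw":0,"hand":40},{"delta_pos":[0,0,0],"yaw":0,"hand":40}]'

```text
clock: 11.55
eef_pos: [440.9, -55.8, 22.5]
eef_rot: [-3.141, 0.002, 0.11]
wrist_force: [-0.1, 0.4, 0.6]
finger_gap: 40.2
```

Emit:
drive_tool --steps '[{"delta_pos":[0,0,0],"yaw":0,"hand":40},{"delta_pos":[0,0,0],"yaw":0,"hand":30}]'

```text
clock: 11.72
eef_pos: [442.1, -56.0, 24.7]
eef_rot: [3.141, -0.002, 0.11]
wrist_force: [-0.7, -0.4, -0.2]
finger_gap: 36.2
```

Emit:
drive_tool --steps '[{"delta_pos":[0,0,-3.5],"yaw":0,"hand":30},{"delta_pos":[0,0,0],"yaw":0,"hand":4},{"delta_pos":[0,0,0],"yaw":0,"hand":4},{"delta_pos":[0,0,0],"yaw":0,"hand":4},{"delta_pos":[0,0,0],"yaw":0,"hand":4}]' --squeeze 30

```text
clock: 12.13
eef_pos: [441.5, -55.9, 20.2]
eef_rot: [3.142, -0.0, 0.11]
wrist_force: [0.2, 0.4, -0.7]
finger_gap: 6.9
```

Emit:
drive_tool --steps '[{"delta_pos":[0,0,0],"yaw":0,"hand":4},{"delta_pos":[0,0,0],"yaw":0,"hand":4}]'

```text
clock: 12.3
eef_pos: [441.4, -55.9, 20.0]
eef_rot: [-3.142, -0.0, 0.11]
wrist_force: [0.9, -0.7, -1.2]
finger_gap: 4.0
```

Run:
```python
from h import *
for n in ['side','wrist','scene']: snap(n,n+'8.png')
s=manip.read_state();print(s['eef_pos'],s['eef_rot'],s['clock'],s['finger_gap'])
f=load('side8')['frame'][:,:,::-1]; cv2.imwrite('pics/z8.png',cv2.resize(f[160:340,150:390],None,fx=3.3,fy=3.3))
```

```text
[441.41810861 -55.88987843  19.98870551] [-3.14154311e+00  1.34768093e-05  1.09778729e-01] 12.45 4.265356076655604
```

View pics/wrist8.png

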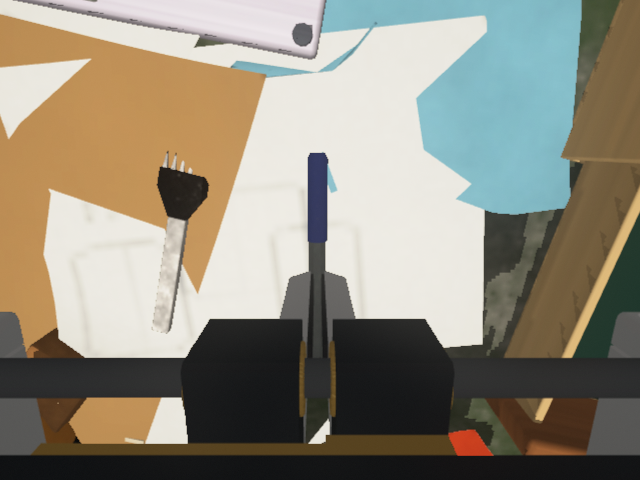

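View pics/z8.png

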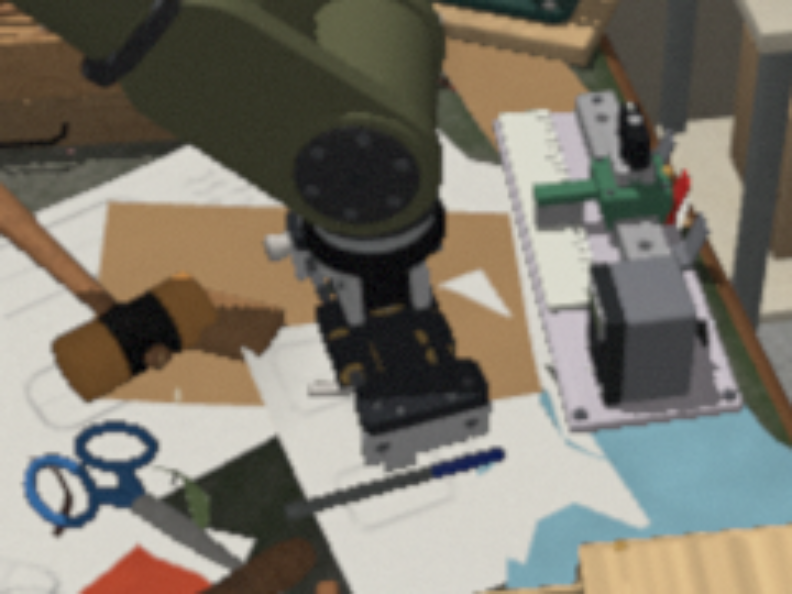

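Run:
```python
from h import *
print(manip.finger_overhang)
c=load('wrist8');w=cloud(c)
for v in range(260,320,6): print(v,[w[v,u].round(0).tolist() for u in (290,300,318,335,345)])
c=load('side8');w=cloud(c)
for v in range(285,312,2): print(v,[w[v,u].round(0).tolist() for u in (262,268,274,280,290)])
```

```text
17.0
260 [[448.0, -40.0, 3.0], [449.0, -45.0, 3.0], [452.0, -55.0, 10.0], [451.0, -65.0, 4.0], [452.0, -71.0, 3.0]]
266 [[444.0, -40.0, 3.0], [445.0, -46.0, 4.0], [449.0, -56.0, 10.0], [448.0, -66.0, 4.0], [448.0, -72.0, 3.0]]
272 [[441.0, -40.0, 3.0], [442.0, -46.0, 4.0], [445.0, -56.0, 9.0], [444.0, -66.0, 3.0], [445.0, -72.0, 4.0]]
278 [[449.0, -42.0, 36.0], [450.0, -47.0, 35.0], [441.0, -57.0, 9.0], [451.0, -64.0, 34.0], [452.0, -69.0, 35.0]]
284 [[449.0, -42.0, 42.0], [450.0, -47.0, 43.0], [438.0, -57.0, 10.0], [452.0, -63.0, 43.0], [452.0, -68.0, 43.0]]
290 [[450.0, -43.0, 51.0], [450.0, -47.0, 51.0], [434.0, -57.0, 10.0], [451.0, -63.0, 50.0], [452.0, -68.0, 50.0]]
296 [[449.0, -43.0, 57.0], [450.0, -48.0, 57.0], [431.0, -58.0, 11.0], [452.0, -63.0, 58.0], [452.0, -67.0, 58.0]]
302 [[449.0, -44.0, 64.0], [450.0, -48.0, 64.0], [427.0, -58.0, 11.0], [451.0, -62.0, 63.0], [452.0, -67.0, 63.0]]
308 [[449.0, -44.0, 69.0], [450.0, -48.0, 69.0], [423.0, -59.0, 10.0], [452.0, -62.0, 70.0], [452.0, -66.0, 70.0]]
314 [[450.0, -45.0, 76.0], [450.0, -48.0, 75.0], [420.0, -59.0, 11.0], [45
[... 989 characters left out ...]
, -44.0, 3.0], [483.0, -55.0, 11.0]]
301 [[427.0, -40.0, 3.0], [436.0, -73.0, 39.0], [451.0, -46.0, 3.0], [462.0, -56.0, 11.0], [482.0, -58.0, 7.0]]
303 [[426.0, -44.0, 2.0], [438.0, -48.0, 3.0], [449.0, -55.0, 7.0], [462.0, -56.0, 5.0], [482.0, -59.0, 2.0]]
305 [[425.0, -56.0, 10.0], [437.0, -58.0, 8.0], [448.0, -61.0, 8.0], [461.0, -59.0, 2.0], [481.0, -63.0, 1.0]]
307 [[424.0, -60.0, 9.0], [436.0, -60.0, 5.0], [448.0, -62.0, 3.0], [460.0, -63.0, 1.0], [480.0, -69.0, 2.0]]
309 [[423.0, -61.0, 3.0], [435.0, -63.0, 2.0], [447.0, -64.0, -1.0], [459.0, -69.0, 3.0], [478.0, -76.0, 4.0]]
311 [[423.0, -66.0, 3.0], [434.0, -68.0, 2.0], [446.0, -71.0, 1.0], [458.0, -76.0, 4.0], [478.0, -79.0, 1.0]]
```

Run:
```python
from h import *
for i in range(9):
    try: print(i,load('wrist%d'%i)['position'])
    except Exception as e: pass
s=manip.read_state();print(s)
f=load('wrist8')['frame'][:,:,::-1]; cv2.imwrite('pics/z9.png',cv2.resize(f[240:400,240:400],None,fx=3.7,fy=3.7))
w=cloud(load('wrist4'));
for v in range(230,330,8): print(v,[w[v,u].round(0).tolist() for u in (285,300,317,335,350)])
```

```text
0 [ 206.12013071 -514.87993598  384.24279757]
1 [504.35874215  13.8777596  482.21645354]
2 [566.42574895 141.84072224 481.62776681]
3 [657.21270105 307.76930546 355.47771946]
4 [594.39174162 190.66817517 289.05761564]
5 [609.095326   109.23787659 402.17815627]
6 [417.61548199 -48.97521089 479.4275823 ]
7 [493.97717638 -48.29022558 265.98546615]
8 [512.36036356 -48.18827993 204.00766609]
{'clock': 12.45, 'joints': array([-2.08321727e-01,  3.26271400e-01,  1.97059905e+00,  5.72874449e-05,
        8.44750502e-01,  1.25265784e+00]), 'qd': array([-8.44476829e-04,  1.94712500e-03, -1.34964085e-03, -1.00611077e-03,
        6.35958861e-05, -2.91579483e-04]), 'effort': array([ 9.49259334e-05, -4.51186466e+01, -2.57122153e+01,  2.88119906e-02,
       -6.43356191e-02, -3.79024641e-05]), 'eef_pos': array([441.41810861, -55.88987843,  19.98870551]), 'eef_rot': array([-3.14154311e+00,  1.34768093e-05,  1.09778729e-01]), 'wrist_force': array([-0.53895413, -0.03511519, -0.58028423]), 'moment': array([-0.02944815,  0.02048056,  0.03531511]), 'finger_gap': 4.265356076655604}
230 [[620.0, 138.0, 49.0],
[... 807 characters left out ...]
 132.0], [636.0, 142.0, 127.0], [645.0, 144.0, 116.0], [647.0, 154.0, 128.0], [651.0, 160.0, 131.0]]
294 [[631.0, 138.0, 140.0], [636.0, 142.0, 136.0], [648.0, 142.0, 117.0], [647.0, 153.0, 138.0], [650.0, 159.0, 140.0]]
302 [[631.0, 138.0, 148.0], [638.0, 140.0, 140.0], [651.0, 139.0, 116.0], [648.0, 152.0, 141.0], [650.0, 158.0, 148.0]]
310 [[632.0, 139.0, 156.0], [640.0, 138.0, 142.0], [654.0, 136.0, 116.0], [651.0, 150.0, 142.0], [649.0, 158.0, 156.0]]
318 [[632.0, 140.0, 164.0], [643.0, 136.0, 144.0], [658.0, 132.0, 116.0], [653.0, 147.0, 143.0], [648.0, 158.0, 164.0]]
326 [[632.0, 140.0, 170.0], [645.0, 134.0, 144.0], [661.0, 129.0, 116.0], [656.0, 144.0, 142.0], [648.0, 157.0, 170.0]]
```

View pics/z9.png

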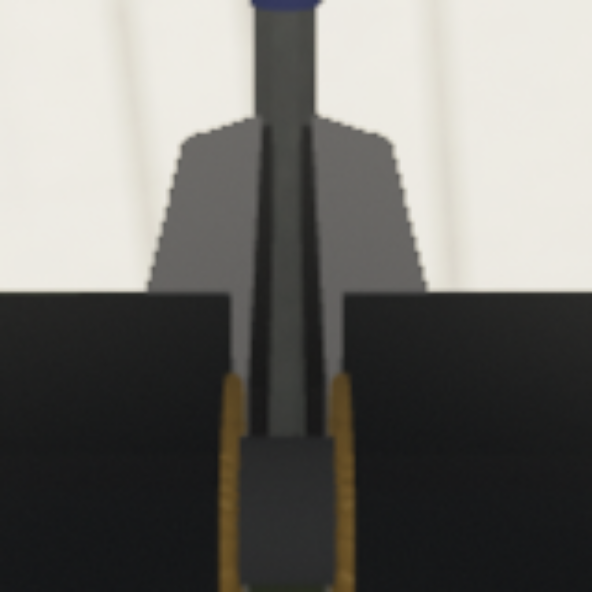

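Run:
```python
from h import *
T={3:(652.4,236.9,172.1),7:(423.2,-56,82.5),8:(441.4,-55.9,20)}
for i,t in T.items():
  for n in ('side','scene','wrist'):
    try: c=load(n+str(i))
    except: continue
    w=cloud(c); d=w-np.array(t)
    if i==3:
        m=(abs(d[...,0])<60)&(abs(d[...,1])<12)&(d[...,2]<60)&(w[...,2]>112)
    else:
        m=(abs(d[...,0])<12)&(abs(d[...,1])<60)&(d[...,2]<60)&(w[...,2]>16)
    P=d[m]
    if len(P): 
        print(i,n,len(P),P[:,2].min(),np.percentile(P[:,2],[2,5,20]))
```

```text
3 side 220 0.6250770279924893 [ 4.7108319   6.63669713 17.69777238]
3 wrist 4068 3.2548103923984115 [ 7.05894264 10.51378902 21.92838642]
7 side 154 5.090192829673924 [12.47542703 13.32022457 18.83766189]
7 scene 336 2.1867646962167555 [ 7.80882278 10.61430392 19.18233243]
7 wrist 3449 3.0049495720368498 [ 6.71742706  9.90261974 21.65004288]
8 side 30 10.322897712043755 [11.31901984 12.51994637 14.60552442]
8 scene 188 7.101043772509797 [ 9.54142353 13.6218221  20.52490726]
8 wrist 2658 3.6244357861403103 [ 8.87598465 12.2961931  23.25775428]
```

Emit:
drive_tool --steps '[{"delta_pos":[0,0,10],"yaw":0,"hand":30},{"delta_pos":[0,0,0],"yaw":0,"hand":30},{"delta_pos":[0,0,0],"yaw":0,"hand":30},{"delta_pos":[0,0,-10],"yaw":0,"hand":30},{"delta_pos":[0,0,-5],"yaw":0,"hand":30}]'

```text
clock: 12.87
eef_pos: [441.1, -55.9, 13.9]
eef_rot: [-3.141, 0.0, 0.11]
wrist_force: [-0.7, -0.4, -0.3]
finger_gap: 29.3
```

Emit:
drive_tool --steps '[{"delta_pos":[0,0,-3],"yaw":0,"hand":30},{"delta_pos":[0,0,0],"yaw":0,"hand":30},{"delta_pos":[0,0,0],"yaw":0,"hand":30}]'

```text
clock: 13.12
eef_pos: [441.2, -55.9, 11.6]
eef_rot: [-3.141, 0.001, 0.11]
wrist_force: [-0.1, -0.2, 0.7]
finger_gap: 30.0
```

Emit:
drive_tool --steps '[{"delta_pos":[0,0,-3],"yaw":0,"hand":30},{"delta_pos":[0,0,0],"yaw":0,"hand":30},{"delta_pos":[0,0,0],"yaw":0,"hand":30}]'

```text
clock: 13.37
eef_pos: [441.4, -55.9, 8.9]
eef_rot: [-3.142, 0.0, 0.11]
wrist_force: [0.3, 0.4, -0.7]
finger_gap: 30.2
```

Run:
```python
from h import *
snap('side','side9.png'); s=manip.read_state();print(s['eef_pos'],s['wrist_force'])
f=load('side9')['frame'][:,:,::-1]; cv2.imwrite('pics/z10.png',cv2.resize(f[230:340,200:330],None,fx=5,fy=5))
```

```text
[441.45151834 -55.92604381   9.01565731] [-1.2481554   0.70505486 -0.2499208 ]
```

View pics/z10.png

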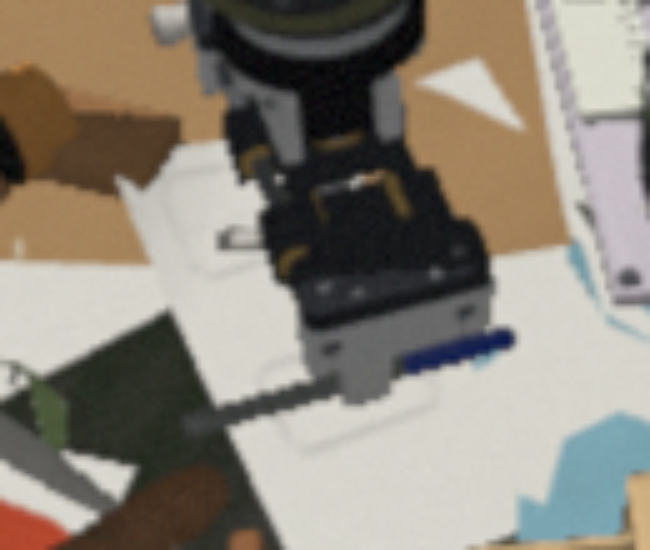

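Emit:
drive_tool --steps '[{"delta_pos":[0,0,-2.5],"yaw":0,"hand":30},{"delta_pos":[0,0,0],"yaw":0,"hand":30},{"delta_pos":[0,0,0],"yaw":0,"hand":30}]'

```text
clock: 13.67
eef_pos: [441.4, -55.9, 6.4]
eef_rot: [-3.142, 0.0, 0.11]
wrist_force: [-1.0, -0.1, 0.7]
finger_gap: 30.0
```

Emit:
drive_tool --steps '[{"delta_pos":[0,0,0],"yaw":0,"hand":4},{"delta_pos":[0,0,0],"yaw":0,"hand":4},{"delta_pos":[0,0,0],"yaw":0,"hand":4},{"delta_pos":[0,0,0],"yaw":0,"hand":4},{"delta_pos":[0,0,0],"yaw":0,"hand":4}]'

```text
clock: 14.08
eef_pos: [441.4, -55.9, 6.5]
eef_rot: [3.142, -0.0, 0.11]
wrist_force: [-0.4, -0.6, -1.0]
finger_gap: 4.3
```

Run:
```python
from h import *
snap('side','side10.png');snap('wrist','wrist10.png'); s=manip.read_state();print(s['eef_pos'],s['wrist_force'],s['finger_gap'])
f=load('side10')['frame'][:,:,::-1]; cv2.imwrite('pics/z11.png',cv2.resize(f[230:340,200:330],None,fx=5,fy=5))
```

```text
[441.41200045 -55.89717731   6.48774031] [ 0.41439146 -0.40000025  0.84823424] 3.575778937343738
```

View pics/z11.png

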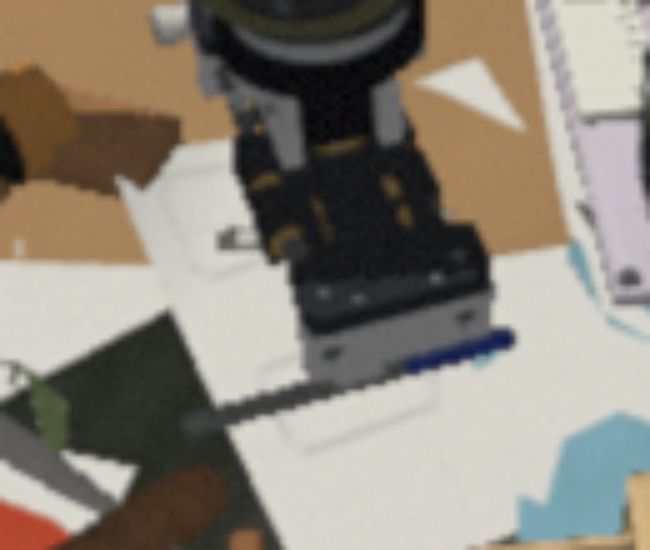

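View pics/wrist10.png

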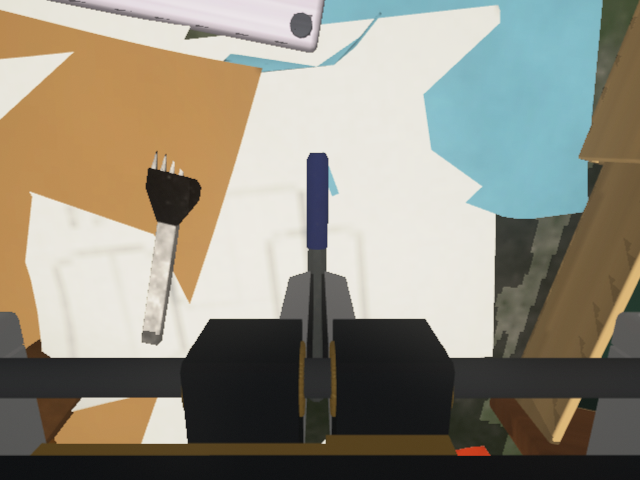

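Emit:
drive_tool --steps '[{"delta_pos":[0,0,5],"yaw":0,"hand":22},{"delta_pos":[0,0,0],"yaw":0,"hand":22},{"delta_pos":[0,0,0],"yaw":0,"hand":22},{"delta_pos":[0,0,-5],"yaw":0,"hand":22},{"delta_pos":[0,0,-2],"yaw":0,"hand":22}]'

```text
clock: 14.6
eef_pos: [441.2, -55.9, 3.9]
eef_rot: [-3.142, 0.0, 0.11]
wrist_force: [-0.7, 0.6, 0.1]
finger_gap: 21.7
```

Emit:
drive_tool --steps '[{"delta_pos":[0,0,-2],"yaw":0,"hand":22},{"delta_pos":[0,0,0],"yaw":0,"hand":22},{"delta_pos":[0,0,0],"yaw":0,"hand":22}]'

```text
clock: 14.85
eef_pos: [441.3, -55.9, 2.2]
eef_rot: [-3.141, 0.0, 0.11]
wrist_force: [0.3, -0.0, 0.3]
finger_gap: 21.8
```

Run:
```python
from h import *
for n in ['side','wrist','scene']:snap(n,n+'11.png')
s=manip.read_state();print(s['eef_pos'],s['wrist_force'],s['finger_gap'])
f=load('side11')['frame'][:,:,::-1]; cv2.imwrite('pics/z12.png',cv2.resize(f[230:340,200:330],None,fx=5,fy=5))
f=load('scene11')['frame'][:,:,::-1]; cv2.imwrite('pics/z13.png',cv2.resize(f[220:340,300:440],None,fx=5,fy=5))
for n in ['side','wrist','scene']:
    w=cloud(load(n+'11')); d=w-np.array(s['eef_pos'])
    m=(abs(d[...,0])<9)&(abs(d[...,1])<60)&(abs(d[...,1])>9)&(d[...,2]<60)&(w[...,2]>4.5); print(n,np.sort(w[m][:,2])[:12].round(1))
```

```text
[441.46848309 -55.90731269   2.53022015] [-0.08418675  0.3791987   0.27938521] 22.167135565262797
side [ 4.6  4.9  4.9  5.   5.2  5.3  5.4  6.2 10.3 13.5 13.9 14. ]
wrist [4.5 4.5 4.5 4.5 4.5 4.5 4.5 4.5 4.5 4.5 4.5 4.5]
scene [4.5 4.5 4.5 4.6 4.6 4.6 4.6 4.6 4.6 4.6 4.7 4.7]
```

View pics/z12.png

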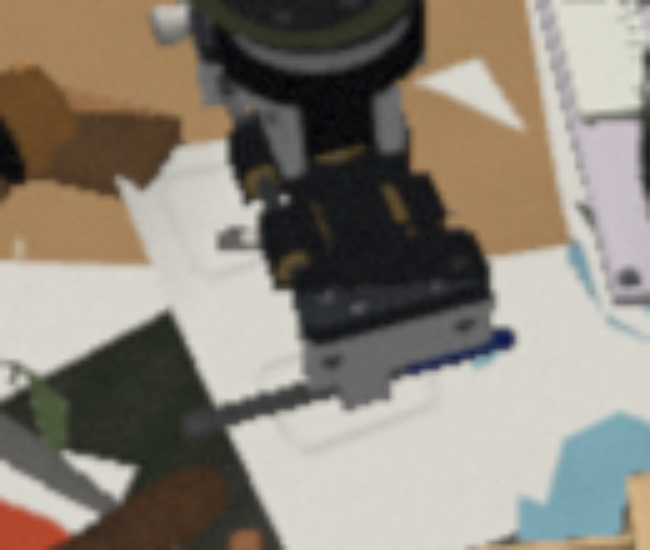

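View pics/z13.png

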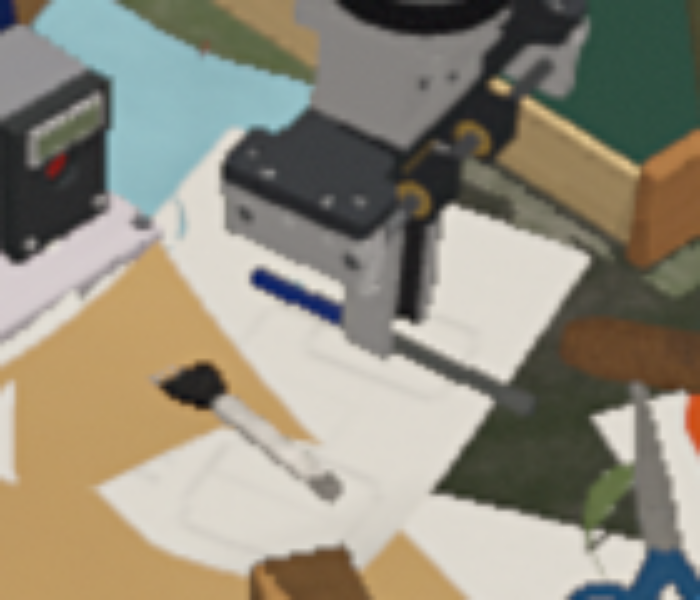

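Emit:
drive_tool --steps '[{"delta_pos":[0,0,0],"yaw":0,"hand":3},{"delta_pos":[0,0,0],"yaw":0,"hand":3},{"delta_pos":[0,0,0],"yaw":0,"hand":3},{"delta_pos":[0,0,0],"yaw":0,"hand":3},{"delta_pos":[0,0,0],"yaw":0,"hand":3}]'

```text
clock: 15.42
eef_pos: [441.5, -55.9, 2.5]
eef_rot: [3.142, -0.0, 0.11]
wrist_force: [-0.0, -0.4, 0.0]
finger_gap: 7.4
```

Emit:
drive_tool --steps '[{"delta_pos":[0,0,0],"yaw":0,"hand":3},{"delta_pos":[0,0,0],"yaw":0,"hand":3}]'

```text
clock: 15.58
eef_pos: [441.5, -55.9, 2.5]
eef_rot: [3.142, -0.0, 0.11]
wrist_force: [1.0, -1.2, 0.9]
finger_gap: 7.0
```

Run:
```python
from h import *
for n in ['side','wrist','scene']:snap(n,n+'12.png')
s=manip.read_state();print(s['eef_pos'],s['wrist_force'],s['finger_gap'])
f=load('scene12')['frame'][:,:,::-1]; cv2.imwrite('pics/z14.png',cv2.resize(f[220:340,300:440],None,fx=5,fy=5))
f=load('wrist12')['frame'][:,:,::-1]; cv2.imwrite('pics/z15.png',cv2.resize(f[120:400,200:440],None,fx=2.1,fy=2.1))
```

```text
[441.47071874 -55.93226421   2.52539652] [ 0.30749021 -0.21527587  0.65370503] 7.036407991677192
```

View pics/z14.png

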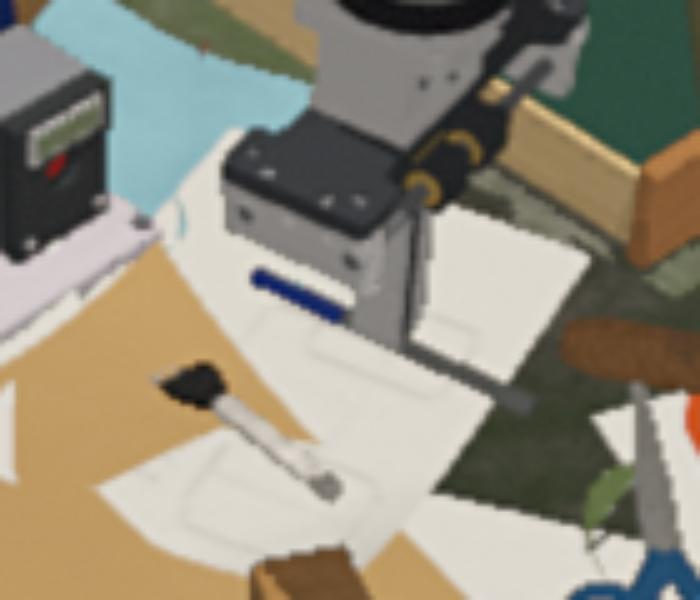

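View pics/z15.png

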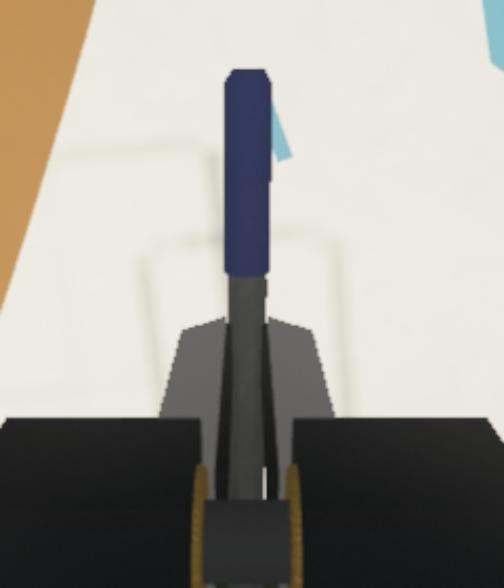

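Emit:
drive_tool --steps '[{"delta_pos":[0,0,0],"yaw":0,"hand":22},{"delta_pos":[0,0,0],"yaw":0,"hand":22},{"delta_pos":[0,0,-2],"yaw":0,"hand":22},{"delta_pos":[0,0,-2],"yaw":0,"hand":22},{"delta_pos":[0,0,0],"yaw":0,"hand":22}]'

```text
clock: 16.15
eef_pos: [441.2, -55.9, -2.0]
eef_rot: [-3.141, 0.001, 0.11]
wrist_force: [0.2, -0.6, 0.3]
finger_gap: 22.0
```

Emit:
drive_tool --steps '[{"delta_pos":[0,0,-1.5],"yaw":0,"hand":22},{"delta_pos":[0,0,0],"yaw":0,"hand":22},{"delta_pos":[0,0,0],"yaw":0,"hand":22}]'

```text
clock: 16.4
eef_pos: [441.4, -55.9, -3.1]
eef_rot: [-3.141, 0.0, 0.11]
wrist_force: [-0.9, 0.7, -0.0]
finger_gap: 22.1
```

Emit:
drive_tool --steps '[{"delta_pos":[0,0,0],"yaw":0,"hand":3},{"delta_pos":[0,0,0],"yaw":0,"hand":3},{"delta_pos":[0,0,0],"yaw":0,"hand":3},{"delta_pos":[0,0,0],"yaw":0,"hand":3},{"delta_pos":[0,0,0],"yaw":0,"hand":3}]' --squeeze 30

```text
clock: 16.82
eef_pos: [441.4, -55.9, -3.0]
eef_rot: [3.142, -0.0, 0.11]
wrist_force: [-0.8, -0.2, -0.3]
finger_gap: 9.7
```

Emit:
drive_tool --steps '[{"delta_pos":[0,0,0],"yaw":0,"hand":3},{"delta_pos":[0,0,4],"yaw":0,"hand":3},{"delta_pos":[0,0,10],"yaw":0,"hand":3},{"delta_pos":[0,0,20],"yaw":0,"hand":3},{"delta_pos":[0,0,0],"yaw":0,"hand":3}]'

```text
clock: 17.23
eef_pos: [443.0, -56.2, 34.2]
eef_rot: [3.14, -0.004, 0.11]
wrist_force: [0.5, 0.8, 0.3]
finger_gap: 9.5
```

Run:
```python
from h import *
for n in ['side','wrist','scene']:snap(n,n+'13.png')
s=manip.read_state();print(s['eef_pos'],s['wrist_force'],s['finger_gap'])
f=load('scene13')['frame'][:,:,::-1]; cv2.imwrite('pics/z14.png',cv2.resize(f[220:340,300:440],None,fx=5,fy=5))
```

```text
[441.42633228 -55.90825707  31.0484868 ] [-0.62467503 -0.09729035 -0.63538292] 9.700563848005345
```

View pics/z14.png

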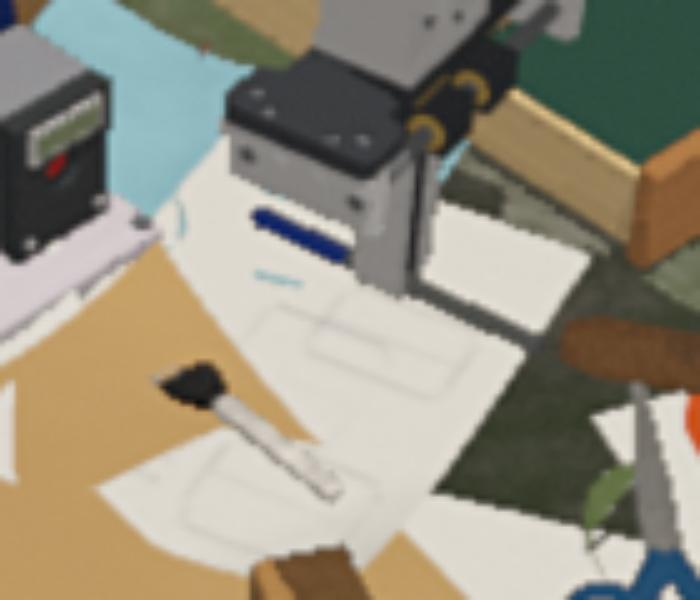

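View pics/wrist13.png

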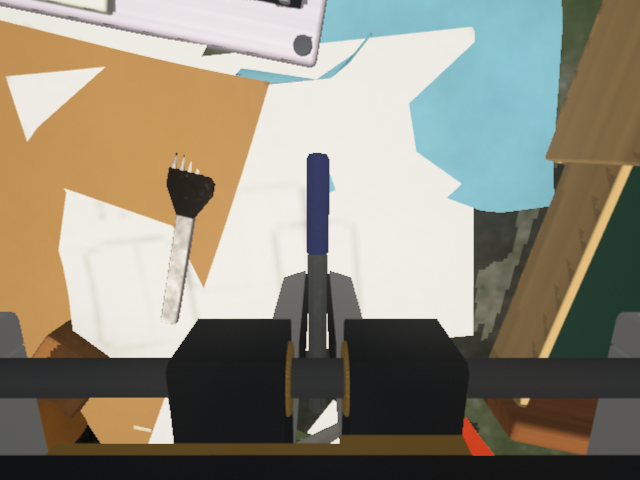

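```bash
cat > pen.py <<'E'
from h import *
import sys
i=sys.argv[1]
s=manip.read_state();t=s['eef_pos']
for n in ['side','wrist','scene']:
    c=load(n+i); w=cloud(c); hs=cv2.cvtColor(c['frame'],cv2.COLOR_RGB2HSV)
    m=(hs[...,0]>110)&(hs[...,0]<128)&(hs[...,1]>110)&(np.linalg.norm(w-t,axis=-1)<130)&(w[...,0]>t[0]-5)
    P=w[m]
    if len(P)<10: print(n,len(P)); continue
    P=P[np.argsort(P[:,0])]; k=max(3,len(P)//8)
    print(n,len(P),'near',np.median(P[:k],0).round(1),'far',np.median(P[-k:],0).round(1),'maxx',P[-1].round(1), 'rel tcp',(P[-1]-t).round(1))
E
python3 pen.py 13
python3 - <<'E'
from h import *
# counter: front, button
for n in ['side9','scene13','wrist2']:
    c=load(n); w=cloud(c); hs=cv2.cvtColor(c['frame'],cv2.COLOR_RGB2HSV)
    m=((hs[...,0]<8)|(hs[...,0]>172))&(hs[...,1]>140)&(w[...,0]>560)&(w[...,0]<620)&(w[...,1]>-60)&(w[...,1]<40)&(w[...,2]>30)
    P=w[m]; v,u=np.nonzero(m)
    if len(P): print(n,len(P),P.mean(0).round(1),P.min(0).round(1),P.max(0).round(1),u.mean(),v.mean())
c=load('scene13'); w=cloud(c)
for v in range(225,275,4): print(v,[w[v,u].round(0).tolist() for u in (302,306,310,314,318,322)])
f=c['frame'][:,:,::-1]; cv2.imwrite('pics/z16.png',cv2.resize(f[215:280,280:340],None,fx=9,fy=9))
E
```

```text
side 37 near [467.8 -59.7  43.7] far [507.7 -53.4  45.6] maxx [509.2 -52.5  43.6] rel tcp [67.7  3.4 12.5]
wrist 1016 near [465.7 -52.9  45.5] far [507.8 -48.7  46. ] maxx [510.7 -51.   44.1] rel tcp [69.2  4.9 13.1]
scene 55 near [464.6 -49.5  44.9] far [504.  -46.1  43.7] maxx [505.2 -45.5  43.5] rel tcp [63.8 10.4 12.5]
scene13 11 [586.3  -6.1  50.4] [579.4 -10.7  43.4] [589.8   4.5  63.1] 310.72727272727275 253.0
225 [[635.0, -31.0, 88.0], [628.0, -36.0, 89.0], [695.0, -121.0, 8.0], [685.0, -125.0, 10.0], [679.0, -133.0, 9.0], [673.0, -141.0, 8.0]]
229 [[624.0, -19.0, 89.0], [615.0, -22.0, 92.0], [610.0, -30.0, 90.0], [680.0, -119.0, 4.0], [674.0, -127.0, 3.0], [662.0, -129.0, 8.0]]
233 [[614.0, -9.0, 89.0], [606.0, -13.0, 91.0], [601.0, -20.0, 89.0], [592.0, -23.0, 93.0], [590.0, -33.0, 88.0], [655.0, -120.0, 5.0]]
237 [[605.0, 1.0, 89.0], [597.0, -3.0, 91.0], [592.0, -10.0, 89.0], [585.0, -15.0, 90.0], [581.0, -23.0, 88.0], [577.0, -32.0, 85.0]]
241 [[595.0, 12.0, 90.0], [588.0, 6.0, 90.0], [584.0, -2.0, 87.0], [579.0, -9.0, 86.0], [577.0, -19.0, 81.0], [580.0, -36.0, 69.0]]
24
[... 351 characters left out ...]
[578.0, -20.0, 47.0], [602.0, -61.0, 8.0]]
257 [[588.0, 20.0, 55.0], [580.0, 15.0, 56.0], [582.0, 2.0, 46.0], [581.0, -11.0, 39.0], [578.0, -21.0, 34.0], [594.0, -52.0, 6.0]]
261 [[583.0, 25.0, 49.0], [583.0, 13.0, 41.0], [585.0, -2.0, 31.0], [580.0, -9.0, 29.0], [578.0, -21.0, 23.0], [580.0, -36.0, 12.0]]
265 [[585.0, 24.0, 36.0], [581.0, 14.0, 32.0], [583.0, 0.0, 22.0], [581.0, -11.0, 16.0], [577.0, -19.0, 13.0], [569.0, -24.0, 14.0]]
269 [[585.0, 24.0, 24.0], [579.0, 17.0, 23.0], [580.0, 3.0, 14.0], [573.0, -2.0, 14.0], [567.0, -8.0, 14.0], [561.0, -15.0, 13.0]]
273 [[583.0, 26.0, 15.0], [581.0, 15.0, 10.0], [573.0, 11.0, 12.0], [566.0, 5.0, 12.0], [558.0, 1.0, 14.0], [557.0, -11.0, 7.0]]
```

View pics/z16.png

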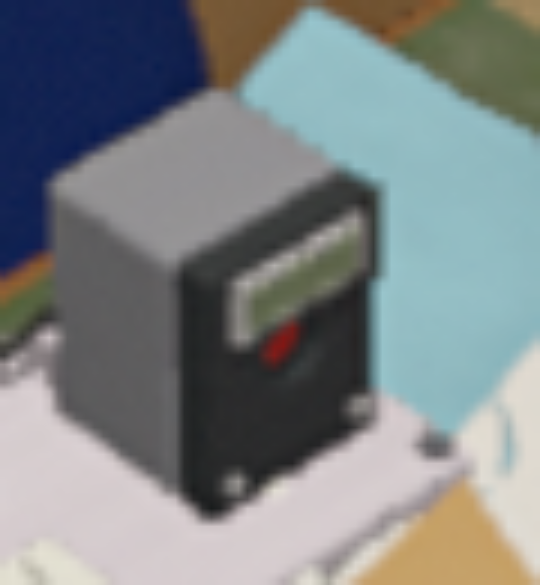

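Emit:
drive_tool --steps '[{"delta_pos":[0,0,13],"yaw":0,"hand":3},{"delta_pos":[8,15,0],"yaw":-0.05,"hand":3},{"delta_pos":[8,15,0],"yaw":-0.05,"hand":3},{"delta_pos":[8,15,0],"yaw":-0.05,"hand":3},{"delta_pos":[6,12,0],"yaw":-0.033,"hand":3}]'

```text
clock: 17.8
eef_pos: [471.5, 2.0, 43.3]
eef_rot: [-3.142, 0.001, -0.076]
wrist_force: [-0.2, 0.3, 0.4]
finger_gap: 9.3
```

Emit:
drive_tool --steps '[{"delta_pos":[0,0,0],"yaw":0,"hand":3},{"delta_pos":[0,0,0],"yaw":0,"hand":3}]'

```text
clock: 17.97
eef_pos: [470.9, 1.3, 43.2]
eef_rot: [3.142, 0.001, -0.071]
wrist_force: [-0.3, -0.3, 0.1]
finger_gap: 9.3
```

```bash
python3 - <<'E'
from h import *
for n in ['side','wrist','scene']:snap(n,n+'14.png')
s=manip.read_state();print(s['eef_pos'],s['eef_rot'],s['wrist_force'],s['finger_gap'])
f=load('scene14')['frame'][:,:,::-1]; cv2.imwrite('pics/z14.png',cv2.resize(f[200:320,260:400],None,fx=5,fy=5))
f=load('side14')['frame'][:,:,::-1]; cv2.imwrite('pics/z15.png',cv2.resize(f[210:310,240:380],None,fx=5,fy=5))
for n in ['wrist2','wrist5','wrist14']:
    w=cloud(load(n)); m=(w[...,2]>84)&(w[...,2]<96)&(w[...,0]>560)&(w[...,0]<660)&(w[...,1]<60)&(w[...,1]>-60)
    P=w[m]
    if len(P)>10: print(n,len(P),cv2.minAreaRect(P[:,:2].astype(np.float32)))
E
python3 pen.py 14
```

```text
[470.94459642   0.51909248  43.68958821] [ 3.14155410e+00  6.84104400e-04 -7.28885559e-02] [-0.21221713 -1.15981871 -0.15375516] 9.46655388305188
wrist2 2365 ((609.7415161132812, -6.388738632202148), (57.29901885986328, 59.969482421875), 86.10575103759766)
wrist5 3704 ((609.7520751953125, -6.571083068847656), (57.22098922729492, 59.802635192871094), 85.28858947753906)
wrist14 5789 ((584.7664794921875, -5.159605026245117), (56.349464416503906, 12.492369651794434), 85.937255859375)
side 76 near [494.8  -5.1  54.4] far [534.4  -7.9  52.7] maxx [536.8  -7.4  52.7] rel tcp [65.9 -7.9  9. ]
wrist 2087 near [495.2  -1.1  56.3] far [536.2  -4.   55.9] maxx [539.2  -0.9  54. ] rel tcp [68.3 -1.4 10.3]
scene 21 near [496.3   2.2  56.8] far [530.6   0.7  52.7] maxx [533.2   0.9  54. ] rel tcp [62.3  0.4 10.4]
```

View pics/z14.png

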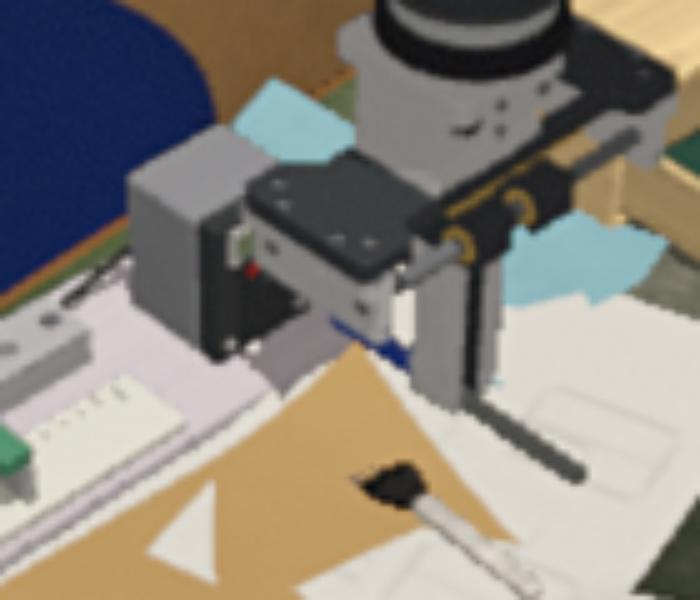

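View pics/z15.png

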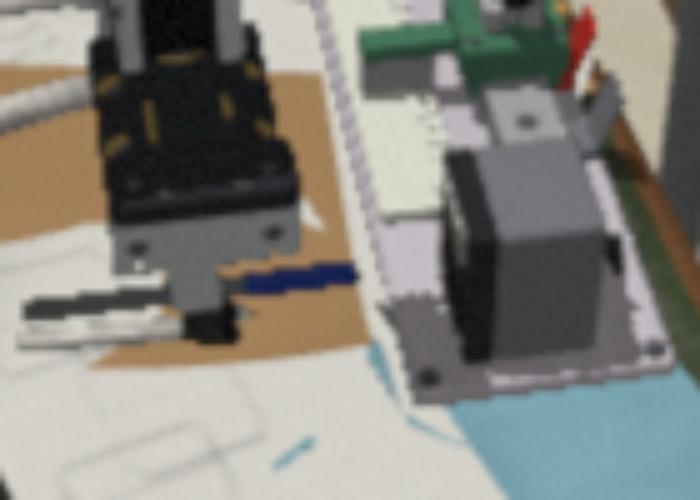

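View pics/wrist14.png

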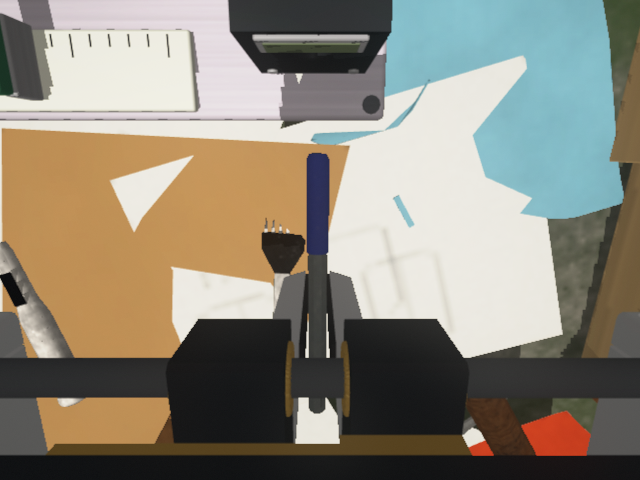

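Emit:
drive_tool --steps '[{"delta_pos":[0,2.5,0],"yaw":0,"hand":3},{"delta_pos":[12,-0.9,0],"yaw":0,"hand":3},{"delta_pos":[12,-0.9,0],"yaw":0,"hand":3},{"delta_pos":[10,-0.7,0],"yaw":0,"hand":3},{"delta_pos":[0,0,0],"yaw":0,"hand":3}]'

```text
clock: 18.53
eef_pos: [506.5, 0.7, 44.1]
eef_rot: [-3.142, -0.001, -0.073]
wrist_force: [-0.5, -0.4, 0.2]
finger_gap: 9.6
```

```bash
python3 - <<'E'
from h import *
for n in ['side','wrist','scene']:snap(n,n+'15.png')
s=manip.read_state();print(s['eef_pos'],s['eef_rot'],s['wrist_force'],s['finger_gap'])
f=load('scene15')['frame'][:,:,::-1]; cv2.imwrite('pics/z14.png',cv2.resize(f[200:320,260:400],None,fx=5,fy=5))
f=load('wrist15')['frame'][:,:,::-1]; cv2.imwrite('pics/z15.png',cv2.resize(f[0:300,200:440],None,fx=2.5,fy=2.5)[:600])
E
python3 pen.py 15
```

```text
[504.72402143   0.99463868  43.78082999] [-3.14158749e+00  6.95221504e-04 -7.33194106e-02] [-1.09940263  0.57497027 -0.56857887] 9.153979333815922
side 79 near [531.3  -5.3  53.5] far [573.3  -8.3  53. ] maxx [582.3  14.   26.6] rel tcp [ 77.6  13.  -17.2]
wrist 2110 near [529.9  -1.2  56.7] far [570.9  -4.2  56.5] maxx [573.9  -0.6  52.4] rel tcp [69.1 -1.6  8.6]
scene 40 near [529.4   2.9  55.7] far [580.2 -20.   25. ] maxx [580.9 -10.7  39.2] rel tcp [ 76.2 -11.7  -4.6]
```

View pics/z14.png

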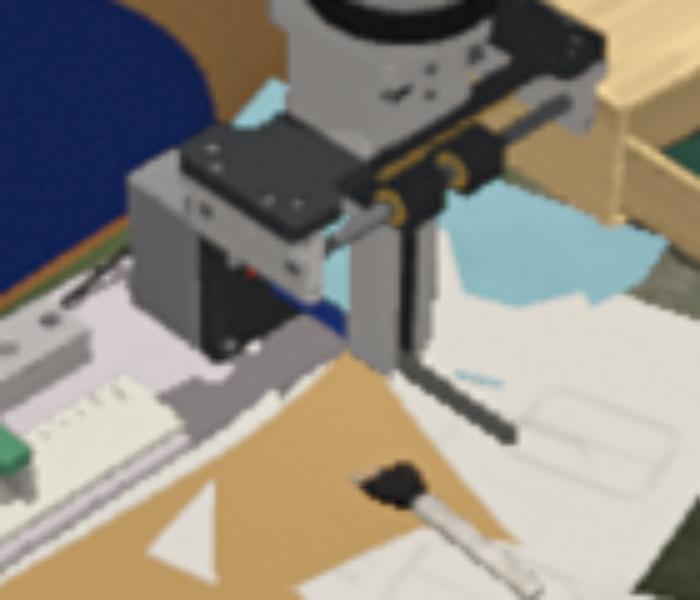

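View pics/z15.png

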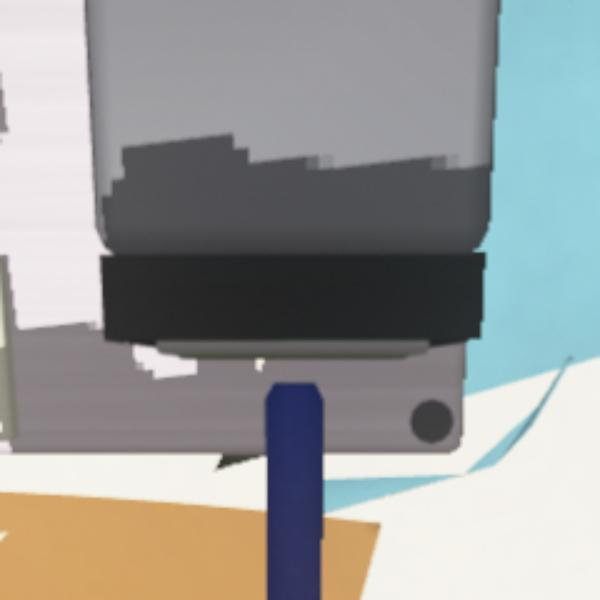

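Emit:
drive_tool --steps '[{"delta_pos":[3,-0.2,0],"yaw":0,"hand":3},{"delta_pos":[3,-0.2,0],"yaw":0,"hand":3},{"delta_pos":[3,-0.2,0],"yaw":0,"hand":3},{"delta_pos":[0,0,0],"yaw":0,"hand":3}]'

```text
clock: 19.02
eef_pos: [514.9, 0.4, 44.1]
eef_rot: [-3.142, -0.0, -0.073]
wrist_force: [-0.4, 0.6, 0.4]
finger_gap: 9.5
```

Emit:
drive_tool --steps '[{"delta_pos":[2,-0.2,0],"yaw":0,"hand":3},{"delta_pos":[1,-0.1,0],"yaw":0,"hand":3},{"delta_pos":[0,0,0],"yaw":0,"hand":3},{"delta_pos":[0,0,0],"yaw":0,"hand":3}]'

```text
clock: 19.35
eef_pos: [517.4, 0.2, 43.9]
eef_rot: [-3.142, 0.0, -0.073]
wrist_force: [-0.7, 0.1, -0.5]
finger_gap: 9.7
```

Emit:
drive_tool --steps '[{"delta_pos":[1,-0.1,0],"yaw":0,"hand":3},{"delta_pos":[1,-0.1,0],"yaw":0,"hand":3},{"delta_pos":[0,0,0],"yaw":0,"hand":3},{"delta_pos":[0,0,0],"yaw":0,"hand":3}]'

```text
clock: 19.68
eef_pos: [519.4, -0.0, 44.0]
eef_rot: [-3.142, 0.0, -0.073]
wrist_force: [-0.5, -0.0, 0.4]
finger_gap: 9.4
```

Emit:
drive_tool --steps '[{"delta_pos":[1,-0.1,0],"yaw":0,"hand":3},{"delta_pos":[1,-0.1,0],"yaw":0,"hand":3},{"delta_pos":[0,0,0],"yaw":0,"hand":3},{"delta_pos":[0,0,0],"yaw":0,"hand":3}]'

```text
clock: 20.02
eef_pos: [521.4, -0.2, 44.0]
eef_rot: [-3.142, 0.0, -0.073]
wrist_force: [-0.5, 0.7, -0.5]
finger_gap: 9.0
```

Emit:
drive_tool --steps '[{"delta_pos":[1,-0.1,0],"yaw":0,"hand":3},{"delta_pos":[1,-0.1,0],"yaw":0,"hand":3},{"delta_pos":[0,0,0],"yaw":0,"hand":3},{"delta_pos":[0,0,0],"yaw":0,"hand":3}]'

```text
clock: 20.35
eef_pos: [523.4, -0.4, 43.9]
eef_rot: [-3.142, 0.0, -0.073]
wrist_force: [-0.1, 0.2, 0.3]
finger_gap: 9.2
```

Emit:
drive_tool --steps '[{"delta_pos":[1,-0.1,0],"yaw":0,"hand":3},{"delta_pos":[1,-0.1,0],"yaw":0,"hand":3},{"delta_pos":[0,0,0],"yaw":0,"hand":3},{"delta_pos":[0,0,0],"yaw":0,"hand":3}]'

```text
clock: 20.68
eef_pos: [525.4, -0.6, 43.9]
eef_rot: [-3.142, 0.0, -0.073]
wrist_force: [-2.8, 0.3, -0.1]
finger_gap: 9.3
```

Run:
```python
from h import *
for n in ['side','wrist','scene']:snap(n,n+'16.png')
s=manip.read_state();print(s['eef_pos'],s['eef_rot'],s['wrist_force'],s['finger_gap'])
f=load('scene16')['frame'][:,:,::-1]; cv2.imwrite('pics/z14.png',cv2.resize(f[200:320,260:400],None,fx=5,fy=5))
f=load('wrist16')['frame'][:,:,::-1]; cv2.imwrite('pics/z15.png',cv2.resize(f[0:300,200:440],None,fx=2.5,fy=2.5)[:600])
```

```text
[525.34872113  -0.60774323  43.93936884] [-3.14156579e+00  1.71452306e-04 -7.32112668e-02] [-1.58253134  0.63441801 -0.40870655] 9.48954682071488
```

View pics/z14.png

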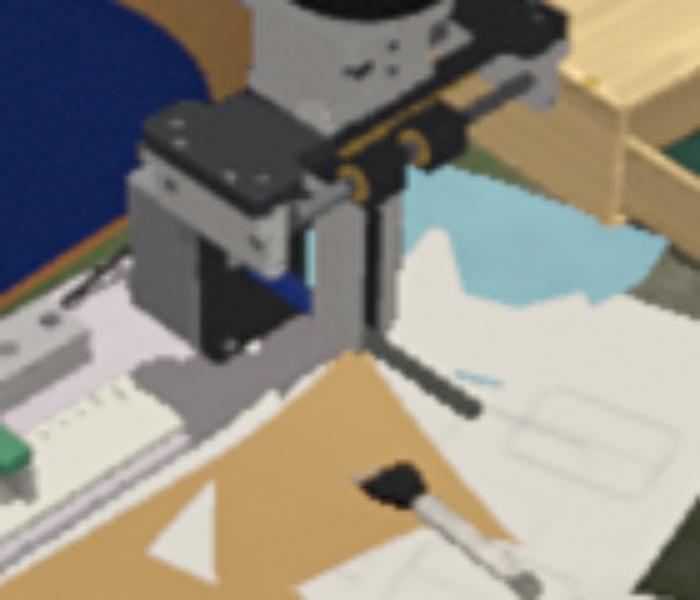

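View pics/z15.png

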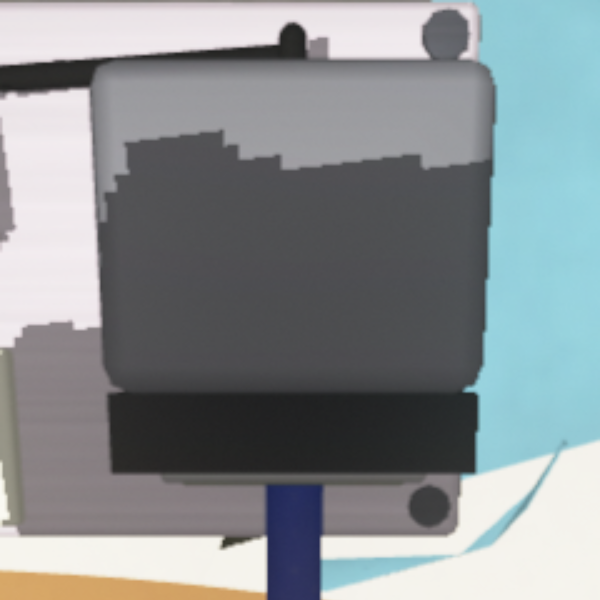

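Emit:
drive_tool --steps '[{"delta_pos":[1,-0.1,0],"yaw":0,"hand":3},{"delta_pos":[1,-0.1,0],"yaw":0,"hand":3},{"delta_pos":[0,0,0],"yaw":0,"hand":3},{"delta_pos":[0,0,0],"yaw":0,"hand":3}]'

```text
clock: 21.17
eef_pos: [527.4, -0.8, 43.9]
eef_rot: [-3.142, 0.0, -0.073]
wrist_force: [-2.2, -0.2, 0.7]
finger_gap: 9.3
```

Emit:
drive_tool --steps '[{"delta_pos":[1,-0.1,0],"yaw":0,"hand":3},{"delta_pos":[0.5,0,0],"yaw":0,"hand":3},{"delta_pos":[0,0,0],"yaw":0,"hand":3},{"delta_pos":[0,0,0],"yaw":0,"hand":3}]'

```text
clock: 21.5
eef_pos: [527.7, -0.8, 43.4]
eef_rot: [3.142, 0.003, -0.073]
wrist_force: [-8.5, 0.6, 0.4]
finger_gap: 9.5
```

Emit:
drive_tool --steps '[{"delta_pos":[0,0,0],"yaw":0,"hand":3},{"delta_pos":[0,0,0],"yaw":0,"hand":3},{"delta_pos":[0,0,0],"yaw":0,"hand":3}]'

```text
clock: 21.75
eef_pos: [527.7, -0.8, 43.4]
eef_rot: [3.142, 0.003, -0.073]
wrist_force: [-8.5, 0.2, 0.3]
finger_gap: 9.5
```

Emit:
drive_tool --steps '[{"delta_pos":[-10,0.7,0],"yaw":0,"hand":3},{"delta_pos":[-15,1.1,0],"yaw":0,"hand":3},{"delta_pos":[-20,1.4,0],"yaw":0,"hand":3},{"delta_pos":[-10,-5,0],"yaw":0.05,"hand":3},{"delta_pos":[-10,-20,0],"yaw":0.05,"hand":3}]'

```text
clock: 22.17
eef_pos: [463.6, -21.6, 44.2]
eef_rot: [-3.142, -0.001, 0.031]
wrist_force: [1.2, -0.9, 0.3]
finger_gap: 9.6
```

Run:
```python
from h import *
for n in ['side','wrist','scene']:snap(n,n+'17.png')
s=manip.read_state();print(s['eef_pos'],s['eef_rot'],s['wrist_force'],s['finger_gap'])
f=load('scene17')['frame'][:,:,::-1]; cv2.imwrite('pics/z14.png',cv2.resize(f[200:320,260:400],None,fx=5,fy=5))
```

```text
[464.14340643 -23.34112662  44.34722587] [ 3.14138306e+00 -1.16320094e-03  2.49233114e-02] [ 0.54549758  0.49127857 -0.24900718] 9.230786231915133
```

View pics/z14.png

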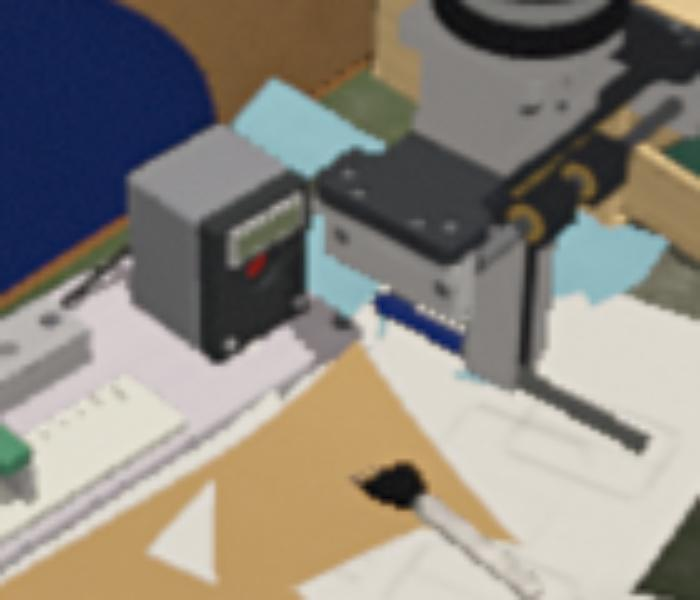

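Emit:
drive_tool --steps '[{"delta_pos":[-12,-15,0],"yaw":0.05,"hand":3},{"delta_pos":[-10,-18,0],"yaw":0.03,"hand":3},{"delta_pos":[0,0,-20],"yaw":0,"hand":3},{"delta_pos":[0,0,-15],"yaw":0,"hand":3},{"delta_pos":[0,0,-6],"yaw":0,"hand":3}]'

```text
clock: 22.73
eef_pos: [441.8, -55.5, 1.6]
eef_rot: [-3.141, 0.001, 0.105]
wrist_force: [1.0, 0.5, -1.5]
finger_gap: 9.5
```

Emit:
drive_tool --steps '[{"delta_pos":[0,0,0],"yaw":0,"hand":3},{"delta_pos":[0,0,0],"yaw":0,"hand":3}]'

```text
clock: 22.9
eef_pos: [442.4, -55.5, 3.3]
eef_rot: [-3.142, -0.0, 0.107]
wrist_force: [-0.1, -0.6, 1.4]
finger_gap: 9.6
```

Emit:
drive_tool --steps '[{"delta_pos":[0,0,-3],"yaw":0,"hand":3},{"delta_pos":[0,0,-2],"yaw":0,"hand":3},{"delta_pos":[0,0,0],"yaw":0,"hand":3},{"delta_pos":[0,0,0],"yaw":0,"hand":3}]'

```text
clock: 23.23
eef_pos: [442.0, -55.7, -1.8]
eef_rot: [3.142, -0.0, 0.107]
wrist_force: [1.0, 0.2, 0.0]
finger_gap: 9.4
```

Emit:
drive_tool --steps '[{"delta_pos":[0,0,0],"yaw":0,"hand":25},{"delta_pos":[0,0,0],"yaw":0,"hand":25},{"delta_pos":[0,0,0],"yaw":0,"hand":30},{"delta_pos":[0,0,20],"yaw":0,"hand":40},{"delta_pos":[0,0,40],"yaw":0,"hand":50}]'

```text
clock: 23.65
eef_pos: [439.6, -55.3, 55.7]
eef_rot: [-3.139, 0.007, 0.107]
wrist_force: [0.7, -0.2, 0.5]
finger_gap: 39.6
```

Emit:
drive_tool --steps '[{"delta_pos":[0,10,30],"yaw":0,"hand":50},{"delta_pos":[-30,20,30],"yaw":0,"hand":50},{"delta_pos":[-30,20,40],"yaw":0,"hand":50},{"delta_pos":[-30,30,40],"yaw":0,"hand":50},{"delta_pos":[0,30,40],"yaw":0,"hand":50}]'

```text
clock: 24.07
eef_pos: [367.4, 34.3, 208.3]
eef_rot: [-3.142, 0.001, 0.106]
wrist_force: [-0.1, -0.5, -0.1]
finger_gap: 50.1
```

Run:
```python
from h import *
for n in ['side','wrist','scene']:snap(n,n+'18.png')
s=manip.read_state();print(s['eef_pos'],s['eef_rot'],s['wrist_force'],s['finger_gap'])
```

```text
[371.28248239  34.96392151 209.59663219] [ 3.14109613 -0.00498124  0.10912477] [ 0.05162459 -0.4959008   0.65254623] 50.061320944675764
```

View pics/wrist18.png

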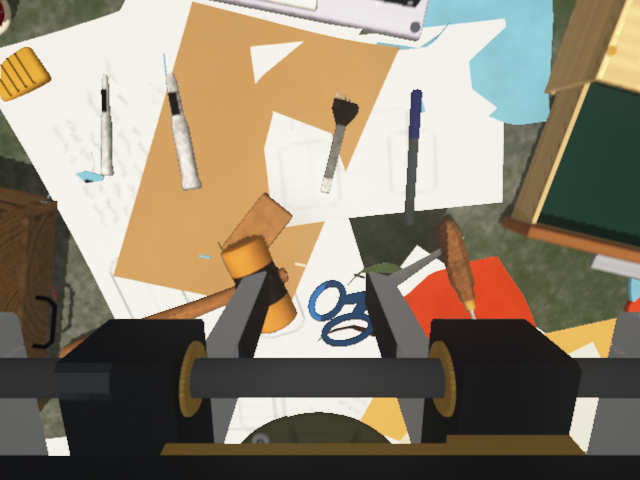

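```bash
cat > tools.py <<'E'
from h import *
import sys
fn=sys.argv[1]
c=load(fn); w=cloud(c)
m=np.isfinite(w[...,2])
reg=m&(w[...,0]>370)&(w[...,0]<530)&(w[...,1]>-110)&(w[...,1]<310)
# local desk: subtract median z
z0=np.nanmedian(w[...,2][reg]); print('desk z',z0)
k=(reg&(w[...,2]>z0+3.0)).astype(np.uint8)
k=cv2.morphologyEx(k,cv2.MORPH_OPEN,np.ones((2,2),np.uint8))
n,l,st,ce=cv2.connectedComponentsWithStats(k)
for i in range(1,n):
    if st[i,4]<60: continue
    P=w[l==i]; r=cv2.minAreaRect(P[:,:2].astype(np.float32))
    d=np.linalg.svd(P[:,:2]-P[:,:2].mean(0),full_matrices=False)[2][0]
    if d[0]<0:d=-d
    print('px',ce[i].round(),st[i,4],'c',np.round(r[0],1),'size',np.round(r[1],1),'yaw',round(np.arctan2(d[1],d[0]),3),'zmax',P[:,2].max().round(1))
E
python3 tools.py wrist18
python3 - <<'E'
from h import *
c=load('wrist6'); w=cloud(c); np.set_printoptions(suppress=True)
def fit(m,name):
    P=w[m]; r=cv2.minAreaRect(P[:,:2].astype(np.float32)); print(name,len(P),r, np.median(P[:,2]))
m=(w[...,2]>60)&(w[...,2]<70)&(w[...,0]<420)&(w[...,0]>330)&(w[...,1]<-100)&(w[...,1]>-450); fit(m,'boardtop')
m=(w[...,2]>52)&(w[...,2]<59)&(w[...,0]<375)&(w[...,0]>330)&(w[...,1]<-200)&(w[...,1]>-360); fit(m,'lip')
hs=cv2.cvtColor(c['frame'],cv2.COLOR_RGB2HSV)
m=(w[...,2]>8)&(w[...,2]<24)&(hs[...,0]>65)&(hs[...,0]<95)&(hs[...,1]>80)&(w[...,0]>360)&(w[...,0]<540)&(w[...,1]<-160)&(w[...,1]>-420); fit(m,'floor')
m=(w[...,2]>70)&(w[...,2]<82)&(w[...,0]>470)&(w[...,1]<-160)&(w[...,1]>-420); fit(m,'cab')
E
```

```text
desk z 320.51622547069405
boardtop 2173 ((371.600830078125, -282.90673828125), (245.5481719970703, 12.06913948059082), 82.76016235351562) 63.71167959433967
lip 949 ((362.5542297363281, -294.5546569824219), (115.30619812011719, 26.988800048828125), 82.79948425292969) 56.54802458051182
floor 13385 ((449.6741638183594, -296.5794982910156), (209.0395050048828, 124.40483856201172), 81.57025146484375) 14.94266387866918
cab 14384 ((551.2340698242188, -283.82794189453125), (203.2917938232422, 87.1870346069336), 82.80550384521484) 74.21196712559558Traceback (most recent call last):
  File "tools.py", line 15, in <module>
    d=np.linalg.svd(P[:,:2]-P[:,:2].mean(0),full_matrices=False)[2][0]
      ~~~~~~~~~~~~~^^^^^^^^^^^^^^^^^^^^^^^^^^^^^^^^^^^^^^^^^^^^^
    u, s, vh = gufunc(a, signature=signature)
               ~~~~~~^^^^^^^^^^^^^^^^^^^^^^^^
    raise LinAlgError("SVD did not converge")
numpy.linalg.LinAlgError: SVD did not converge
```

```bash
sed -i 's/^reg=m&/reg=m\&(w[...,2]<45)\&/' tools.py; python3 tools.py wrist18; python3 tools.py wrist6
```

```text
desk z 4.506276813633747
desk z 4.559992587518991Traceback (most recent call last):
  File "tools.py", line 15, in <module>
    d=np.linalg.svd(P[:,:2]-P[:,:2].mean(0),full_matrices=False)[2][0]
      ~~~~~~~~~~~~~^^^^^^^^^^^^^^^^^^^^^^^^^^^^^^^^^^^^^^^^^^^^^
    u, s, vh = gufunc(a, signature=signature)
               ~~~~~~^^^^^^^^^^^^^^^^^^^^^^^^
    raise LinAlgError("SVD did not converge")
numpy.linalg.LinAlgError: SVD did not converge
Traceback (most recent call last):
  File "tools.py", line 15, in <module>
    d=np.linalg.svd(P[:,:2]-P[:,:2].mean(0),full_matrices=False)[2][0]
      ~~~~~~~~~~~~~^^^^^^^^^^^^^^^^^^^^^^^^^^^^^^^^^^^^^^^^^^^^^
numpy.linalg.LinAlgError: SVD did not converge
```

```bash
sed -i 's/^    P=w\[l==i\];/    P=w[(l==i)\&reg];/' tools.py; python3 tools.py wrist18; python3 tools.py wrist6
```

```text
desk z 4.506276813633747
px [64. 67.] 1215 c [483.4 299.3] size [23.8 91.7] yaw -0.107 zmax 12.7
px [370.  84.] 1425 c [5.011e+02 2.000e-01] size [56.6 44. ] yaw 0.082 zmax 21.7
px [183. 139.] 1754 c [441.9 181.4] size [116.4  20.7] yaw 0.241 zmax 21.8
px [106. 138.] 780 c [436.8 260.6] size [12.5 94.6] yaw 0.013 zmax 14.5
px [414. 156.] 1162 c [440.2 -58.3] size [140.3  12.3] yaw 0.107 zmax 13.3
px [338. 145.] 1008 c [444.3  28.5] size [27.3 94.6] yaw -0.133 zmax 12.2
px [284. 207.] 1309 c [385.1  65.5] size [85.1 30.2] yaw 1.443 zmax 27.4
px [448. 228.] 238 c [ 376.6 -101.2] size [13.2 17.5] yaw -1.349 zmax 25.2
desk z 4.559992587518991
px [26. 55.] 891 c [478.7 300.4] size [ 23.5 101.8] yaw -0.087 zmax 11.9
px [274.  86.] 1716 c [465.7  18. ] size [ 38.4 140.3] yaw -0.3 zmax 21.4
px [129. 113.] 1310 c [441.9 181. ] size [115.2  23.6] yaw 0.243 zmax 21.4
px [326. 125.] 841 c [439.4 -58. ] size [139.2   9.9] yaw 0.105 zmax 13.1
px [ 65. 114.] 550 c [433.5 260.6] size [11.  86.2] yaw 0.017 zmax 15.1
px [217. 169.] 943 c [385.6  67.2] size [76.7 31.3] yaw 1.43 zmax 28.5
px [357. 186.] 152 c [ 376.5 -101.4] size [13.  16.1] yaw -1.272 zmax 25.2
```

Emit:
drive_tool --steps '[{"delta_pos":[25,-2,-25],"yaw":-0.12,"hand":40},{"delta_pos":[25,-2,-30],"yaw":-0.12,"hand":40},{"delta_pos":[20,-2,-30],"yaw":0,"hand":40},{"delta_pos":[1,0,-30],"yaw":0,"hand":40},{"delta_pos":[0,0,-30],"yaw":0,"hand":40}]'

```text
clock: 24.63
eef_pos: [441.4, 27.2, 59.6]
eef_rot: [3.141, 0.002, -0.134]
wrist_force: [0.6, 1.2, -1.2]
finger_gap: 40.1
```

Emit:
drive_tool --steps '[{"delta_pos":[0,0,-20],"yaw":0,"hand":36},{"delta_pos":[0,0,0],"yaw":0,"hand":36},{"delta_pos":[0,0,0],"yaw":0,"hand":36}]'

```text
clock: 24.88
eef_pos: [440.8, 27.5, 41.6]
eef_rot: [3.141, 0.003, -0.134]
wrist_force: [1.3, 0.9, 0.5]
finger_gap: 35.8
```

Run:
```python
from h import *
snap('wrist','wrist19.png')
s=manip.read_state();print(s['eef_pos'],s['eef_rot'],s['wrist_force'],s['finger_gap'])
```

```text
[441.70209873  27.59186244  42.78839068] [ 3.14150074e+00  5.50534060e-04 -1.33669100e-01] [-0.22605819  0.41541098  0.68120983] 35.803392211234126
```

View pics/wrist19.png

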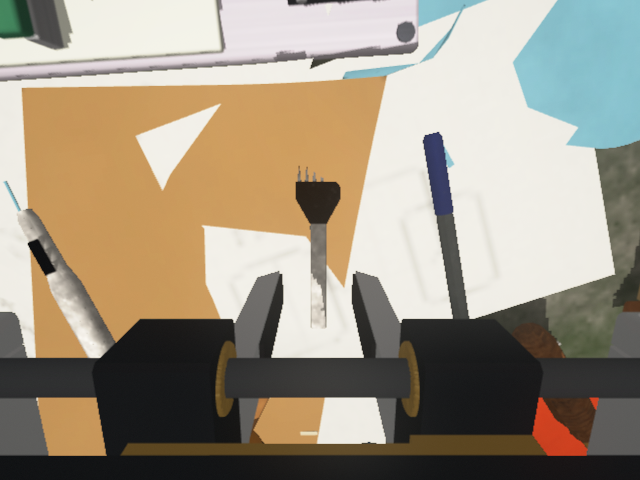

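Emit:
drive_tool --steps '[{"delta_pos":[0,0,-15],"yaw":0,"hand":36},{"delta_pos":[0,0,-15],"yaw":0,"hand":36},{"delta_pos":[0,0,-10],"yaw":0,"hand":36},{"delta_pos":[0,0,0],"yaw":0,"hand":36},{"delta_pos":[0,0,0],"yaw":0,"hand":36}]'

```text
clock: 25.35
eef_pos: [442.0, 27.9, 3.2]
eef_rot: [-3.142, -0.0, -0.133]
wrist_force: [-0.2, 0.1, 0.1]
finger_gap: 35.7
```

Emit:
drive_tool --steps '[{"delta_pos":[0,0,-2],"yaw":0,"hand":30},{"delta_pos":[0,0,-1.5],"yaw":0,"hand":5},{"delta_pos":[0,0,0],"yaw":0,"hand":5},{"delta_pos":[0,0,0],"yaw":0,"hand":5},{"delta_pos":[0,0,0],"yaw":0,"hand":5}]' --squeeze 40

```text
clock: 25.77
eef_pos: [441.8, 27.9, -0.7]
eef_rot: [3.142, -0.0, -0.133]
wrist_force: [-0.4, 0.2, 2.0]
finger_gap: 9.5
```

Emit:
drive_tool --steps '[{"delta_pos":[0,0,0],"yaw":0,"hand":5},{"delta_pos":[0,0,0],"yaw":0,"hand":5},{"delta_pos":[0,0,0],"yaw":0,"hand":5}]'

```text
clock: 26.02
eef_pos: [441.8, 27.9, -0.8]
eef_rot: [-3.142, -0.0, -0.133]
wrist_force: [-1.2, -0.7, 6.6]
finger_gap: 9.3
```

Emit:
drive_tool --steps '[{"delta_pos":[0,0,5],"yaw":0,"hand":5},{"delta_pos":[0,0,15],"yaw":0,"hand":5},{"delta_pos":[0,0,20],"yaw":0,"hand":5},{"delta_pos":[0,0,0],"yaw":0,"hand":5},{"delta_pos":[0,0,0],"yaw":0,"hand":5}]'

```text
clock: 26.43
eef_pos: [442.0, 28.0, 39.5]
eef_rot: [-3.141, -0.002, -0.133]
wrist_force: [-0.8, -1.1, -1.6]
finger_gap: 9.3
```

Run:
```python
from h import *
for n in ['side','wrist','scene']:snap(n,n+'20.png')
s=manip.read_state();print(s['eef_pos'],s['eef_rot'],s['wrist_force'],s['finger_gap'])
f=load('scene20')['frame'][:,:,::-1]; cv2.imwrite('pics/z14.png',cv2.resize(f[220:340,300:440],None,fx=5,fy=5))
```

```text
[441.04023402  27.95937851  38.1216308 ] [ 3.14142146e+00  1.43699780e-03 -1.33222750e-01] [ 0.30866718  0.13749822 -2.23781541] 9.382200474137367
```

View pics/z14.png

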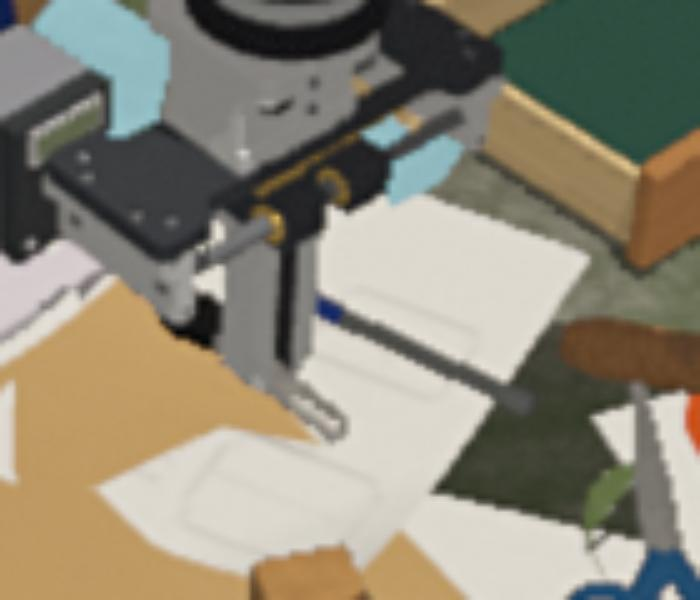

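View pics/wrist20.png

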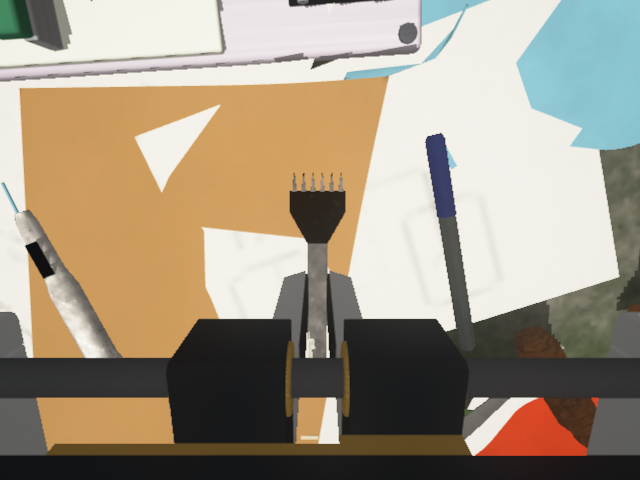

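Emit:
drive_tool --steps '[{"delta_pos":[0,0,35],"yaw":0.007,"hand":5},{"delta_pos":[0,-20,35],"yaw":0,"hand":5},{"delta_pos":[2,-38,0],"yaw":0,"hand":5},{"delta_pos":[2,-38,0],"yaw":0,"hand":5},{"delta_pos":[2,-38,0],"yaw":0,"hand":5}]'

```text
clock: 27.0
eef_pos: [447.3, -107.4, 108.7]
eef_rot: [-3.142, 0.0, -0.125]
wrist_force: [0.5, 0.1, -1.6]
finger_gap: 9.4
```

Emit:
drive_tool --steps '[{"delta_pos":[2,-38,0],"yaw":0,"hand":5},{"delta_pos":[2,-38,0],"yaw":0,"hand":5},{"delta_pos":[0,-30,0],"yaw":0,"hand":5},{"delta_pos":[0,-8,0],"yaw":0,"hand":5},{"delta_pos":[0,0,0],"yaw":0,"hand":5}]'

```text
clock: 27.42
eef_pos: [451.0, -221.5, 107.8]
eef_rot: [-3.141, 0.002, -0.129]
wrist_force: [-0.1, 0.6, -0.5]
finger_gap: 8.8
```

Run:
```python
from h import *
for n in ['side','wrist','scene']:snap(n,n+'21.png')
s=manip.read_state();print(s['eef_pos'],s['eef_rot'],s['wrist_force'],s['finger_gap'])
w=cloud(load('wrist21'))
m=(w[...,2]>60)&(w[...,2]<72)&(w[...,0]<420)&(w[...,0]>330)&(w[...,1]<-100)&(w[...,1]>-450)
P=w[m]; 
if len(P)>20: print(cv2.minAreaRect(P[:,:2].astype(np.float32)))
```

```text
[ 451.47513012 -218.88466519  108.47413986] [-3.14096119e+00  9.67082415e-04 -1.25548286e-01] [-0.43408555  0.37159205 -2.02683499] 9.438963133186704
((371.43658447265625, -304.29119873046875), (202.66867065429688, 8.247034072875977), 82.76667022705078)
```

View pics/wrist21.png

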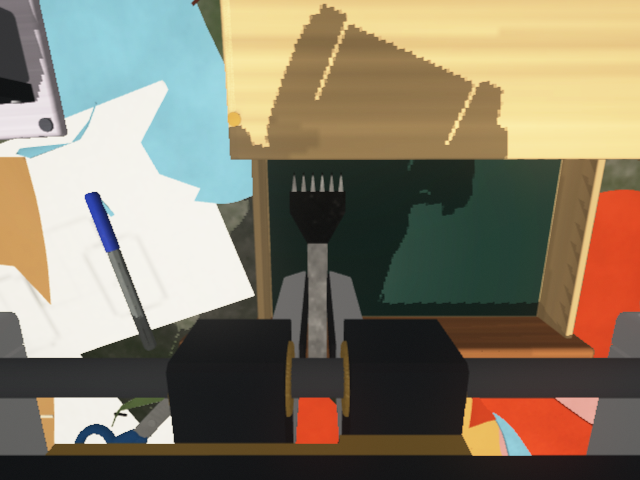

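View pics/side21.png

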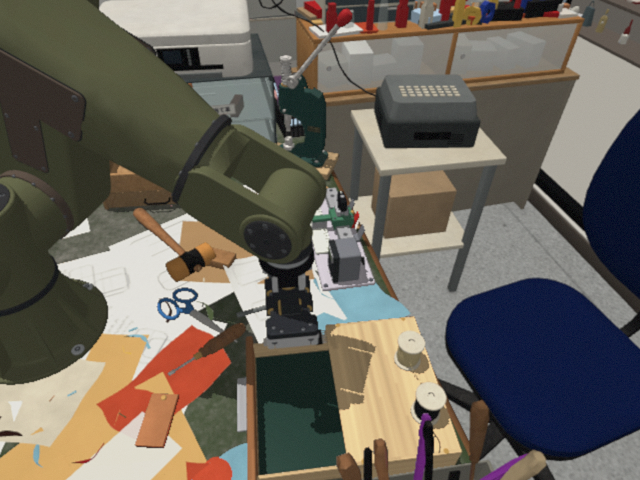

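Emit:
drive_tool --steps '[{"delta_pos":[0,-1,-25],"yaw":0,"hand":5},{"delta_pos":[0,-1,-25],"yaw":0,"hand":5},{"delta_pos":[0,0,-20],"yaw":0,"hand":5},{"delta_pos":[0,0,-15],"yaw":0,"hand":5},{"delta_pos":[0,0,0],"yaw":0,"hand":5}]'

```text
clock: 27.98
eef_pos: [450.4, -219.9, 21.3]
eef_rot: [-3.14, 0.004, -0.124]
wrist_force: [-0.4, 0.4, -1.9]
finger_gap: 9.5
```

Emit:
drive_tool --steps '[{"delta_pos":[0,0,0],"yaw":0,"hand":5},{"delta_pos":[0,0,-4],"yaw":0,"hand":5},{"delta_pos":[0,0,0],"yaw":0,"hand":5},{"delta_pos":[0,0,0],"yaw":0,"hand":5}]'

```text
clock: 28.32
eef_pos: [452.0, -222.0, 20.7]
eef_rot: [3.141, -0.001, -0.126]
wrist_force: [-0.2, 0.2, -1.0]
finger_gap: 9.3
```

Emit:
drive_tool --steps '[{"delta_pos":[0,0,-3],"yaw":0,"hand":5},{"delta_pos":[0,0,-2.5],"yaw":0,"hand":5},{"delta_pos":[0,0,0],"yaw":0,"hand":5},{"delta_pos":[0,0,0],"yaw":0,"hand":5}]'

```text
clock: 28.65
eef_pos: [451.5, -222.1, 14.4]
eef_rot: [-3.141, 0.0, -0.126]
wrist_force: [-0.6, -0.2, -1.1]
finger_gap: 9.5
```

Release and retreat.

Emit:
drive_tool --steps '[{"delta_pos":[0,0,-0.5],"yaw":0,"hand":14},{"delta_pos":[0,0,0],"yaw":0,"hand":24},{"delta_pos":[0,0,0],"yaw":0,"hand":24},{"delta_pos":[0,0,20],"yaw":0,"hand":24},{"delta_pos":[0,0,40],"yaw":0,"hand":24}]'

```text
clock: 29.07
eef_pos: [449.6, -220.9, 71.3]
eef_rot: [-3.139, 0.007, -0.126]
wrist_force: [0.9, -0.3, -0.3]
finger_gap: 24.2
```

Emit:
drive_tool --steps '[{"delta_pos":[0,10,40],"yaw":0.06,"hand":40},{"delta_pos":[0,40,20],"yaw":0.06,"hand":40},{"delta_pos":[-10,40,20],"yaw":0.06,"hand":40},{"delta_pos":[-15,40,20],"yaw":0.06,"hand":40},{"delta_pos":[-15,40,20],"yaw":0.06,"hand":40}]'

```text
clock: 29.48
eef_pos: [415.2, -66.3, 187.0]
eef_rot: [3.142, -0.0, 0.176]
wrist_force: [0.8, 0.5, 0.9]
finger_gap: 40.0
```

```bash
python3 - <<'E'
from h import *
for n in ['side','wrist','scene']:snap(n,n+'22.png')
s=manip.read_state();print(s['eef_pos'],s['eef_rot'],s['wrist_force'],s['finger_gap'],s['clock'])
f=load('side22')['frame'][:,:,::-1]; cv2.imwrite('pics/z14.png',cv2.resize(f[310:480,220:460],None,fx=3,fy=3))
E
python3 tools.py wrist22
```

```text
[416.22635921 -66.39193549 187.63534833] [ 3.14022615 -0.00314238  0.1769386 ] [-0.3764749  -0.32351004 -0.4858761 ] 40.06340531078297 29.6333
desk z 4.216260633548131
px [269. 112.] 1591 c [503.7   9. ] size [40.  63.1] yaw 0.062 zmax 22.1
px [317. 189.] 1282 c [440.  -57.9] size [139.7  10.7] yaw 0.104 zmax 12.7
px [179. 231.] 1682 c [386.1  64.5] size [32.1 84.3] yaw 1.417 zmax 27.1
px [349. 266.] 257 c [ 377.2 -101.5] size [14.2 16.8] yaw -1.327 zmax 25.8
```

View pics/z14.png

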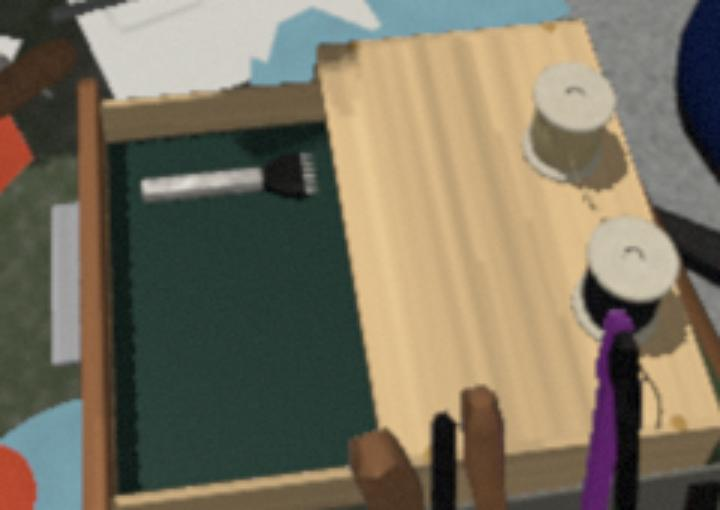

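View pics/wrist22.png

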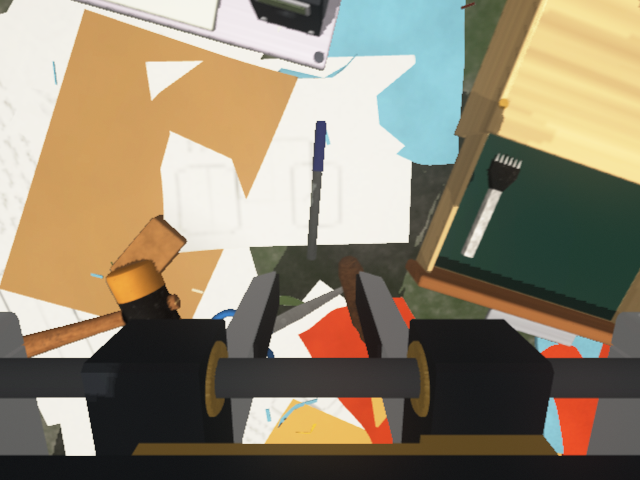

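Emit:
drive_tool --steps '[{"delta_pos":[-10,40,4],"yaw":0.065,"hand":44},{"delta_pos":[-10,40,4],"yaw":0,"hand":44},{"delta_pos":[-10,40,4],"yaw":0,"hand":44},{"delta_pos":[0,40,0],"yaw":0,"hand":44},{"delta_pos":[0,40,0],"yaw":0,"hand":44}]'

```text
clock: 30.05
eef_pos: [386.0, 133.3, 198.0]
eef_rot: [3.141, -0.0, 0.236]
wrist_force: [1.2, -0.5, 1.2]
finger_gap: 44.0
```

Emit:
drive_tool --steps '[{"delta_pos":[0,20,0],"yaw":0,"hand":44},{"delta_pos":[0,0,0],"yaw":0,"hand":44}]'

```text
clock: 30.22
eef_pos: [386.3, 154.5, 197.4]
eef_rot: [-3.141, 0.001, 0.241]
wrist_force: [-0.3, 0.5, 0.5]
finger_gap: 44.2
```

```bash
python3 - <<'E'
from h import *
snap('wrist','wrist23.png')
s=manip.read_state();print(s['eef_pos'],s['eef_rot'])
E
python3 tools.py wrist23
```

```text
[386.26142363 152.94644491 197.32957375] [3.14142780e+00 1.38350057e-03 2.40257469e-01]
desk z 4.424257622497976
px [189.  96.] 2080 c [460.7 301.9] size [ 25.8 138.6] yaw -0.051 zmax 13.9
px [215. 137.] 1948 c [444.6 271.7] size [ 17.5 117.3] yaw -0.039 zmax 21.7
px [502. 135.] 1634 c [505.4   4.9] size [44.9 69.1] yaw 0.067 zmax 22.3
px [530. 209.] 1168 c [439.6 -58.4] size [141.2  15.3] yaw 0.11 zmax 13.2
px [391. 244.] 1393 c [384.7  64.2] size [91.1 29.3] yaw 1.474 zmax 27.2
px [549. 286.] 299 c [ 377.  -100.7] size [13.9 18.4] yaw -1.306 zmax 26.6
```

View pics/wrist23.png

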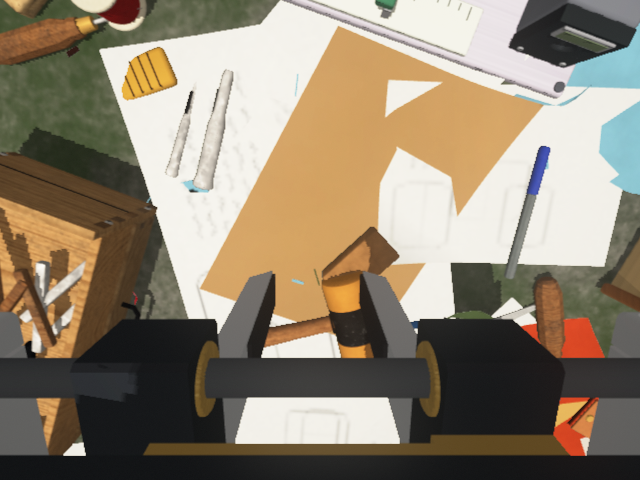

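Run:
```python
from h import *
c=load('wrist23'); w=cloud(c)
for u,v in [(191,92),(188,110),(183,130),(178,150),(173,172),(228,75),(222,100),(214,130),(208,160),(203,184),(160,75),(150,95),(200,120),(196,140)]: print((u,v),w[v,u].round(1))
f=c['frame'][:,:,::-1]; cv2.imwrite('pics/z14.png',cv2.resize(f[30:210,100:280],None,fx=3.3,fy=3.3,interpolation=cv2.INTER_CUBIC))
```

```text
(191, 92) [476.3 300.5   8.2]
(188, 110) [459.5 300.   10.5]
(183, 130) [440.1 301.7  11.2]
(178, 150) [420.3 303.3  12.1]
(173, 172) [398.1 304.7  12.9]
(228, 75) [499.  267.8  12.5]
(222, 100) [476.  269.2  13.3]
(214, 130) [447.4 270.6  17.8]
(208, 160) [418.5 271.2  18.9]
(203, 184) [395.  271.4  21.7]
(160, 75) [483.5 327.   18.2]
(150, 95) [464.2 336.7  11.6]
(200, 120) [453.1 288.6   6.4]
(196, 140) [433.5 289.6   5.7]
```

View pics/z14.png

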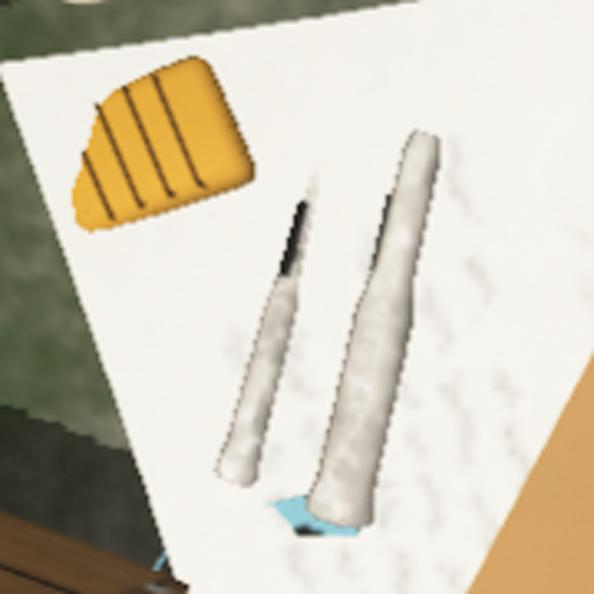

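Emit:
drive_tool --steps '[{"delta_pos":[16,30,-20],"yaw":-0.1,"hand":30},{"delta_pos":[20,30,-25],"yaw":-0.1,"hand":30},{"delta_pos":[20,30,-25],"yaw":-0.077,"hand":24},{"delta_pos":[20,27,-25],"yaw":0,"hand":24},{"delta_pos":[0,0,0],"yaw":0,"hand":24}]'

```text
clock: 30.68
eef_pos: [460.3, 266.3, 97.9]
eef_rot: [3.137, 0.009, -0.039]
wrist_force: [0.2, 0.3, -1.1]
finger_gap: 24.0
```

Emit:
drive_tool --steps '[{"delta_pos":[0,0,-25],"yaw":0,"hand":20},{"delta_pos":[0,0,-15],"yaw":0,"hand":19},{"delta_pos":[0,0,0],"yaw":0,"hand":19},{"delta_pos":[0,0,0],"yaw":0,"hand":19}]'

```text
clock: 31.02
eef_pos: [460.3, 264.6, 65.7]
eef_rot: [3.141, 0.001, -0.04]
wrist_force: [0.6, 0.6, 0.4]
finger_gap: 19.0
```

Run:
```python
from h import *
for n in ['wrist','side','scene']: snap(n,n+'24.png')
s=manip.read_state();print(s['eef_pos'],s['eef_rot'],s['finger_gap'])
w=cloud(load('wrist24'))
for v in (200,220,240,255):
    print(v,[(u,w[v,u].round(0).tolist()) for u in range(260,345,8)])
```

```text
[460.79896191 265.74647462  67.22124233] [-3.14063334e+00 -1.90420909e-03 -3.90617805e-02] 18.984150873130634
200 [(260, [499.0, 301.0, 8.0]), (268, [499.0, 295.0, 9.0]), (276, [499.0, 290.0, 7.0]), (284, [498.0, 285.0, 7.0]), (292, [498.0, 280.0, 7.0]), (300, [498.0, 274.0, 8.0]), (308, [499.0, 269.0, 13.0]), (316, [497.0, 264.0, 4.0]), (324, [497.0, 258.0, 3.0]), (332, [497.0, 253.0, 4.0]), (340, [496.0, 247.0, 3.0])]
220 [(260, [486.0, 302.0, 9.0]), (268, [485.0, 297.0, 7.0]), (276, [485.0, 291.0, 8.0]), (284, [485.0, 286.0, 7.0]), (292, [485.0, 280.0, 7.0]), (300, [485.0, 275.0, 11.0]), (308, [485.0, 269.0, 13.0]), (316, [483.0, 264.0, 4.0]), (324, [483.0, 259.0, 5.0]), (332, [483.0, 253.0, 4.0]), (340, [483.0, 248.0, 3.0])]
240 [(260, [472.0, 303.0, 8.0]), (268, [472.0, 297.0, 8.0]), (276, [471.0, 292.0, 7.0]), (284, [471.0, 287.0, 7.0]), (292, [470.0, 281.0, 6.0]), (300, [472.0, 276.0, 11.0]), (308, [472.0, 270.0, 15.0]), (316, [469.0, 265.0, 4.0]), (324, [469.0, 259.0, 3.0]), (332, [469.0, 254.0, 4.0]), (340, [468.0, 248.0, 4.0])]
255 [(260, [461.0, 304.0, 7.0]), (268, [461.0, 298.0, 8.0]), (276, [460.0, 293.0, 7.0]), (284, [460.0, 287.0, 6.0]), (292, [460.0, 282.0, 7.0]), (300, [461.0, 276.0, 11.0]), (308, [461.0, 271.0, 13.0]), (316, [461.0, 265.0, 12.0]), (324, [458.0, 260.0, 5.0]), (332, [458.0, 254.0, 3.0]), (340, [458.0, 248.0, 4.0])]
```

View pics/wrist24.png

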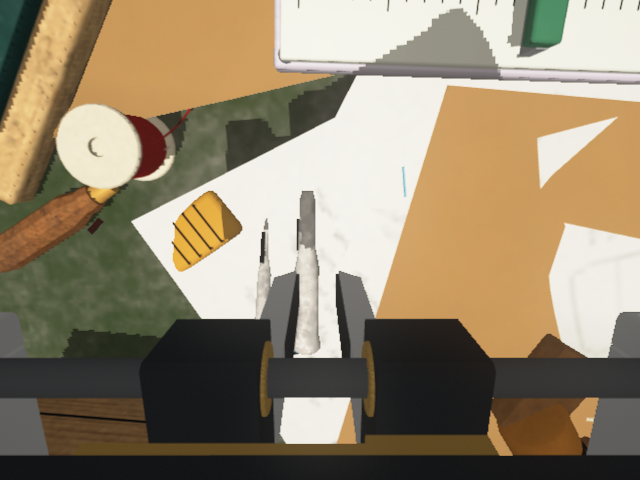

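Emit:
drive_tool --steps '[{"delta_pos":[0,4.5,0],"yaw":0,"hand":19},{"delta_pos":[0,0,-20],"yaw":0,"hand":19},{"delta_pos":[0,0,-15],"yaw":0,"hand":19},{"delta_pos":[0,0,-10],"yaw":0,"hand":19},{"delta_pos":[0,0,0],"yaw":0,"hand":19}]'

```text
clock: 31.58
eef_pos: [459.2, 270.4, 19.5]
eef_rot: [3.141, 0.002, -0.038]
wrist_force: [-0.3, -0.7, -0.3]
finger_gap: 18.8
```

Emit:
drive_tool --steps '[{"delta_pos":[0,0,0],"yaw":0,"hand":19},{"delta_pos":[0,0,0],"yaw":0,"hand":19}]'

```text
clock: 31.75
eef_pos: [460.4, 270.9, 21.8]
eef_rot: [-3.141, -0.001, -0.038]
wrist_force: [0.2, -0.4, -0.2]
finger_gap: 18.9
```

Run:
```python
from h import *
for n in ['wrist','side','scene']: snap(n,n+'25.png')
s=manip.read_state();print(s['eef_pos'],s['eef_rot'],s['finger_gap'],s['wrist_force'])
f=load('wrist25')['frame'][:,:,::-1]; cv2.imwrite('pics/z14.png',cv2.resize(f[150:400,200:440],None,fx=2.4,fy=2.4))
```

```text
[460.32659669 270.82738566  21.62880616] [-3.14092146e+00 -1.17903044e-03 -3.82058963e-02] 18.985686515619577 [ 0.0117462   0.99270222 -0.0161511 ]
```

View pics/z14.png

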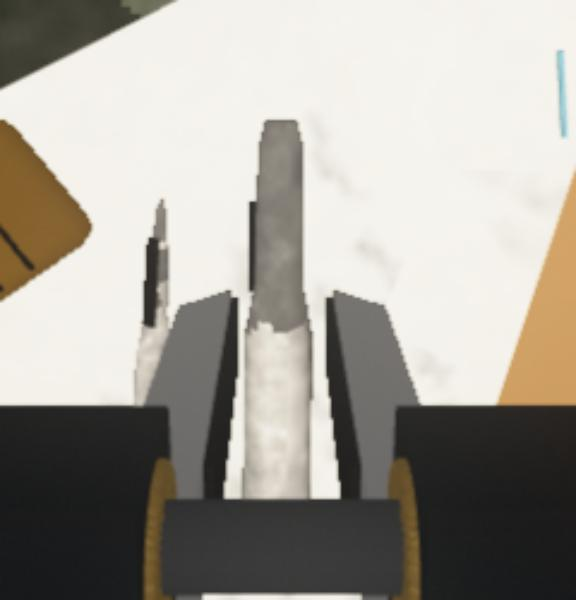

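Emit:
drive_tool --steps '[{"delta_pos":[0,0,-8],"yaw":0,"hand":19},{"delta_pos":[0,0,-8],"yaw":0,"hand":19},{"delta_pos":[0,0,-6],"yaw":0,"hand":19},{"delta_pos":[0,0,0],"yaw":0,"hand":19},{"delta_pos":[0,0,0],"yaw":0,"hand":19}]'

```text
clock: 32.32
eef_pos: [459.6, 270.5, -1.8]
eef_rot: [3.141, 0.001, -0.038]
wrist_force: [0.4, 0.8, 0.4]
finger_gap: 19.1
```

Emit:
drive_tool --steps '[{"delta_pos":[0,0,-1],"yaw":0,"hand":5},{"delta_pos":[0,0,0],"yaw":0,"hand":5},{"delta_pos":[0,0,0],"yaw":0,"hand":5},{"delta_pos":[0,0,0],"yaw":0,"hand":5},{"delta_pos":[0,0,0],"yaw":0,"hand":5}]' --squeeze 45

```text
clock: 32.73
eef_pos: [460.0, 270.7, -2.0]
eef_rot: [-3.141, -0.0, -0.038]
wrist_force: [-0.5, -0.3, 2.5]
finger_gap: 14.6
```

Emit:
drive_tool --steps '[{"delta_pos":[0,0,0],"yaw":0,"hand":5},{"delta_pos":[0,0,4],"yaw":0,"hand":5},{"delta_pos":[0,0,12],"yaw":0,"hand":5},{"delta_pos":[0,0,20],"yaw":0,"hand":5},{"delta_pos":[0,0,0],"yaw":0,"hand":5}]'

```text
clock: 33.15
eef_pos: [461.4, 271.4, 37.5]
eef_rot: [-3.139, -0.004, -0.038]
wrist_force: [0.8, 0.6, 0.2]
finger_gap: 14.7
```

Run:
```python
from h import *
for n in ['wrist','side','scene']: snap(n,n+'26.png')
s=manip.read_state();print(s['eef_pos'],s['eef_rot'],s['finger_gap'],s['wrist_force'])
f=load('scene26')['frame'][:,:,::-1]; cv2.imwrite('pics/z14.png',cv2.resize(f[270:430,190:370],None,fx=3.5,fy=3.5))
```

```text
[459.80826166 270.55638896  33.70875757] [-3.14149271e+00 -1.66115692e-04 -3.82120326e-02] 14.9869473061929 [ 0.05619582  0.40640219 -1.95714646]
```

View pics/z14.png

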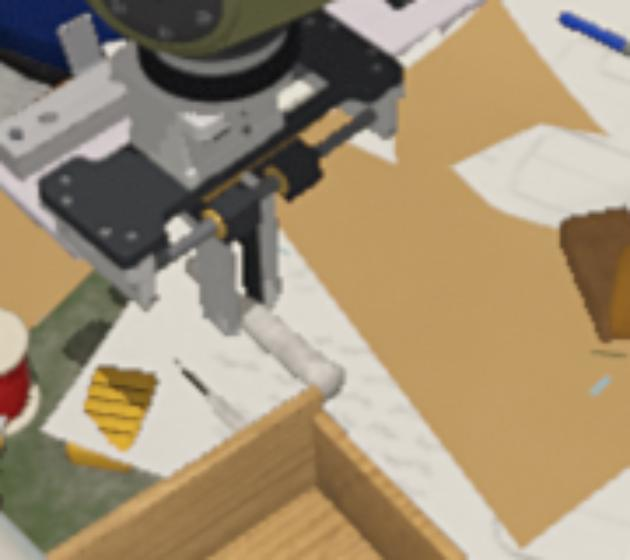

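View pics/wrist26.png

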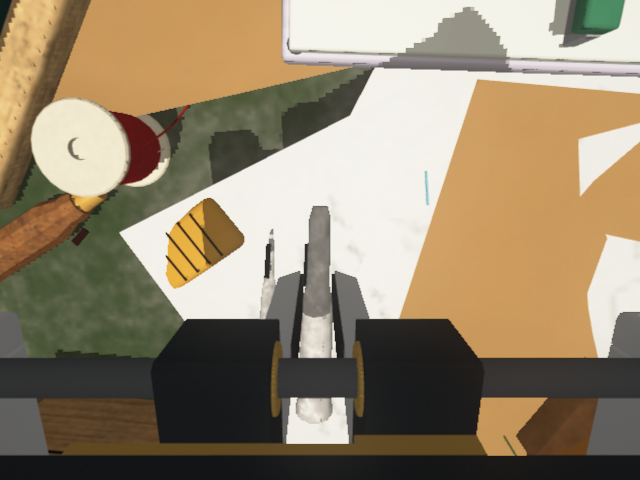

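Emit:
drive_tool --steps '[{"delta_pos":[0,0,25],"yaw":0,"hand":5},{"delta_pos":[0,-5,25],"yaw":0,"hand":5},{"delta_pos":[0,-25,20],"yaw":-0.02,"hand":5},{"delta_pos":[0,-35,5],"yaw":-0.02,"hand":5},{"delta_pos":[0,-35,0],"yaw":-0.02,"hand":5}]'

```text
clock: 33.72
eef_pos: [460.0, 170.0, 109.6]
eef_rot: [-3.141, -0.001, -0.098]
wrist_force: [0.6, -0.7, -0.6]
finger_gap: 15.1
```

Emit:
drive_tool --steps '[{"delta_pos":[0,-35,0],"yaw":-0.02,"hand":5},{"delta_pos":[0,-35,0],"yaw":-0.008,"hand":5},{"delta_pos":[0,-35,0],"yaw":0,"hand":5},{"delta_pos":[0,-35,0],"yaw":0,"hand":5},{"delta_pos":[0,-35,0],"yaw":0,"hand":5}]'

```text
clock: 34.13
eef_pos: [459.2, -6.0, 108.1]
eef_rot: [3.142, 0.001, -0.126]
wrist_force: [0.6, 0.1, -2.5]
finger_gap: 14.8
```

Emit:
drive_tool --steps '[{"delta_pos":[0,-35,0],"yaw":0,"hand":5},{"delta_pos":[0,-35,0],"yaw":0,"hand":5},{"delta_pos":[0,-35,0],"yaw":0,"hand":5},{"delta_pos":[0,-35,0],"yaw":0,"hand":5},{"delta_pos":[0,-35,0],"yaw":0,"hand":5}]'

```text
clock: 34.55
eef_pos: [459.2, -181.0, 108.0]
eef_rot: [-3.141, 0.001, -0.126]
wrist_force: [0.7, 0.1, -1.8]
finger_gap: 14.9
```

Emit:
drive_tool --steps '[{"delta_pos":[0,-30,0],"yaw":0,"hand":5},{"delta_pos":[0,-25,0],"yaw":0,"hand":5},{"delta_pos":[0,0,0],"yaw":0,"hand":5}]'

```text
clock: 34.8
eef_pos: [459.2, -237.8, 107.8]
eef_rot: [3.142, 0.001, -0.129]
wrist_force: [0.4, -0.4, -0.8]
finger_gap: 14.3
```

Run:
```python
from h import *
for n in ['wrist','side']: snap(n,n+'27.png')
s=manip.read_state();print(s['eef_pos'],s['eef_rot'],s['finger_gap'],s['wrist_force'])
```

```text
[ 459.31782009 -234.59558943  107.74231014] [-3.14072289e+00  1.65588367e-03 -1.27765600e-01] 14.86097996397923 [ 6.25217486e-02 -1.13080301e-04 -1.48509545e+00]
```

View pics/wrist27.png

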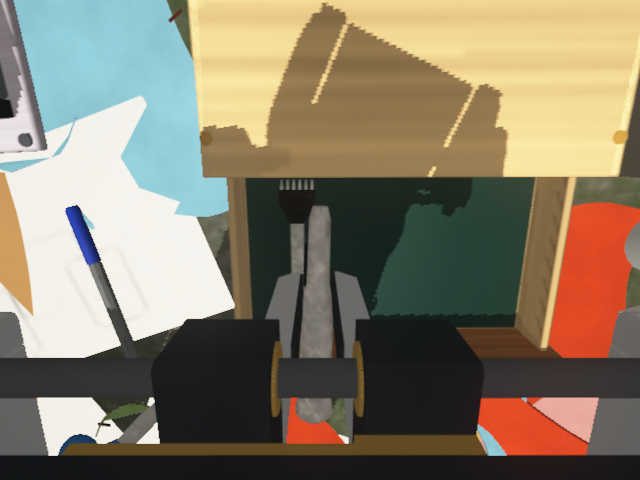

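Emit:
drive_tool --steps '[{"delta_pos":[1,-38,0],"yaw":0,"hand":5},{"delta_pos":[0,0,0],"yaw":0,"hand":5},{"delta_pos":[0,0,-25],"yaw":0,"hand":5},{"delta_pos":[0,0,-25],"yaw":0,"hand":5},{"delta_pos":[0,0,-15],"yaw":0,"hand":5}]'

```text
clock: 35.32
eef_pos: [460.2, -270.7, 41.3]
eef_rot: [-3.14, 0.002, -0.125]
wrist_force: [-0.5, 0.3, -0.9]
finger_gap: 14.6
```

Emit:
drive_tool --steps '[{"delta_pos":[0,0,0],"yaw":0,"hand":5},{"delta_pos":[0,0,0],"yaw":0,"hand":5}]'

```text
clock: 35.48
eef_pos: [460.8, -271.3, 43.5]
eef_rot: [-3.141, 0.001, -0.125]
wrist_force: [0.5, -0.1, -0.8]
finger_gap: 14.9
```

Run:
```python
from h import *
for n in ['wrist','side']: snap(n,n+'28.png')
s=manip.read_state();print(s['eef_pos'],s['eef_rot'],s['finger_gap'],s['wrist_force'])
f=load('side28')['frame'][:,:,::-1]; cv2.imwrite('pics/z14.png',cv2.resize(f[310:480,220:460],None,fx=3,fy=3))
```

```text
[ 461.57918628 -272.16194094   44.92271469] [ 3.14097920e+00 -1.28924056e-03 -1.25484093e-01] 14.858556161450595 [-1.20318744  0.17116653 -1.14343061]
```

View pics/z14.png

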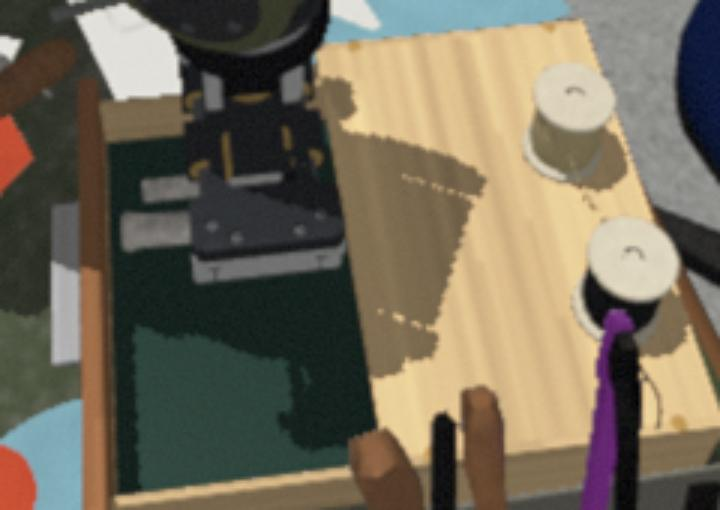

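View pics/wrist28.png

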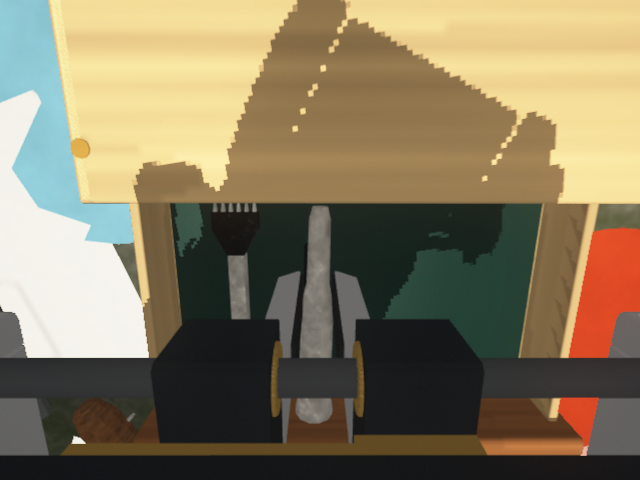

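Emit:
drive_tool --steps '[{"delta_pos":[-2,0,-12],"yaw":0,"hand":5},{"delta_pos":[0,0,-10],"yaw":0,"hand":5},{"delta_pos":[0,0,-5],"yaw":0,"hand":5},{"delta_pos":[0,0,0],"yaw":0,"hand":5},{"delta_pos":[0,0,0],"yaw":0,"hand":5}]'

```text
clock: 36.0
eef_pos: [459.0, -272.4, 17.0]
eef_rot: [-3.142, 0.0, -0.126]
wrist_force: [-0.8, -0.2, -0.6]
finger_gap: 14.7
```

Emit:
drive_tool --steps '[{"delta_pos":[0,0,-3],"yaw":0,"hand":5},{"delta_pos":[0,0,0],"yaw":0,"hand":5},{"delta_pos":[0,0,0],"yaw":0,"hand":5}]'

```text
clock: 36.25
eef_pos: [459.0, -272.4, 13.9]
eef_rot: [3.142, -0.0, -0.126]
wrist_force: [-0.6, -0.9, -1.4]
finger_gap: 14.7
```

Emit:
drive_tool --steps '[{"delta_pos":[0,0,-1],"yaw":0,"hand":18},{"delta_pos":[0,0,0],"yaw":0,"hand":24},{"delta_pos":[0,0,0],"yaw":0,"hand":24},{"delta_pos":[0,0,20],"yaw":0,"hand":24},{"delta_pos":[0,0,40],"yaw":0,"hand":24}]'

```text
clock: 36.67
eef_pos: [457.0, -271.1, 69.9]
eef_rot: [-3.138, 0.007, -0.126]
wrist_force: [-0.2, 0.1, -0.1]
finger_gap: 24.1
```

Emit:
drive_tool --steps '[{"delta_pos":[0,10,40],"yaw":0.01,"hand":30},{"delta_pos":[-10,40,20],"yaw":0.02,"hand":30},{"delta_pos":[-10,41,20],"yaw":0.02,"hand":30},{"delta_pos":[-10,41,20],"yaw":0.02,"hand":30},{"delta_pos":[-10,41,0],"yaw":0,"hand":30}]'

```text
clock: 37.08
eef_pos: [422.6, -111.7, 169.8]
eef_rot: [3.14, -0.005, -0.056]
wrist_force: [1.4, -0.0, 1.2]
finger_gap: 29.8
```

Emit:
drive_tool --steps '[{"delta_pos":[0,41,0],"yaw":0,"hand":30},{"delta_pos":[0,41,0],"yaw":0,"hand":30},{"delta_pos":[0,41,0],"yaw":0,"hand":30},{"delta_pos":[-5,41,0],"yaw":0,"hand":30},{"delta_pos":[-5,41,0],"yaw":0,"hand":30}]'

```text
clock: 37.5
eef_pos: [411.6, 94.5, 167.0]
eef_rot: [-3.141, -0.001, -0.056]
wrist_force: [0.4, 0.0, 0.6]
finger_gap: 30.2
```

Emit:
drive_tool --steps '[{"delta_pos":[-5,41,0],"yaw":0,"hand":30},{"delta_pos":[-5,41,0],"yaw":0,"hand":30},{"delta_pos":[0,40,0],"yaw":0,"hand":30},{"delta_pos":[0,20,0],"yaw":0,"hand":30},{"delta_pos":[0,0,0],"yaw":0,"hand":30}]'

```text
clock: 37.92
eef_pos: [401.6, 237.8, 166.7]
eef_rot: [-3.141, -0.0, -0.053]
wrist_force: [0.2, -1.0, -0.2]
finger_gap: 30.4
```

```bash
python3 - <<'E'
from h import *
for n in ['wrist','side','scene']: snap(n,n+'29.png')
s=manip.read_state();print(s['eef_pos'],s['eef_rot'],s['finger_gap'],s['wrist_force'],s['clock'])
f=load('side29')['frame'][:,:,::-1]; cv2.imwrite('pics/z14.png',cv2.resize(f[310:480,220:460],None,fx=3,fy=3))
E
python3 tools.py wrist29
```

```text
[402.00905106 234.19256261 166.60415106] [ 3.14133002e+00  1.79288040e-04 -5.58745320e-02] 29.6236478898728 [-0.27478652  0.58307001 -0.16640135] 38.0667
desk z 4.465676811114065
px [586.  88.] 2214 c [499.8  -4.3] size [59.2 55.2] yaw 0.089 zmax 21.4
px [243. 150.] 2158 c [459.7 302.1] size [ 25.1 139.2] yaw -0.061 zmax 14.3
px [634. 167.] 1256 c [439.4 -57.5] size [141.2  15.8] yaw 0.133 zmax 12.4
px [488. 240.] 1663 c [384.9  68.4] size [84.6 29.7] yaw 1.492 zmax 27.3
```

View pics/z14.png

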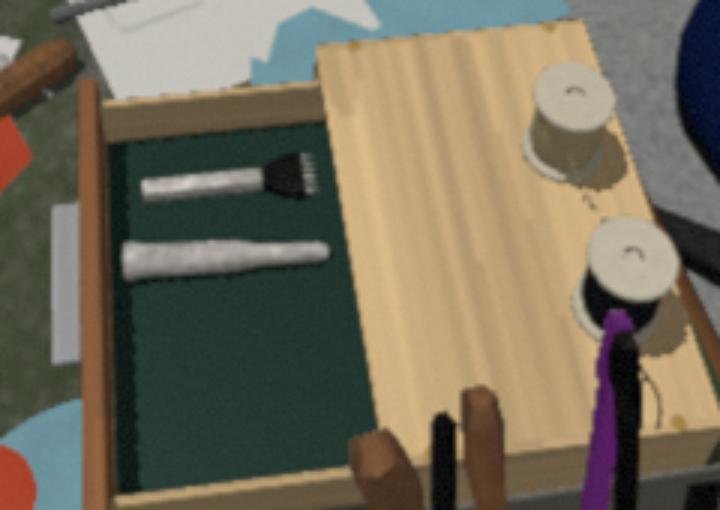

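View pics/wrist29.png

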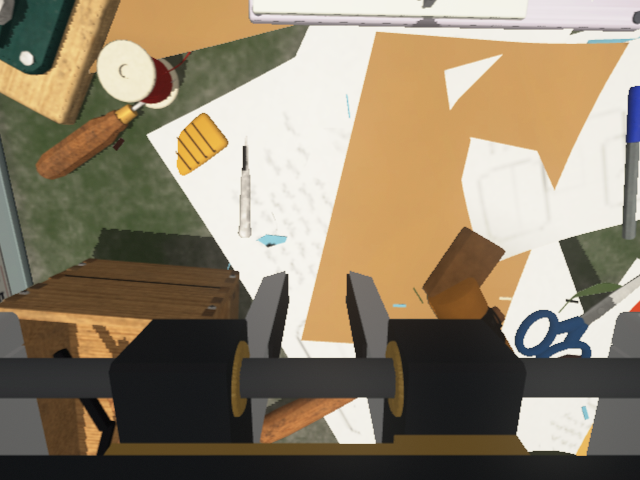

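Run:
```python
from h import *
w=cloud(load('wrist29'))
m=(w[...,2]>60)&(w[...,2]<135)&(w[...,0]<460)&(w[...,0]>250)&(w[...,1]>240)
m[:,245:]=0; m[300:]=0
P=w[m]; print(len(P)); i=np.argmax(P[:,0]); print('maxx',P[i]); print('miny',P[np.argmin(P[:,1])]); print(P.max(0))
for y in range(250,420,15):
    q=P[abs(P[:,1]-y)<8]; print(y, q[:,0].max().round() if len(q) else None, q[:,2].max().round() if len(q) else None)
for u,v in [(245,150),(246,170),(245,190),(244,210),(243,230),(180,160),(200,170),(225,125)]: print((u,v),w[v,u].round(1))
# gripper body low points rel TCP in scene/side
s=manip.read_state()['eef_pos']
for n in ('side29','scene29'):
    ww=cloud(load(n)); d=ww-s; mm=(abs(d[...,1])<95)&(abs(d[...,1])>50)&(abs(d[...,0])<60)&(d[...,2]<200)&(d[...,2]>20)
    if mm.any(): print(n,np.percentile(d[mm][:,2],[0,1,5,20]).round(), d[mm][:,0].min().round(),d[mm][:,0].max().round())
```

```text
3066
maxx [379.51420446 461.11238895  93.13137937]
miny [357.90221735 317.18954567  75.61583028]
[379.51420446 466.87260531 106.42344199]
250 None None
265 None None
280 None None
295 None None
310 359.0 77.0
325 360.0 78.0
340 362.0 81.0
355 364.0 84.0
370 366.0 87.0
385 369.0 90.0
400 370.0 93.0
415 373.0 96.0
(245, 150) [473.9 299.4   9.7]
(246, 170) [456.  300.4   9. ]
(245, 190) [438.  302.8  10.9]
(244, 210) [419.3 305.8  10.2]
(243, 230) [400.5 308.3  12. ]
(180, 160) [468.3 356.   19.4]
(200, 170) [458.5 340.7  15.2]
(225, 125) [496.3 314.8  10.9]
side29 [100. 102. 104. 113.] -39.0 37.0
scene29 [102. 105. 109. 120.] -41.0 40.0
```

Emit:
drive_tool --steps '[{"delta_pos":[10,25,-25],"yaw":-0.044,"hand":28},{"delta_pos":[10,25,-25],"yaw":0,"hand":28},{"delta_pos":[10,20,-25],"yaw":0,"hand":28},{"delta_pos":[0,0,-25],"yaw":0,"hand":28},{"delta_pos":[0,0,0],"yaw":0,"hand":28}]'

```text
clock: 38.48
eef_pos: [430.6, 302.7, 62.3]
eef_rot: [3.137, 0.006, -0.101]
wrist_force: [-0.7, -0.9, -1.4]
finger_gap: 28.0
```

Emit:
drive_tool --steps '[{"delta_pos":[0,0,-20],"yaw":0,"hand":28},{"delta_pos":[0,0,-10],"yaw":0,"hand":28},{"delta_pos":[0,0,0],"yaw":0,"hand":28},{"delta_pos":[0,0,0],"yaw":0,"hand":28}]'

```text
clock: 38.82
eef_pos: [432.4, 304.0, 37.6]
eef_rot: [-3.142, -0.0, -0.101]
wrist_force: [-0.4, 0.1, 0.8]
finger_gap: 28.2
```

Run:
```python
from h import *
for n in ['wrist']: snap(n,n+'30.png')
s=manip.read_state();print(s['eef_pos'],s['eef_rot'],s['finger_gap'])
f=load('wrist30')['frame'][:,:,::-1]; cv2.imwrite('pics/z14.png',cv2.resize(f[120:400,200:440],None,fx=2.1,fy=2.1))
```

```text
[432.6958391  304.34372027  38.01147713] [-3.14083394e+00 -1.03545069e-03 -1.00956796e-01] 28.324234382706575
```

View pics/z14.png

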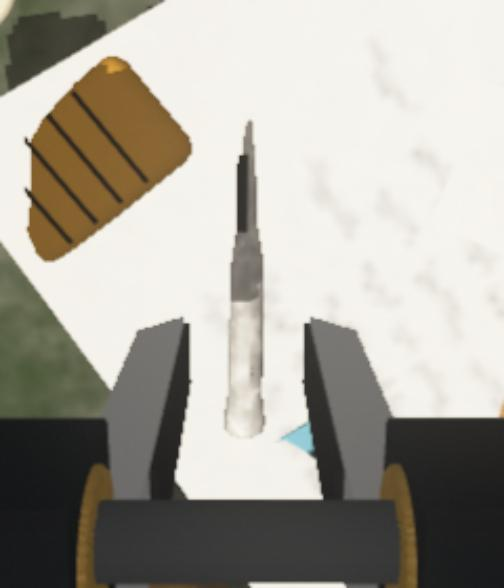

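Emit:
drive_tool --steps '[{"delta_pos":[0,0,-15],"yaw":0,"hand":28},{"delta_pos":[0,0,-13],"yaw":0,"hand":28},{"delta_pos":[0,0,-8],"yaw":0,"hand":28},{"delta_pos":[0,0,0],"yaw":0,"hand":28},{"delta_pos":[0,0,0],"yaw":0,"hand":28}]'

```text
clock: 39.28
eef_pos: [432.3, 304.7, 1.3]
eef_rot: [-3.141, -0.0, -0.1]
wrist_force: [-0.2, 0.2, 0.5]
finger_gap: 27.9
```

Emit:
drive_tool --steps '[{"delta_pos":[0,0,-2],"yaw":0,"hand":22},{"delta_pos":[0,0,-2],"yaw":0,"hand":4},{"delta_pos":[0,0,0],"yaw":0,"hand":4},{"delta_pos":[0,0,0],"yaw":0,"hand":4},{"delta_pos":[0,0,0],"yaw":0,"hand":4}]'

```text
clock: 39.7
eef_pos: [432.2, 304.6, -3.2]
eef_rot: [-3.142, -0.0, -0.1]
wrist_force: [-0.4, -0.6, -0.3]
finger_gap: 10.0
```

Emit:
drive_tool --steps '[{"delta_pos":[0,0,0],"yaw":0,"hand":4},{"delta_pos":[0,0,0],"yaw":0,"hand":4}]'

```text
clock: 39.87
eef_pos: [432.2, 304.7, -3.2]
eef_rot: [-3.141, -0.0, -0.1]
wrist_force: [-0.1, -0.9, 0.9]
finger_gap: 10.2
```

Emit:
drive_tool --steps '[{"delta_pos":[0,0,4],"yaw":0,"hand":4},{"delta_pos":[0,0,10],"yaw":0,"hand":4},{"delta_pos":[0,0,20],"yaw":0,"hand":4},{"delta_pos":[0,0,0],"yaw":0,"hand":4}]'

```text
clock: 40.2
eef_pos: [433.6, 305.5, 34.2]
eef_rot: [-3.139, -0.004, -0.1]
wrist_force: [0.0, 0.7, -0.0]
finger_gap: 10.2
```

Run:
```python
from h import *
for n in ['wrist']: snap(n,n+'31.png')
s=manip.read_state();print(s['eef_pos'],s['eef_rot'],s['finger_gap'])
f=load('wrist31')['frame'][:,:,::-1]; cv2.imwrite('pics/z14.png',cv2.resize(f[120:400,200:440],None,fx=2.1,fy=2.1))
```

```text
[433.0944325  305.24137052  32.62450341] [-3.13938209e+00 -2.94486294e-03 -1.00168935e-01] 10.190747606372717
```

View pics/z14.png

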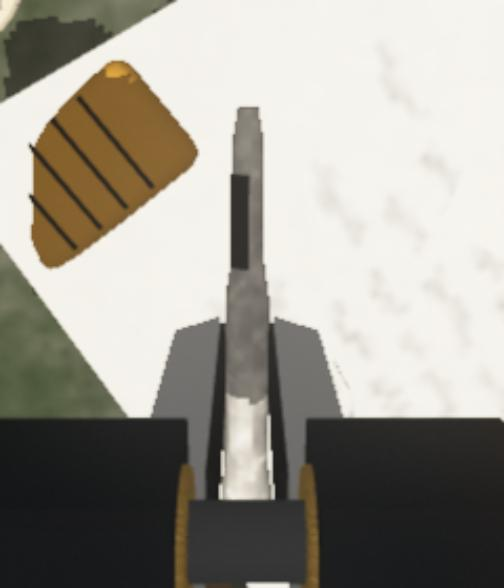

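Emit:
drive_tool --steps '[{"delta_pos":[0,0,25],"yaw":0,"hand":4},{"delta_pos":[0,-5,30],"yaw":0,"hand":4},{"delta_pos":[0,-25,20],"yaw":-0.015,"hand":4},{"delta_pos":[0,-35,5],"yaw":0,"hand":4},{"delta_pos":[0,-38,0],"yaw":0,"hand":4}]'

```text
clock: 40.67
eef_pos: [432.3, 201.3, 111.8]
eef_rot: [-3.14, -0.002, -0.113]
wrist_force: [1.2, -1.0, -0.8]
finger_gap: 10.0
```

Emit:
drive_tool --steps '[{"delta_pos":[0,-38,0],"yaw":0,"hand":4},{"delta_pos":[0,-38,0],"yaw":0,"hand":4},{"delta_pos":[0,-38,0],"yaw":0,"hand":4},{"delta_pos":[0,-38,0],"yaw":0,"hand":4},{"delta_pos":[0,-38,0],"yaw":0,"hand":4}]'

```text
clock: 41.08
eef_pos: [431.5, 9.9, 110.3]
eef_rot: [-3.142, 0.0, -0.115]
wrist_force: [-0.6, 0.2, -1.6]
finger_gap: 10.2
```

Emit:
drive_tool --steps '[{"delta_pos":[0,-38,0],"yaw":0,"hand":4},{"delta_pos":[0,-38,0],"yaw":0,"hand":4},{"delta_pos":[0,-38,0],"yaw":0,"hand":4},{"delta_pos":[0,-38,0],"yaw":0,"hand":4},{"delta_pos":[0,-38,0],"yaw":0,"hand":4}]'

```text
clock: 41.5
eef_pos: [431.5, -180.2, 110.3]
eef_rot: [-3.141, 0.0, -0.115]
wrist_force: [-0.1, 0.5, -1.1]
finger_gap: 10.0
```

Emit:
drive_tool --steps '[{"delta_pos":[0,-38,0],"yaw":0,"hand":4},{"delta_pos":[0,-38,0],"yaw":0,"hand":4},{"delta_pos":[0,-30,0],"yaw":0,"hand":4},{"delta_pos":[0,-20,0],"yaw":0,"hand":4},{"delta_pos":[0,0,0],"yaw":0,"hand":4}]'

```text
clock: 41.92
eef_pos: [431.5, -307.5, 109.8]
eef_rot: [3.141, 0.0, -0.118]
wrist_force: [-0.0, 0.2, -1.1]
finger_gap: 10.1
```

Run:
```python
from h import *
for n in ['wrist']: snap(n,n+'32.png')
s=manip.read_state();print(s['eef_pos'],s['eef_rot'],s['finger_gap'])
```

```text
[ 431.50877187 -305.57862092  109.75162679] [-3.14104972e+00  9.03112157e-04 -1.17582956e-01] 10.226081279510565
```

View pics/wrist32.png

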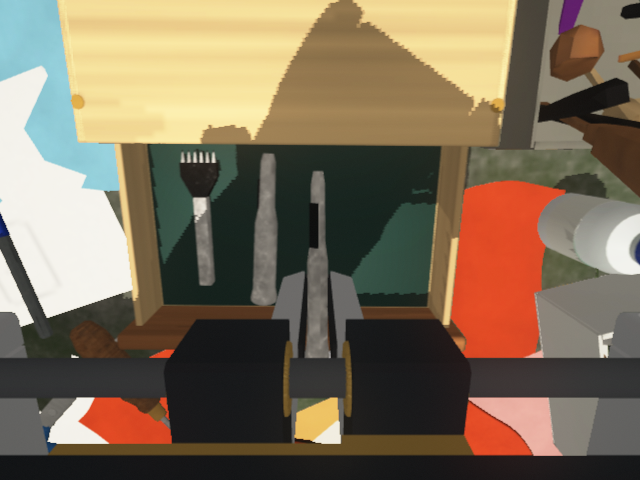

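Run:
```python
from h import *
w=cloud(load('wrist32')).reshape(-1,3); 
for y in range(-360,-480,-15):
    print(y,[ (x,int(w[(abs(w[:,0]-x)<10)&(abs(w[:,1]-y)<8)&(w[:,2]<220)][:,2].max())) for x in range(370,510,20) if ((abs(w[:,0]-x)<10)&(abs(w[:,1]-y)<8)&(w[:,2]<220)).any()])
```

```text
-360 [(370, 35), (390, 17), (410, 16), (430, 16), (450, 16), (470, 16), (490, 75)]
-375 [(370, 34), (390, 16), (410, 218), (430, 219), (450, 219), (470, 16), (490, 75)]
-390 [(370, 65), (390, 51), (410, 50), (430, 219), (450, 219), (470, 16), (490, 76)]
-405 [(370, 65), (390, 51), (410, 51), (430, 51), (450, 51), (470, 51), (490, 75)]
-420 [(370, 6), (390, 5), (410, 5), (430, 5), (450, 5), (470, 49), (490, 76)]
-435 [(370, 6), (390, 6), (410, 6), (430, 5), (450, 5), (470, 147), (490, 147)]
-450 [(370, 5), (390, 6), (410, 5), (430, 5), (450, 5), (470, 146), (490, 145)]
-465 [(370, 5), (390, 5), (410, 5), (430, 5), (450, 5), (470, 4), (490, 126)]
```

Emit:
drive_tool --steps '[{"delta_pos":[0,-10,0],"yaw":-0.005,"hand":4},{"delta_pos":[0,0,-25],"yaw":0,"hand":4},{"delta_pos":[0,0,-25],"yaw":0,"hand":4},{"delta_pos":[0,0,-20],"yaw":0,"hand":4},{"delta_pos":[0,0,-10],"yaw":0,"hand":4}]'

```text
clock: 42.38
eef_pos: [431.4, -313.1, 28.3]
eef_rot: [-3.14, 0.003, -0.119]
wrist_force: [0.2, 0.3, -0.5]
finger_gap: 10.0
```

Emit:
drive_tool --steps '[{"delta_pos":[0,0,0],"yaw":0,"hand":4},{"delta_pos":[0,0,0],"yaw":0,"hand":4}]'

```text
clock: 42.55
eef_pos: [432.4, -314.2, 31.1]
eef_rot: [-3.142, 0.0, -0.12]
wrist_force: [-0.3, -0.2, -0.0]
finger_gap: 10.5
```

Run:
```python
from h import *
for n in ['wrist','side']: snap(n,n+'33.png')
s=manip.read_state();print(s['eef_pos'],s['eef_rot'],s['finger_gap'],s['wrist_force'])
f=load('side33')['frame'][:,:,::-1]; cv2.imwrite('pics/z14.png',cv2.resize(f[310:480,220:460],None,fx=3,fy=3))
```

```text
[ 432.78836916 -314.69118104   32.01299038] [ 3.14054941e+00 -1.67554580e-03 -1.19845247e-01] 10.101407443583858 [ 0.17451588  0.55789929 -0.48891836]
```

View pics/z14.png

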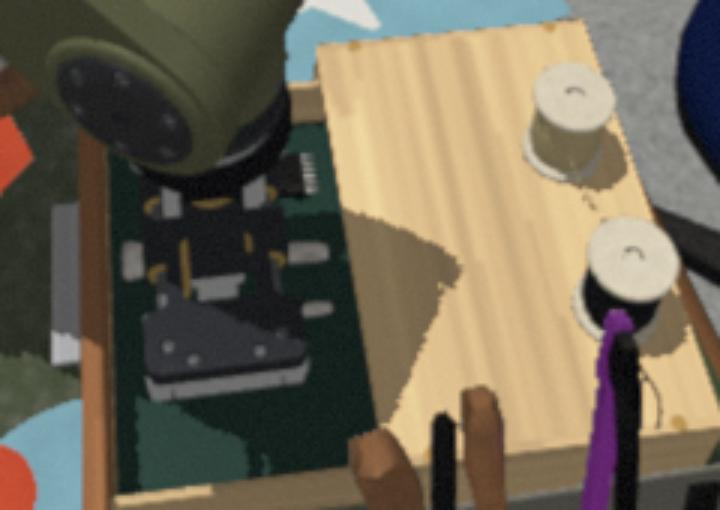

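Emit:
drive_tool --steps '[{"delta_pos":[0,0,-10],"yaw":0,"hand":4},{"delta_pos":[0,0,-5],"yaw":0,"hand":4},{"delta_pos":[0,0,0],"yaw":0,"hand":4},{"delta_pos":[0,0,0],"yaw":0,"hand":4}]'

```text
clock: 42.98
eef_pos: [432.0, -314.3, 15.4]
eef_rot: [-3.141, 0.001, -0.12]
wrist_force: [0.1, 0.2, -0.4]
finger_gap: 10.1
```

Emit:
drive_tool --steps '[{"delta_pos":[0,0,-3],"yaw":0,"hand":4},{"delta_pos":[0,0,-1],"yaw":0,"hand":4},{"delta_pos":[0,0,0],"yaw":0,"hand":4},{"delta_pos":[0,0,0],"yaw":0,"hand":4}]'

```text
clock: 43.32
eef_pos: [432.1, -314.4, 11.7]
eef_rot: [-3.142, 0.0, -0.12]
wrist_force: [-0.9, 0.6, 0.0]
finger_gap: 10.0
```

Emit:
drive_tool --steps '[{"delta_pos":[0,0,0],"yaw":0,"hand":14},{"delta_pos":[0,0,0],"yaw":0,"hand":20},{"delta_pos":[0,0,0],"yaw":0,"hand":20},{"delta_pos":[0,0,20],"yaw":0,"hand":20},{"delta_pos":[0,0,40],"yaw":0,"hand":20}]'

```text
clock: 43.73
eef_pos: [430.3, -312.9, 68.8]
eef_rot: [-3.138, 0.006, -0.12]
wrist_force: [0.0, -0.2, 0.3]
finger_gap: 20.2
```

Emit:
drive_tool --steps '[{"delta_pos":[-20,5,40],"yaw":0,"hand":0},{"delta_pos":[-35,10,20],"yaw":0,"hand":0},{"delta_pos":[-35,10,0],"yaw":0,"hand":0},{"delta_pos":[-25,5,0],"yaw":0,"hand":0},{"delta_pos":[0,0,0],"yaw":0,"hand":0}]'

```text
clock: 44.15
eef_pos: [315.7, -283.8, 129.2]
eef_rot: [3.141, -0.0, -0.121]
wrist_force: [0.1, 0.3, 0.3]
finger_gap: 0.4
```

Run:
```python
from h import *
for n in ['wrist','side','scene']: snap(n,n+'34.png')
s=manip.read_state();print(s['eef_pos'],s['eef_rot'],s['finger_gap'],s['wrist_force'])
w=cloud(load('wrist34'))
m=(w[...,2]>60)&(w[...,2]<70)&(w[...,0]<420)&(w[...,0]>330)&(w[...,1]<-100)&(w[...,1]>-450)
P=w[m]; print(cv2.minAreaRect(P[:,:2].astype(np.float32)))
m=(w[...,2]>52)&(w[...,2]<59.5)&(w[...,0]<375)&(w[...,0]>330)&(w[...,1]<-220)&(w[...,1]>-345)
P=w[m]; print(cv2.minAreaRect(P[:,:2].astype(np.float32)))
```

```text
[ 319.08552142 -285.15789434  129.12497039] [ 3.14089784e+00 -9.51202265e-04 -1.20620838e-01] 0.22121078688540075 [0.18135146 0.29395743 0.31429084]
((371.4161071777344, -282.8664855957031), (244.4845733642578, 12.155183792114258), 82.76353454589844)
((362.2335205078125, -289.95159912109375), (106.61565399169922, 26.555830001831055), 84.35741424560547)
```

View pics/wrist34.png

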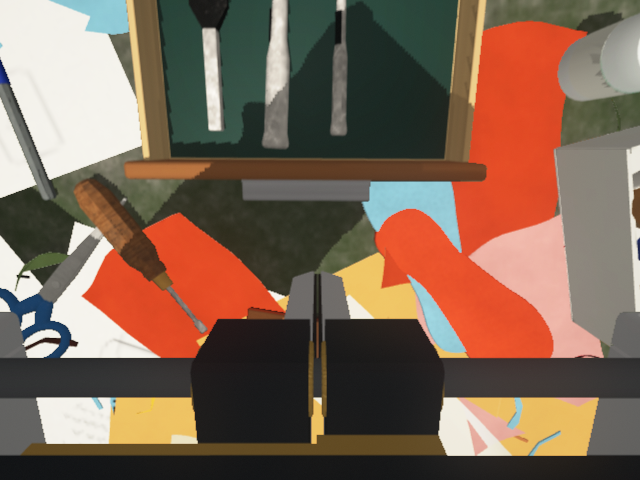

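View pics/side34.png

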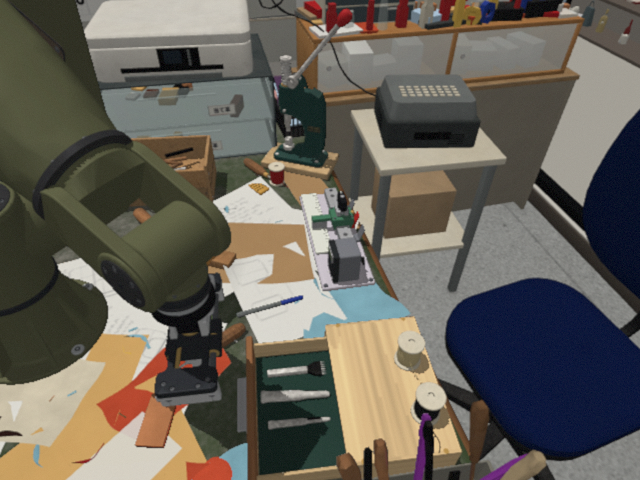

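Emit:
drive_tool --steps '[{"delta_pos":[0,8,-25],"yaw":-0.005,"hand":0},{"delta_pos":[0,0,-25],"yaw":0,"hand":0},{"delta_pos":[0,0,-25],"yaw":0,"hand":0},{"delta_pos":[0,0,-20],"yaw":0,"hand":0},{"delta_pos":[0,0,0],"yaw":0,"hand":0}]'

```text
clock: 44.72
eef_pos: [318.0, -275.5, 30.4]
eef_rot: [-3.138, 0.004, -0.125]
wrist_force: [0.4, 0.7, -0.6]
finger_gap: 0.4
```

Emit:
drive_tool --steps '[{"delta_pos":[5,-0.6,0],"yaw":0,"hand":0},{"delta_pos":[5,-0.6,0],"yaw":0,"hand":0},{"delta_pos":[4,-0.5,0],"yaw":0,"hand":0},{"delta_pos":[0,0,0],"yaw":0,"hand":0}]'

```text
clock: 45.05
eef_pos: [334.0, -279.1, 34.8]
eef_rot: [3.14, -0.002, -0.125]
wrist_force: [-0.3, -0.2, 0.1]
finger_gap: 0.7
```

Emit:
drive_tool --steps '[{"delta_pos":[5,-0.6,-2],"yaw":0,"hand":0},{"delta_pos":[5,-0.6,0],"yaw":0,"hand":0},{"delta_pos":[5,-0.6,0],"yaw":0,"hand":0},{"delta_pos":[6,-0.8,0],"yaw":0,"hand":0},{"delta_pos":[6,-0.8,0],"yaw":0,"hand":0}]'

```text
clock: 45.47
eef_pos: [360.2, -281.9, 31.8]
eef_rot: [-3.142, 0.0, -0.125]
wrist_force: [-1.0, -0.6, 1.4]
finger_gap: 0.4
```

Emit:
drive_tool --steps '[{"delta_pos":[7,-0.9,0],"yaw":0,"hand":0},{"delta_pos":[7,-0.9,0],"yaw":0,"hand":0},{"delta_pos":[7,-0.9,0],"yaw":0,"hand":0},{"delta_pos":[7,-0.9,0],"yaw":0,"hand":0},{"delta_pos":[7,-0.9,0],"yaw":0,"hand":0}]'

```text
clock: 45.88
eef_pos: [395.3, -286.4, 31.7]
eef_rot: [-3.142, 0.0, -0.125]
wrist_force: [-2.3, 0.2, 0.6]
finger_gap: 0.3
```

Run:
```python
from h import *
for n in ['wrist','side']: snap(n,n+'35.png')
s=manip.read_state();print(s['eef_pos'],s['eef_rot'],s['finger_gap'],s['wrist_force'])
f=load('side35')['frame'][:,:,::-1]; cv2.imwrite('pics/z14.png',cv2.resize(f[310:480,220:460],None,fx=3,fy=3))
```

```text
[ 395.61998324 -286.46814814   31.65818146] [ 3.14140750e+00 -5.54609934e-04 -1.24697447e-01] 0.6061884629516301 [0.07822589 0.58205121 0.40965194]
```

View pics/z14.png

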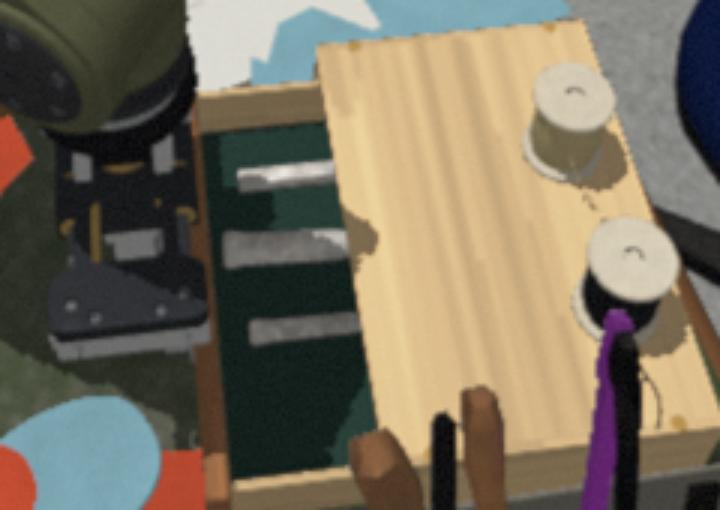

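Emit:
drive_tool --steps '[{"delta_pos":[7,-0.9,0],"yaw":0,"hand":0},{"delta_pos":[7,-0.9,0],"yaw":0,"hand":0},{"delta_pos":[7,-0.9,0],"yaw":0,"hand":0},{"delta_pos":[7,-0.9,0],"yaw":0,"hand":0},{"delta_pos":[7,-0.9,0],"yaw":0,"hand":0}]'

```text
clock: 46.4
eef_pos: [430.3, -290.9, 31.6]
eef_rot: [-3.141, 0.0, -0.125]
wrist_force: [-1.8, 1.0, -1.2]
finger_gap: 0.5
```

Emit:
drive_tool --steps '[{"delta_pos":[6,-0.8,0],"yaw":0,"hand":0},{"delta_pos":[6,-0.8,0],"yaw":0,"hand":0},{"delta_pos":[5,-0.6,0],"yaw":0,"hand":0},{"delta_pos":[5,-0.6,0],"yaw":0,"hand":0}]'

```text
clock: 46.73
eef_pos: [452.1, -293.7, 31.7]
eef_rot: [3.142, -0.0, -0.125]
wrist_force: [-1.1, 0.3, -0.4]
finger_gap: 0.4
```

Emit:
drive_tool --steps '[{"delta_pos":[4,-0.5,0],"yaw":0,"hand":0},{"delta_pos":[4,-0.5,0],"yaw":0,"hand":0},{"delta_pos":[4,-0.5,0],"yaw":0,"hand":0}]'

```text
clock: 46.98
eef_pos: [463.1, -295.1, 31.6]
eef_rot: [-3.141, 0.002, -0.125]
wrist_force: [-8.0, 2.4, 4.7]
finger_gap: 0.6
```

Catch region; continue.

Emit:
drive_tool --steps '[{"delta_pos":[3,-0.4,0],"yaw":0,"hand":0},{"delta_pos":[3,-0.4,0],"yaw":0,"hand":0},{"delta_pos":[0,0,0],"yaw":0,"hand":0}]'

```text
clock: 47.23
eef_pos: [469.8, -296.0, 31.7]
eef_rot: [-3.142, 0.0, -0.125]
wrist_force: [-1.4, 0.9, -0.2]
finger_gap: 0.4
```

Emit:
drive_tool --steps '[{"delta_pos":[2,-0.3,0],"yaw":0,"hand":0},{"delta_pos":[2,-0.3,0],"yaw":0,"hand":0},{"delta_pos":[0,0,0],"yaw":0,"hand":0}]'

```text
clock: 47.48
eef_pos: [470.0, -296.0, 31.5]
eef_rot: [-3.14, 0.009, -0.125]
wrist_force: [-33.0, 6.2, 20.8]
finger_gap: 0.3
```

Emit:
drive_tool --steps '[{"delta_pos":[-8,1,0],"yaw":0,"hand":0},{"delta_pos":[-30,4,0],"yaw":0,"hand":0},{"delta_pos":[-40,5,20],"yaw":0,"hand":0},{"delta_pos":[-30,0,40],"yaw":0,"hand":0},{"delta_pos":[0,0,40],"yaw":0,"hand":0}]'

```text
clock: 47.9
eef_pos: [369.7, -285.8, 122.9]
eef_rot: [-3.139, 0.004, -0.127]
wrist_force: [0.3, 0.5, -0.1]
finger_gap: 0.5
```

Emit:
drive_tool --steps '[{"delta_pos":[0,0,40],"yaw":0,"hand":0},{"delta_pos":[0,0,40],"yaw":0,"hand":0},{"delta_pos":[0,0,30],"yaw":0,"hand":0}]'

```text
clock: 48.15
eef_pos: [373.9, -287.3, 237.5]
eef_rot: [3.139, -0.004, -0.125]
wrist_force: [-0.1, -1.2, -0.0]
finger_gap: 0.6
```

Run:
```python
from h import *
for n in ['wrist','side','scene']: snap(n,n+'36.png')
s=manip.read_state();print(s['eef_pos'],s['eef_rot'],s['finger_gap'],s['wrist_force'])
w=cloud(load('wrist36'))
m=(w[...,2]>60)&(w[...,2]<70)&(w[...,0]<530)&(w[...,0]>440)&(w[...,1]<-100)&(w[...,1]>-450)
P=w[m]; print(cv2.minAreaRect(P[:,:2].astype(np.float32)))
f=load('scene36')['frame'][:,:,::-1]; cv2.imwrite('pics/z14.png',cv2.resize(f[150:390,170:490],None,fx=2.4,fy=2.4))
```

```text
[ 374.39864988 -287.55471684  235.73620929] [ 3.13868968 -0.00453516 -0.12514584] 0.41748584718498555 [ 0.1095328   0.09621905 -0.44189079]
((500.6999816894531, -313.65570068359375), (49.757442474365234, 270.619384765625), 1.8758461475372314)
```

View pics/side36.png

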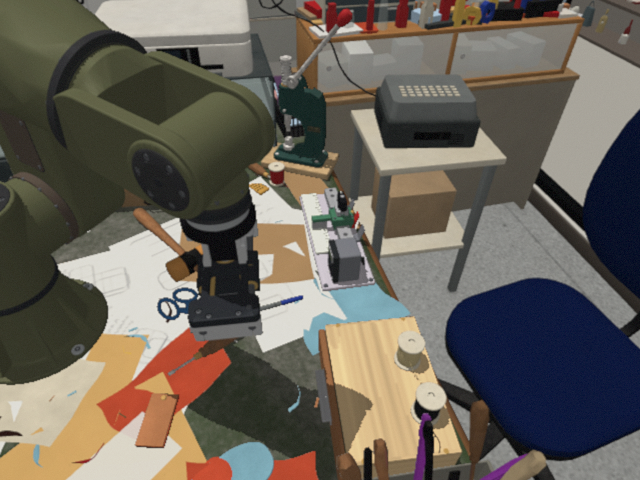

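View pics/wrist36.png

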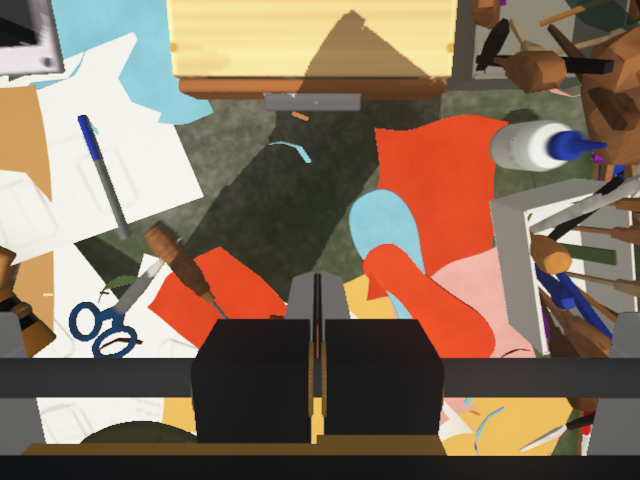

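View pics/z14.png

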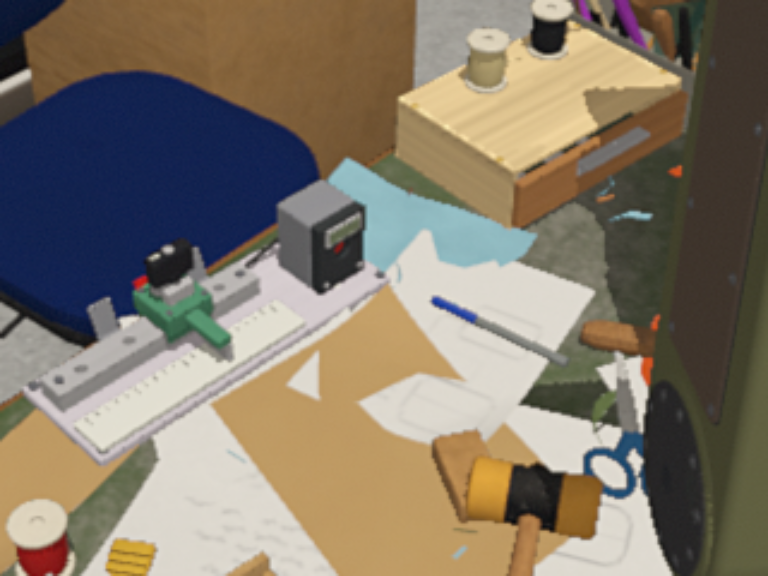

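Run:
```python
from cell import manip
print(manip.sign_off())
```

```text
the job is handed in; nothing more can be done
None
```

The gauge is changed over, the counter's button was pressed, and the drawer is home with the three tools in it. I handed the job in at about 48 s of robot time.

- **Gauge:** I lifted the wing knob, twisted it about 0.9 rad so it stayed out, slid the stop 100 mm to the red clip and twisted it back. Afterwards the knob top stood at its original locked height (104 mm), the wing lay along the rail, and the pointer was level with the red clip.
- **Counter:** I pressed the red button with the pen, reaching a firm end stop at 8.5 N and holding it for over 0.2 s. The pen is back in its old place. The display was too small in the pictures to read, so I judge the zeroing from force and travel only.
- **Drawer:** The pricking iron, the stout punch and the slim punch were seen lying inside. I saw no other punch on the desk. I pushed the drawer through its catch to a hard stop, where the wrist force briefly reached about 39 N. The last pictures show its front flush with the cabinet.
- **Disagreements:**
  - The fingertips ended about 6 mm short of the tool point, not the stated 17 mm beyond it, so three attempts to grip the pen failed and I corrected the height by contact.
  - The two punches were knocked aside during the run; I found them again before gripping.
  - My last numerical fit of the closed drawer front was spoiled by other points, so its closing rests on the force trace and the pictures.

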